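Sort the dosing syringes by plunger and cover the case

TASK

Lift the clear cover off the storage case and stand it upright aside on the worktop. Then lay every syringe flat and centred lengthwise in a nest of its own: those with the plunger pushed in go into the case, those with the plunger pulled out onto the open green rack, and leave the plungers as they are. With all of them sorted, set the cover back squarely over the case, its rim resting flat all round on the case's grey foot plate, and leave the timer and the tape roll where they are.

Things in the scene. Friction and masses are not known exactly. Their poses are not given: they have to be found in the camera images.
- syringe_a_mid (a point): syringe, 75 g, may be absent; point on its axis at mid barrel, 14 mm above what it lies on. Clear barrel 26 mm across, 72 mm long along its own x, a white 28 x 28 mm square end piece at each end (does not roll; lies alike on four sides). Nozzle reaches 48 mm to -x; orange plunger sticks out to +x, ending 51 mm from the point plus the joint value.
- syringe_a_plunger (a joint): how far that syringe's plunger is pulled out, m: 0 to 0.004 is pushed in, 0.026 to 0.034 is pulled out (nothing in between at the start; end stops at 0 and 0.036). Stiff: moves only above about 6 N.
- syringe_b_mid (a point): syringe, 75 g, may be absent; point on its axis at mid barrel, 14 mm above what it lies on. Clear barrel 26 mm across, 72 mm long along its own x, a white 28 x 28 mm square end piece at each end (does not roll; lies alike on four sides). Nozzle reaches 48 mm to -x; orange plunger sticks out to +x, ending 51 mm from the point plus the joint value.
- syringe_b_plunger (a joint): how far that syringe's plunger is pulled out, m: 0 to 0.004 is pushed in, 0.026 to 0.034 is pulled out (nothing in between at the start; end stops at 0 and 0.036). Stiff: moves only above about 6 N.
- syringe_c_mid (a point): syringe, 75 g, may be absent; point on its axis at mid barrel, 14 mm above what it lies on. Clear barrel 26 mm across, 72 mm long along its own x, a white 28 x 28 mm square end piece at each end (does not roll; lies alike on four sides). Nozzle reaches 48 mm to -x; orange plunger sticks out to +x, ending 51 mm from the point plus the joint value.
- syringe_c_plunger (a joint): how far that syringe's plunger is pulled out, m: 0 to 0.004 is pushed in, 0.026 to 0.034 is pulled out (nothing in between at the start; end stops at 0 and 0.036). Stiff: moves only above about 6 N.
- syringe_d_mid (a point): syringe, 75 g, may be absent; point on its axis at mid barrel, 14 mm above what it lies on. Clear barrel 26 mm across, 72 mm long along its own x, a white 28 x 28 mm square end piece at each end (does not roll; lies alike on four sides). Nozzle reaches 48 mm to -x; orange plunger sticks out to +x, ending 51 mm from the point plus the joint value.
- syringe_d_plunger (a joint): how far that syringe's plunger is pulled out, m: 0 to 0.004 is pushed in, 0.026 to 0.034 is pulled out (nothing in between at the start; end stops at 0 and 0.036). Stiff: moves only above about 6 N.
- syringe_e_mid (a point): syringe, 75 g, may be absent; point on its axis at mid barrel, 14 mm above what it lies on. Clear barrel 26 mm across, 72 mm long along its own x, a white 28 x 28 mm square end piece at each end (does not roll; lies alike on four sides). Nozzle reaches 48 mm to -x; orange plunger sticks out to +x, ending 51 mm from the point plus the joint value.
- syringe_e_plunger (a joint): how far that syringe's plunger is pulled out, m: 0 to 0.004 is pushed in, 0.026 to 0.034 is pulled out (nothing in between at the start; end stops at 0 and 0.036). Stiff: moves only above about 6 N.
- case_nest1 (a point): nest in the storage case: where the middle of a seated syringe's barrel belongs, lying along the nest's own y, either way round; floor 14 mm below. Four short black ribs, 5.5 mm high, 25 to 42 mm either way along y, leave 33 mm for the 28 mm end pieces; no ribs in the middle. The two nests are 56 mm apart along x.
- case_nest2 (a point): nest in the storage case: where the middle of a seated syringe's barrel belongs, lying along the nest's own y, either way round; floor 14 mm below. Four short black ribs, 5.5 mm high, 25 to 42 mm either way along y, leave 33 mm for the 28 mm end pieces; no ribs in the middle. The two nests are 56 mm apart along x.
- rack_nest1 (a point): nest on the open green rack (plate 168 x 150 x 10 mm, fixed): where the middle of a seated syringe's barrel belongs; made like the case's nests, syringe along the nest's own y, either way round, floor 14 mm below this point; nests 56 mm apart along x. The rack lies in a gap between two instruments, up to 0.25 m high; the strip in front of them, out to x = 0.48 m, is clear.
- rack_nest2 (a point): nest on the open green rack (plate 168 x 150 x 10 mm, fixed): where the middle of a seated syringe's barrel belongs; made like the case's nests, syringe along the nest's own y, either way round, floor 14 mm below this point; nests 56 mm apart along x. The rack lies in a gap between two instruments, up to 0.25 m high; the strip in front of them, out to x = 0.48 m, is clear.
- rack_nest3 (a point): nest on the open green rack (plate 168 x 150 x 10 mm, fixed): where the middle of a seated syringe's barrel belongs; made like the case's nests, syringe along the nest's own y, either way round, floor 14 mm below this point; nests 56 mm apart along x. The rack lies in a gap between two instruments, up to 0.25 m high; the strip in front of them, out to x = 0.48 m, is clear.
- case_mid (a point): storage case, fixed: centre of the top of its grey 136 x 148 mm foot plate, 6 mm above the worktop, where the cover's rim rests. A white plinth, 108 (x) x 120 (y) mm, 6 mm high, with the two nests, fits inside the cover with 3 mm to spare each side. At the robot's right of the case about 150 mm of worktop is free for the cover; a 0.38 m high instrument stands behind it.
- cover_grip (a point): clear cover with blue rim, loose, 220 g: upside-down box, 120 (x) x 132 (y) mm outside, 114 x 126 inside, 44 mm deep inside, 47 high. A blue grip block 18 (x) x 56 (y) x 34 mm stands on the middle of its top. This point is on the grip, 69 mm above the lower rim, 12 mm below the grip's top. On the case (where it starts) its x and y run along the case's, either way round, 69 mm above case_mid.
- timer: digital timer, 68 x 68 x 19 mm, lying far left; bystander; origin at the centre of its underside
- tape_roll: roll of tape, 96 mm across, 25 mm high, far right; bystander; origin at the centre of its underside

How it is judged:
By the outcome, as a careful person would: the job done as asked, in the order asked, and still so for the second after the job is handed in, with the robot touching nothing.
Of syringe_a, syringe_b, syringe_c, syringe_d, syringe_e only 4 to 5 are there at a start; the rules pass over those that are not, and their reading is None.
At some moment in a run one of syringe_a, syringe_b, syringe_c, syringe_d, syringe_e may be knocked a few centimetres aside while the robot is not near it.
Once in a run the grip may slacken for a moment while it holds something.
It also fails if it takes over 208 s, if anything falls off the work surface, if the arm or the gripper's body presses on something with over 40 N, if the wrist force passes 120 N, or if a joint passes its speed limit or range.

ROBOT

A 6-joint arm with a two-finger parallel gripper is mounted at the origin on a cart in front of the work surface, level with it; the furniture and walls round the work are solid. World frame = base frame: x ahead of the robot, y to its left, z up, the work surface at z = 0. Lengths are in m, angles in rad, forces in N, time in s.
With the tool pointing down it reaches from about 0.25 to 0.775 m from the base axis. Payload 4 kg.
Tool frame: the origin (TCP) lies at the centre of the arm's flange, where the gripper is bolted on; the fingertips stand ahead of it and the grasp point (between the pads) lies 180 mm ahead of it (robot.tcp_to_tips is the z of the fingertips in the tool frame, in m); z points along the fingers, y is the direction in which the jaws open and shut (so a half turn about z gives the same grasp; the last joint's range is limited). The gripper opens to 94 mm and grips with 3 to 60 N. Pads are 16 mm wide; open, the fingers measure 119 mm over their backs; the gripper's body (75 mm by 177 mm) begins 78 mm behind the grasp point.
Start: joints at [1.077, 0.087, 1.371, -0, 1.684, -0.103], TCP at [0.21, 0.509, 0.405] pointing down, gripper open.
Joint ranges: [-3.1, 3.1], [-0.76, 2.03], [0.27, 2.55], [-1.08, 4.22], [0.17, 2.65], [-2.57, 2.57]. Speed limits (rad/s): [2.79, 2.79, 3.14, 3.14, 3.14, 3.14].

INTERFACE

Orientations are given as [roll, pitch, yaw] about the fixed x, y, z axes, in that order (R = Rz(yaw) Ry(pitch) Rx(roll)).
In Python, from bench import robot gives the robot as it stands.
- The arm moves only by the tool move_arm, never from a script. Its argument "increments" is a list that holds one entry, the list of rows, each a list of 7 numbers: the opening, from 0 (shut) to 1 (fully open), then the shift along the tool's x, y, z as a fraction of full scale, then the turn, a rotation vector about the tool's x, y, z as a fraction of full scale. In form: [[[jaw, dx, dy, dz, rx, ry, rz], ...]]. A call has 1 to 8 rows; each row is the pose to reach, as a shift and turn from the pose commanded when the call began, along the tool's axes at that moment; what a row does not reach only later rows make up. Full scale, the value 1, is 0.1 m for a shift and pi/2 rad for a turn. A row lasts 1/12 s, in which the tool goes at most 41.7 mm and 7.16 degrees, less where a joint would pass 70% of its speed; a pose out of reach is approached as far as the arm can. A call with a number of a shift or a turn outside -1 to 1 is refused whole. A call with a gripper value outside its range is refused whole. The fingers move at their own pace and stop on an object; the grip force is fixed at half the most. Time passes only in rows, so rows that repeat a pose let the fingers close. It gives the time, the measured TCP pose, the force and the opening at its end, in the units of the state.
- robot.get_obs(): the state, without advancing time (a new reading comes with each control period).
- robot.snapshot(name): name is "scene" or "top" or "wrist"; returns (picture, depth): 420x560x3 uint8, red, green, blue; 420x560 float32, m along the optical axis (not along the pixel's ray), 0 where there is no reading.
- robot.camera_params(name): a dict with "mtx" (3x3 intrinsics, pixels), "k1" (the pictures are not rectified: a ray, as slopes to the right and down, at radius r is drawn at 1 + k1 r^2 times it, then the intrinsics apply), "R" (3x3) and "t" (3): a world point X has camera coordinates R X + t. Camera axes: x right, y down, z forward; pixel columns grow to the right and rows downward; lengths in m; the calibration is good to about 2 mm. A picture is of the moment at which its call begins: read the wrist's pose just before it. camera_params takes no time and is no camera call; for the wrist camera it gives the pose at the moment of the call.
- robot.close_job(): hands the job in, once; it reports no verdict.
The state is a dict: "time": time; "joint_positions": joint angles; "qvel": joint speeds; "joint_torque": joint torques, N m; "tool_pos": TCP position; "ee_rot": TCP orientation; "wrist_force": force on the tool from outside, world axes, zero at the start; "wrist_torque": the same for the moment, N m; "width": finger opening in m.
Only numpy, scipy, OpenCV 4.12 (cv2) and the standard library are available. Lean on these libraries where they do the work, as an engineer would, in place of code of your own. Each camera call takes 0.05 s, during which the arm holds its last target.

## Working session

There is one attempt and no reset: what is moved stays moved. The work goes in short steps, Python scripts to look and compute and a tool call to move; the robot and the scene stay as the last step left them, time stands still between calls to the robot, and variables do not carry over. Pictures are saved under pics/ and viewed, and the job is handed in when it is done.

Besides the shell and the picture viewer there is one more tool, called after "Request:" as name([rows], argument=value, ...), one row to a line, values as JSON. move_arm: Moves the arm, as the interface text tells. Its arguments: {"type":"object","properties":{"increments":{"type":"array","items":{"type":"array","items":{"type":"array","items":{"type":"number","minimum":-1,"maximum":1}}}}},"required":["increments"]}

```bash
ls -la && mkdir -p pics && cat > h.py <<'E'
import numpy as np, cv2
from bench import robot
from scipy.spatial.transform import Rotation as Ro
def snap(n,name):
    p=robot.camera_params(n); im,d=robot.snapshot(n)
    cv2.imwrite(f'pics/{name}.png',im[:,:,::-1]); np.savez(f'pics/{name}.npz',im=im,d=d,mtx=p['mtx'],k1=p['k1'],R=p['R'],t=p['t'])
    return im,d,p
def load(name): 
    z=np.load(f'pics/{name}.npz'); return z['im'],z['d'],z
def rays(uv,p):
    K=np.array(p['mtx']);k=float(p['k1']);uv=np.atleast_2d(np.array(uv,float))
    s=cv2.undistortPoints(uv.reshape(-1,1,2),K,np.array([k,0,0,0,0.])).reshape(-1,2)
    R=np.array(p['R']);t=np.array(p['t'])
    d=np.c_[s,np.ones(len(s))]@R
    return -R.T@t,d
def plane(uv,z,p):
    o,d=rays(uv,p); return o+d*((z-o[2])/d[:,2])[:,None]
def dep(uv,d,p):
    uv=np.atleast_2d(uv); o,r=rays(uv,p); return o+r*np.array([d[int(round(v)),int(round(u))] for u,v in uv])[:,None]
def proj(X,p):
    X=np.atleast_2d(X)
    u,_=cv2.projectPoints(X.astype(float),cv2.Rodrigues(np.array(p['R']))[0],np.array(p['t']).astype(float),np.array(p['mtx']),np.array([float(p['k1']),0,0,0,0]))
    return u.reshape(-1,2)
def st():
    o=robot.get_obs(); print(round(o['time'],2),'pos',np.round(o['tool_pos'],4),'rot',np.round(o['ee_rot'],4),'w',round(float(o['width']),4),'F',np.round(o['wrist_force'],1),'q',np.round(o['joint_positions'],3)); return o
E
python3 - <<'E'
from h import *
st()
for n in('scene','top','wrist'):
    im,d,p=snap(n,n+'0'); print(n,np.round(p['mtx'],1).tolist(),p['k1'],np.round(-np.array(p['R']).T@p['t'],3),np.round(p['R'],2).tolist())
print(robot.tcp_to_tips)
E
```

```text
total 12
drwxr-xr-x  3 agent agent 4096 Dec  6 01:01 .
drwxr-xr-x 23 root  root  4096 Dec  6 01:01 ..
drwxr-xr-x  2 agent agent 4096 Dec  6 01:01 pics
0.0 pos [0.2095 0.5084 0.4035] rot [-3.1394e+00 -2.0000e-04  2.7508e+00] w 0.0936 F [-0.6  0.6 -0.2] q [ 1.077  0.088  1.372 -0.     1.684 -0.103]
scene [[433.7, 0.0, 275.9], [0.0, 433.7, 209.8], [0.0, 0.0, 1.0]] -0.0823627838767294 [-0.242  1.025  1.118] [[-0.8, -0.6, -0.01], [-0.38, 0.5, -0.78], [0.47, -0.62, -0.63]]
top [[497.4, 0.0, 285.6], [0.0, 497.4, 207.6], [0.0, 0.0, 1.0]] -0.03600256899639657 [0.404 0.012 1.822] [[0.03, -1.0, -0.0], [-1.0, -0.03, -0.07], [0.07, 0.0, -1.0]]
wrist [[339.2, 0.0, 278.5], [0.0, 339.2, 206.4], [0.0, 0.0, 1.0]] 0.00530443744069797 [0.131 0.54  0.384] [[0.38, 0.92, -0.0], [0.89, -0.36, 0.29], [0.26, -0.11, -0.96]]
0.1992
```

View pics/scene0.png

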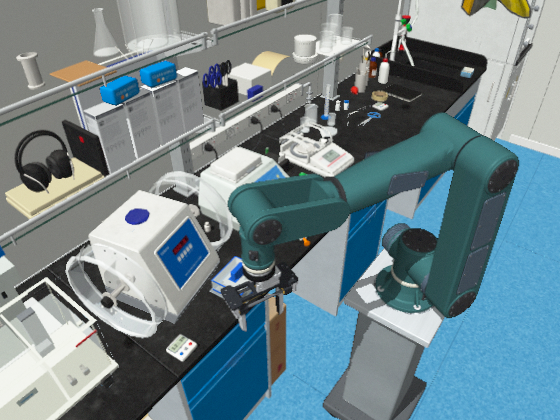

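View pics/top0.png

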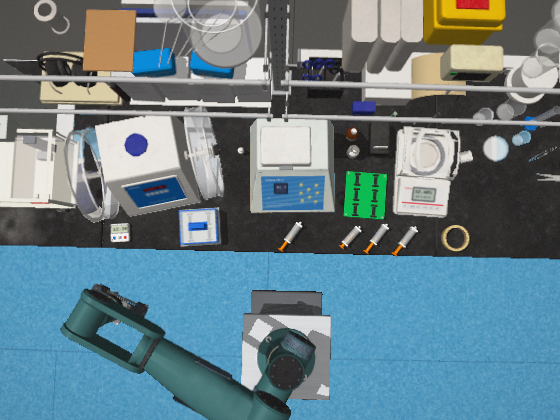

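View pics/wrist0.png

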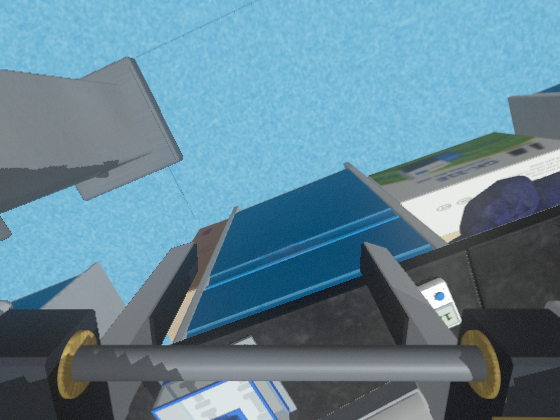

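```bash
python3 - <<'E'
from h import *
im,d,p=load('top0')
c=im[165:260,170:480,::-1]; cv2.imwrite('pics/c1.png',cv2.resize(c,None,fx=2.58,fy=2.58,interpolation=cv2.INTER_CUBIC))
c=im[190:250,170:300,::-1]; cv2.imwrite('pics/c2.png',cv2.resize(c,None,fx=6,fy=6,interpolation=cv2.INTER_CUBIC))
for uv in [(199,227),(292,236),(351,237),(376,238),(404,240),(365,194),(120,233),(455,237)]:
    print(uv,np.round(plane([uv],0.014,p),3), np.round(dep([uv],d,p),3))
E
```

```text
(199, 227) [[0.46  0.329 0.014]] [[0.458 0.316 0.091]]
(292, 236) [[ 0.436 -0.01   0.014]] [[ 0.436 -0.01   0.024]]
(351, 237) [[ 0.438 -0.224  0.014]] [[ 0.437 -0.222  0.028]]
(376, 238) [[ 0.436 -0.315  0.014]] [[ 0.436 -0.314  0.021]]
(404, 240) [[ 0.432 -0.417  0.014]] [[ 0.432 -0.417  0.017]]
(365, 194) [[ 0.596 -0.273  0.014]] [[ 0.596 -0.273  0.016]]
(120, 233) [[0.43  0.617 0.014]] [[0.431 0.618 0.012]]
(455, 237) [[ 0.447 -0.604  0.014]] [[ 0.447 -0.608  0.001]]
```

View pics/c1.png

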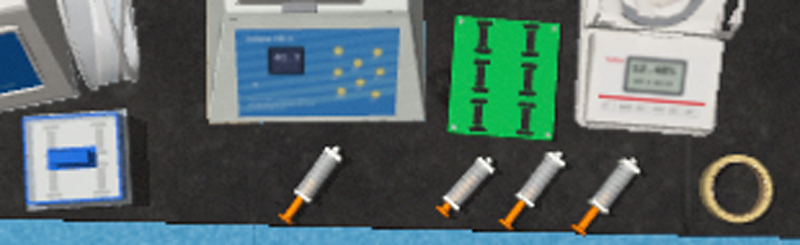

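View pics/c2.png

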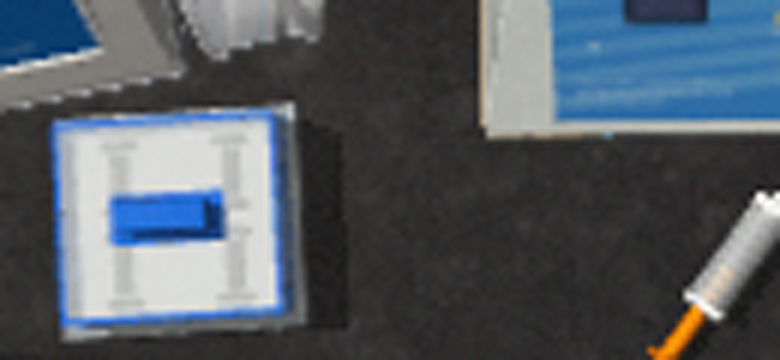

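```bash
cat >> h.py <<'E'
import json,os
def getc():
    if os.path.exists('cmd.json'): return json.load(open('cmd.json'))
    return dict(pos=[0.21,0.509,0.405],yaw=2.7508)
def Rt(yaw): return Ro.from_euler('xyz',[np.pi,0,yaw]).as_matrix()
def go(pos,yaw,commit=True):
    """increment from commanded pose to pos/yaw (tool pointing down)"""
    c=getc(); R0=Rt(c['yaw']); ds=np.round(R0.T@(np.array(pos)-c['pos'])/0.1,3)
    dy=(yaw-c['yaw']+np.pi)%(2*np.pi)-np.pi
    rv=np.round(-dy/(np.pi/2),4)  # about tool z (down)
    newpos=np.array(c['pos'])+R0@ds*0.1; newyaw=c['yaw']-rv*np.pi/2
    dist=np.linalg.norm(ds)*0.1
    print('inc',ds.tolist(),[0,0,float(rv)],'rows>=',int(np.ceil(max(dist/0.0417,abs(np.degrees(dy))/7.16))),'->',np.round(newpos,4),round(newyaw,4))
    if np.any(abs(ds)>1) or abs(rv)>1: print('TOO BIG'); return
    if commit: json.dump(dict(pos=newpos.tolist(),yaw=float(newyaw)),open('cmd.json','w'))
E
python3 - <<'E'
from h import *
im,d,p=load('top0')
H,W=d.shape
vv,uu=np.mgrid[0:H,0:W]
o,r=rays(np.c_[uu.ravel(),vv.ravel()],p)
X=(o+r*d.ravel()[:,None]).reshape(H,W,3); X[d==0]=np.nan
np.save('pics/X.npy',X)
def rep(name,xr,yr):
    print(name)
    for x0 in np.arange(xr[0],xr[1],.03):
        row=[]
        for y0 in np.arange(yr[1],yr[0],-.03):
            m=(X[...,0]>=x0)&(X[...,0]<x0+.03)&(X[...,1]>=y0-.03)&(X[...,1]<y0)
            row.append('%4d'%(1000*np.nanmax(X[...,2][m])) if m.any() else '   .')
        print('%.2f'%x0,' '.join(row))
print('y top',np.round(np.arange(.42,-.55,-.03),2).tolist())
rep('all',(.38,.80),(-.55,.42))
w=robot.camera_params('wrist'); ob=st()
R=Ro.from_euler('xyz',ob['ee_rot']).as_matrix()
print('cam in tool',np.round(R.T@(-w['R'].T@w['t']-ob['tool_pos']),4), 'axes',np.round((w['R']@R),3).tolist())
E
```

```text
y top [0.42, 0.39, 0.36, 0.33, 0.3, 0.27, 0.24, 0.21, 0.18, 0.15, 0.12, 0.09, 0.06, 0.03, 0.0, -0.03, -0.06, -0.09, -0.12, -0.15, -0.18, -0.21, -0.24, -0.27, -0.3, -0.33, -0.36, -0.39, -0.42, -0.45, -0.48, -0.51, -0.54]
all
0.38    9   60   59   59   57   16   10   11    8   11   10   10   29   27   13   15   10   13    9    8   31    7   19   33   17   12   28   29   10    8   15    9    7
0.41   55   63   63   61   61   59   11    7   13    8   12   10    6   31   34    7    9    8   11    7   34   32    8   36   34    9    8   32   33   10    9    7   30
0.44   59   61   95   94   90   61   11    7    9    6    6    6   12   24   34   33    9    8   10   10   27   33   31    6   32   30    9   27   35   32    9    7   30
0.47   60   60   81   91   64   58   10    7    9    8   10    8   10    8   38   32    8    8    8    6   11   30   29   12   23   34   10   13   33   24    9   12   25
0.50   82   62   66   64   60   63    7   13   11   89   94   96   92   92   92   91   81   79   79   82   18   20   19   21   17   12   32   42   44   46   49   47   44
0.53  163  145  136  113  
[... 1230 characters left out ...]
713  720  718  720  719  718  720  716  718  719  722  720  719  718  719  723  719  718  718  717  717
0.77  722  720  720  720  720  719  721  720  720  722  720  722  717  722  721  720  720  720  719  720  720  720  720  721  720  769  768  769  767  765  720  720  722
0.80  696  695  643  694  690  643  885  889  888  890  884  689  214  688  214  217  212  868  869  874  876  862  862  471  469  770  771  771  771  768  128  768  768
0.15 pos [0.2095 0.5085 0.4038] rot [-3.1399e+00 -1.0000e-04  2.7508e+00] w 0.0943 F [-0.7 -0.3  1. ] q [ 1.077  0.088  1.372 -0.     1.684 -0.103]
cam in tool [ 0.0848 -0.0003  0.0196] axes [[-0.0, 1.0, -0.0], [-0.958, -0.0, -0.287], [-0.287, 0.0, 0.958]]
```

```bash
python3 - <<'E'
from h import *
X=np.load('pics/X.npy')
print('min x for z>0.14 vs y')
for y0 in np.arange(.10,.44,.02):
    m=(X[...,1]>=y0)&(X[...,1]<y0+.02)&(X[...,2]>.13)&(X[...,0]>.3)
    mm=(X[...,1]>=y0)&(X[...,1]<y0+.02)&(X[...,2]>.02)&(X[...,0]>.48)
    print(round(y0,2), np.round(np.sort(X[...,0][m])[:4],3), 'z',np.round(X[...,2][m][np.argsort(X[...,0][m])[:4]],3),'low',np.round(np.sort(X[...,0][mm])[:3],3))
im,d,p=load('top0')
# blue mask of grip & rim
hsv=cv2.cvtColor(im,cv2.COLOR_RGB2HSV)
m=cv2.inRange(hsv,(100,120,60),(125,255,255)); m[:200]=0;m[250:]=0;m[:,:170]=0;m[:,240:]=0
ys,xs=np.nonzero(m); print(xs.min(),xs.max(),ys.min(),ys.max())
print(np.round(X[227,195:205,:],3).tolist())
print(np.round(X[235:220:-1,199,:],3).tolist())
E
```

```text
min x for z>0.14 vs y
0.1 [0.571 0.573 0.577 0.577] z [0.13  0.14  0.132 0.133] low [0.516 0.516 0.517]
0.12 [0.574 0.574 0.577 0.58 ] z [0.131 0.131 0.134 0.134] low [0.516 0.516 0.516]
0.14 [0.767 0.767 0.767 0.767] z [0.417 0.712 0.414 0.71 ] low [0.523 0.527 0.53 ]
0.16 [0.767 0.767 0.767 0.768] z [0.718 0.425 0.716 0.42 ] low [0.74  0.745 0.767]
0.18 [0.766 0.766 0.767 0.767] z [0.718 0.717 0.424 0.716] low [0.735 0.737 0.737]
0.2 [0.767 0.767 0.767 0.767] z [0.714 0.713 0.713 0.42 ] low [0.767 0.767 0.767]
0.22 [0.561 0.561 0.563 0.564] z [0.162 0.194 0.179 0.138] low [0.561 0.561 0.563]
0.24 [0.56  0.561 0.562 0.562] z [0.168 0.157 0.176 0.177] low [0.56  0.561 0.562]
0.26 [0.557 0.557 0.557 0.557] z [0.163 0.161 0.157 0.157] low [0.481 0.481 0.482]
0.28 [0.55  0.55  0.55  0.551] z [0.162 0.163 0.155 0.187] low [0.481 0.481 0.481]
0.3 [0.615 0.618 0.62  0.623] z [0.296 0.296 0.302 0.303] low [0.48 0.48 0.48]
0.32 [0.568 0.571 0.572 0.572] z [0.137 0.138 0.133 0.132] low [0.48  0.483 0.483]
0.34 [0.557 0.561 0.561 0.564] z [0.137 0.133 0.132 0.139] low [0.48  0.483 0.483]
0.36 
[... 210 characters left out ...]
8 0.137] low [0.526 0.527 0.527]
0.42 [0.542 0.545 0.545 0.546] z [0.136 0.132 0.134 0.131] low [0.522 0.523 0.523]
170 218 200 244
[[0.457, 0.332, 0.081], [0.457, 0.327, 0.087], [0.458, 0.325, 0.081], [0.458, 0.321, 0.083], [0.458, 0.316, 0.091], [0.458, 0.313, 0.088], [0.458, 0.31, 0.084], [0.458, 0.306, 0.085], [0.458, 0.302, 0.09], [0.458, 0.299, 0.085]]
[[0.43, 0.32, 0.061], [0.434, 0.321, 0.054], [0.437, 0.321, 0.055], [0.441, 0.322, 0.052], [0.444, 0.321, 0.06], [0.448, 0.322, 0.054], [0.452, 0.323, 0.05], [0.455, 0.319, 0.069], [0.458, 0.316, 0.091], [0.461, 0.315, 0.093], [0.465, 0.317, 0.084], [0.468, 0.317, 0.088], [0.472, 0.316, 0.09], [0.476, 0.322, 0.057], [0.48, 0.325, 0.044]]
```

```bash
python3 - <<'E'
from h import *
X=np.load('pics/X.npy')
for y0 in np.arange(.26,.40,.01):
    m=(X[...,1]>=y0)&(X[...,1]<y0+.01)&(X[...,2]>.13)&(X[...,0]>.3)&(X[...,0]<.6)
    i=np.argsort(X[...,0][m])[:4]; print(round(y0,2), np.round(X[...,0][m][i],3), 'z',np.round(X[...,2][m][i],3))
go([.28,.44,.42],2.1,)
go([.35,.37,.42],1.5708)
go([.42,.31,.42],1.5708)
E
```

```text
0.26 [0.557 0.559 0.559 0.56 ] z [0.157 0.173 0.171 0.17 ]
0.27 [0.557 0.557 0.557 0.558] z [0.163 0.161 0.157 0.182]
0.28 [0.55  0.55  0.55  0.551] z [0.162 0.163 0.155 0.187]
0.29 [0.576 0.579 0.582 0.582] z [0.251 0.26  0.259 0.256]
0.3 [] z []
0.31 [] z []
0.32 [] z []
0.33 [0.568 0.571 0.572 0.572] z [0.137 0.138 0.133 0.132]
0.34 [0.561 0.567 0.568 0.568] z [0.132 0.139 0.132 0.132]
0.35 [0.557 0.561 0.564 0.565] z [0.137 0.133 0.139 0.132]
0.36 [0.557 0.56  0.561 0.563] z [0.136 0.143 0.134 0.145]
0.37 [0.56  0.56  0.561 0.563] z [0.14  0.134 0.133 0.145]
0.38 [0.553 0.556 0.557 0.557] z [0.135 0.143 0.134 0.134]
0.39 [0.549 0.553 0.556 0.556] z [0.135 0.138 0.144 0.142]
0.4 [0.549 0.552 0.555 0.555] z [0.137 0.138 0.146 0.145]
inc [-0.91, -0.371, -0.15] [0, 0, 0.4143] rows>= 6 -> [0.28 0.44 0.42] 2.1
inc [-0.958, 0.251, 0.0] [0, 0, 0.3369] rows>= 5 -> [0.35 0.37 0.42] 1.5708
inc [-0.6, 0.7, 0.0] [0, 0, 0.0] rows>= 3 -> [0.42 0.31 0.42] 1.5708
```

Request:
move_arm([
  [[1,-0.91,-0.371,-0.15,0,0,0.4143],[1,-0.91,-0.371,-0.15,0,0,0.4143],[1,-0.91,-0.371,-0.15,0,0,0.4143],[1,-0.91,-0.371,-0.15,0,0,0.4143],[1,-0.91,-0.371,-0.15,0,0,0.4143],[1,-0.91,-0.371,-0.15,0,0,0.4143],[1,-0.91,-0.371,-0.15,0,0,0.4143]],
])

```text
time: 0.73
tool_pos: [0.2797, 0.4393, 0.4193]
ee_rot: [-3.141, 0.0, 2.099]
wrist_force: [0.4, -0.5, -0.6]
width: 0.0938
```

Request:
move_arm([
  [[1,-0.958,0.251,0,0,0,0.3369],[1,-0.958,0.251,0,0,0,0.3369],[1,-0.958,0.251,0,0,0,0.3369],[1,-0.958,0.251,0,0,0,0.3369],[1,-0.958,0.251,0,0,0,0.3369],[1,-0.958,0.251,0,0,0,0.3369]],
])

```text
time: 1.23
tool_pos: [0.3499, 0.3692, 0.4194]
ee_rot: [-3.141, 0.0, 1.57]
wrist_force: [0.0, 0.8, 0.4]
width: 0.0939
```

Request:
move_arm([
  [[1,-0.6,0.7,0,0,0,0],[1,-0.6,0.7,0,0,0,0],[1,-0.6,0.7,0,0,0,0],[1,-0.6,0.7,0,0,0,0],[1,-0.6,0.7,0,0,0,0],[1,-0.6,0.7,0,0,0,0]],
])

```text
time: 1.73
tool_pos: [0.4188, 0.3103, 0.4196]
ee_rot: [-3.141, -0.001, 1.573]
wrist_force: [-0.7, -1.0, -0.5]
width: 0.0937
```

```bash
python3 - <<'E'
from h import *
st(); snap('wrist','w1'); print(getc())
E
```

```text
1.73 pos [0.4188 0.3103 0.4196] rot [-3.1409e+00 -6.0000e-04  1.5727e+00] w 0.0937 F [-0.7 -1.  -0.5] q [5.290e-01 2.100e-02 1.411e+00 1.000e-03 1.710e+00 5.270e-01]
{'pos': [0.42004052590156143, 0.3100122343900267, 0.42000000000000004], 'yaw': 1.5708177993116736}
```

View pics/w1.png

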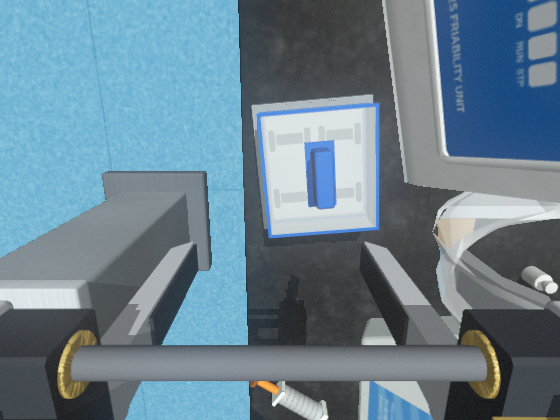

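```bash
cat >> h.py <<'E'
def quad(m,minA=200):
    cs,_=cv2.findContours(m,cv2.RETR_EXTERNAL,cv2.CHAIN_APPROX_NONE)
    c=max(cs,key=cv2.contourArea); return c
E
python3 - <<'E'
from h import *
st()
im,d,p=load('w1')
hsv=cv2.cvtColor(im,cv2.COLOR_RGB2HSV)
m=cv2.inRange(hsv,(105,140,60),(125,255,255)); 
mm=np.zeros_like(m); mm[80:250,245:390]=m[80:250,245:390]
n,l,s,c=cv2.connectedComponentsWithStats(mm); print(s[1:],c[1:])
# rim component biggest bbox
k=1+np.argmax(s[1:,2]*s[1:,3]); rim=(l==k).astype(np.uint8)*255
cn=quad(rim); 
h=cv2.convexHull(cn); e=cv2.approxPolyDP(h,6,True).reshape(-1,2); print('corners',e.tolist())
def fit(pts): 
    pass
hp=h.reshape(-1,2).astype(float)
for z in(0.006,0.053):
    P=plane(hp,z,p)[:,:2]; r=cv2.minAreaRect(P.astype(np.float32)); print(z,r)
g=[i for i in range(1,n) if i!=k and s[i,4]>300]
gm=np.isin(l,g).astype(np.uint8)*255; 
P=plane(quad(gm).reshape(-1,2).astype(float),.087,p)[:,:2]; print('grip',cv2.minAreaRect(P.astype(np.float32)))
# grip top by depth
o,r=rays(np.argwhere(gm>0)[:,::-1],p); Q=o+r*d[gm>0][:,None]; t=Q[Q[:,2]>.078]; print('griptop depth',cv2.minAreaRect(t[:,:2].astype(np.float32)),np.median(t[:,2]), len(t))
E
```

```text
1.78 pos [0.4186 0.3104 0.4197] rot [-3.1412e+00 -5.0000e-04  1.5731e+00] w 0.0938 F [-0.   0.9 -0.6] q [5.290e-01 2.000e-02 1.411e+00 1.000e-03 1.710e+00 5.270e-01]
[[ 257  103  122  135 1354]
 [ 305  141   31   67 1332]
 [ 307  179    1    2    2]
 [ 310  205    1    1    1]] [[320.67651403 167.53397341]
 [323.47147147 172.67717718]
 [307.         179.5       ]
 [310.         205.        ]]
corners [[378, 103], [378, 229], [269, 237], [257, 114]]
0.006 ((0.46642985939979553, 0.3166310489177704), (0.13637308776378632, 0.1514631062746048), 4.900993824005127)
0.053 ((0.4606302082538605, 0.325900673866272), (0.12010902166366577, 0.1333993524312973), 4.901017665863037)
grip ((0.45705363154411316, 0.3312428891658783), (0.026417724788188934, 0.06329020112752914), 4.952929973602295)
griptop depth ((0.451415479183197, 0.3507732152938843), (0.030239056795835495, 0.10584583878517151), 21.69858741760254) 0.08723095099627692 1003
```

```bash
python3 - <<'E'
from h import *
im,d,p=load('w1')
hsv=cv2.cvtColor(im,cv2.COLOR_RGB2HSV)
c=im[90:250,245:395,::-1]; cv2.imwrite('pics/c3.png',cv2.resize(c,None,fx=3.7,fy=3.7,interpolation=cv2.INTER_CUBIC))
print(hsv[180,300:340].tolist())
m=np.zeros(hsv.shape[:2],np.uint8); sub=(slice(135,220),slice(300,345))
for v in(190,200,210):
    m[:]=0; m[sub]=cv2.inRange(hsv[sub],(100,120,v),(125,255,255))
    P=plane(quad(m).reshape(-1,2).astype(float),.087,p)[:,:2]; print(v,cv2.minAreaRect(P.astype(np.float32)))
# rim edges line fits at z=.053: use corner intersection
for uv in [[378,103],[378,229],[269,237],[257,114]]: print(np.round(plane([uv],.053,p),4))
# top camera
im,d,p=load('top0'); hsv=cv2.cvtColor(im,cv2.COLOR_RGB2HSV)
m=np.zeros(hsv.shape[:2],np.uint8); m[218:236,184:212]=cv2.inRange(hsv[218:236,184:212],(100,150,100),(125,255,255))
n,l,s,c=cv2.connectedComponentsWithStats(m); print(s[1:],c[1:])
k=1+np.argmax(s[1:,4]); print(plane([c[k]],.087,p))
m=np.zeros(hsv.shape[:2],np.uint8); m[200:250,175:225]=cv2.inRange(hsv[200:250,175:225],(100,60,60),(125,255,255))
P=plane(cv2.convexHull(quad(m)).reshape(-1,2).astype(float),.053,p)[:,:2]; print(cv2.minAreaRect(P.astype(np.float32)))
E
```

```text
[[93, 10, 229], [96, 11, 229], [93, 10, 229], [90, 10, 228], [97, 10, 230], [96, 11, 229], [106, 59, 211], [108, 147, 222], [109, 130, 167], [109, 127, 166], [110, 129, 166], [109, 124, 164], [108, 121, 145], [108, 92, 127], [109, 94, 127], [110, 116, 154], [109, 144, 199], [108, 147, 210], [108, 148, 226], [108, 152, 227], [108, 152, 227], [108, 151, 226], [108, 149, 226], [108, 149, 228], [108, 154, 225], [108, 153, 225], [108, 153, 227], [108, 153, 228], [108, 151, 228], [108, 153, 226], [108, 151, 227], [108, 150, 226], [108, 152, 218], [109, 144, 207], [108, 152, 226], [107, 117, 227], [96, 11, 228], [93, 10, 228], [93, 10, 229], [96, 11, 229]]
190 ((0.45697569847106934, 0.33124756813049316), (0.02653845027089119, 0.0636163279414177), 4.885366439819336)
200 ((0.4569620192050934, 0.33140772581100464), (0.02653845027089119, 0.0632949247956276), 4.885366439819336)
210 ((0.4569934904575348, 0.33159375190734863), (0.026297269389033318, 0.06304021179676056), 5.245286464691162)
[[0.5149 0.3964 0.053 ]]
[[0.5261 0.2652 0.053 ]]
[[0.4074 0.2557 0.053 ]]
[[0.3964 0.3859 0.053 ]]
[[189 222  18   9 140]] [[197.42857143 225.88571429]]
[[0.46140655 0.32209287 0.087     ]]
((0.46247151494026184, 0.32576680183410645), (0.12387097626924515, 0.14127162098884583), 5.040574550628662)
```

View pics/c3.png

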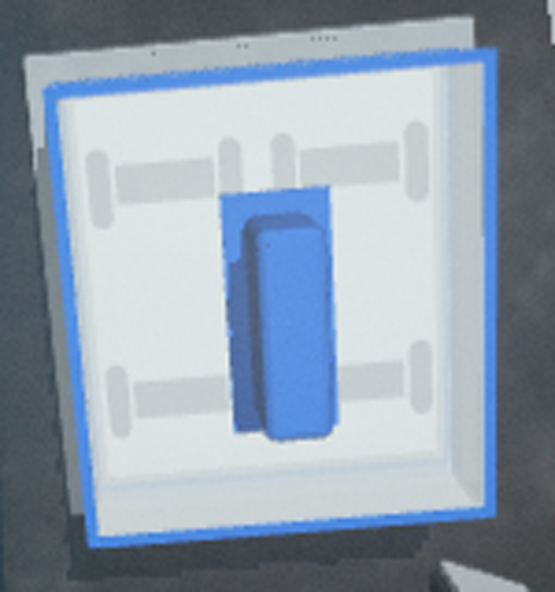

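```bash
python3 - <<'E'
from h import *
im,d,p=load('w1')
q=np.array([[258,222],[322,222],[333,437],[270,440]])/3.7+[245,90]
P=plane(q,.087,p);print(np.round(P,4),P.mean(0))
# foot plate corner top-left crop(25,57), top right (472,17)
q=np.array([[25,57],[472,17],[75,515]])/3.7+[245,90]; P=plane(q,.006,p); print(np.round(P,4), np.linalg.norm(P[0]-P[1]),np.linalg.norm(P[0]-P[2]), (P[1]+P[2])/2)
# rib extents: at floor z=.0175 top. outermost rib ends
q=np.array([[97,150],[418,122],[120,436],[421,412],[97+3,228],[118,366],[231,138],[283,133]])/3.7+[245,90]; P=plane(q,.0175,p); print(np.round(P,4))
E
```

```text
[[0.4509 0.3549 0.087 ]
 [0.4668 0.355  0.087 ]
 [0.4722 0.2993 0.087 ]
 [0.4558 0.2984 0.087 ]] [0.46143461 0.32690025 0.087     ]
[[0.3878 0.394  0.006 ]
 [0.5213 0.4055 0.006 ]
 [0.4014 0.2473 0.006 ]] 0.13397359431716274 0.1473418845952662 [0.46132793 0.32640203 0.006     ]
[[0.4096 0.3675 0.0175]
 [0.5047 0.3757 0.0175]
 [0.4165 0.2784 0.0175]
 [0.5118 0.2865 0.0175]
 [0.4104 0.3443 0.0175]
 [0.4158 0.3013 0.0175]
 [0.4494 0.371  0.0175]
 [0.4648 0.3725 0.0175]]
```

```bash
python3 - <<'E'
from h import *
go([.462,.330,.34],1.6563)
go([.462,.330,.257],1.6563)
E
```

```text
inc [0.2, 0.42, 0.8] [0, 0, -0.0544] rows>= 3 -> [0.462 0.33  0.34 ] 1.6563
inc [-0.0, -0.0, 0.83] [0, 0, -0.0] rows>= 2 -> [0.462 0.33  0.257] 1.6563
```

Request:
move_arm([
  [[0.5,0.2,0.42,0.8,0,0,-0.0544],[0.5,0.2,0.42,0.8,0,0,-0.0544],[0.5,0.2,0.42,0.8,0,0,-0.0544],[0.5,0.2,0.42,0.8,0,0,-0.0544],[0.5,0.2,0.42,0.8,0,0,-0.0544],[0.5,0.2,0.42,0.8,0,0,-0.0544],[0.5,0.2,0.42,0.8,0,0,-0.0544],[0.5,0.2,0.42,0.8,0,0,-0.0544]],
])

```text
time: 2.45
tool_pos: [0.4613, 0.3297, 0.3423]
ee_rot: [3.138, -0.002, 1.657]
wrist_force: [-0.2, -0.0, -0.0]
width: 0.0474
```

```bash
python3 - <<'E'
from h import *
st(); im,d,p=snap('wrist','w2'); print(proj([[.461,.3263,.087],[.4634,.3542,.087],[.4586,.2984,.087]],p)); st()
E
```

```text
2.45 pos [0.4613 0.3297 0.3423] rot [ 3.1378e+00 -1.9000e-03  1.6566e+00] w 0.0474 F [-0.2 -0.  -0. ] q [0.52  0.144 1.432 0.    1.561 0.435]
[[277.49087057 228.96440926]
 [284.11728472 192.78477723]
 [271.26486283 262.95978856]]
2.5 pos [0.4613 0.3296 0.3419] rot [ 3.1383e+00 -1.6000e-03  1.6565e+00] w 0.0471 F [-0.1  0.4  0.2] q [0.52  0.144 1.433 0.    1.561 0.435]
```

View pics/w2.png

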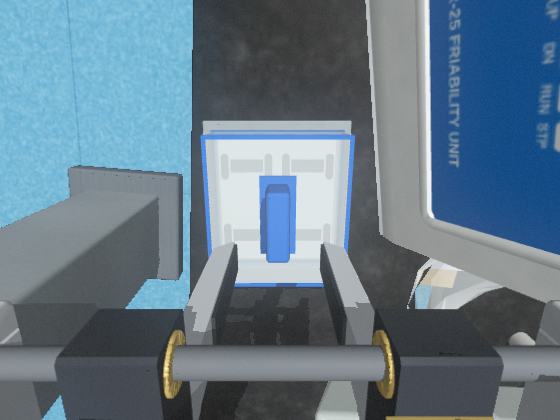

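Request:
move_arm([
  [[0.5,0,0,0.4,0,0,0],[0.5,0,0,0.6,0,0,0],[0.5,0,0,0.75,0,0,0],[0.5,0,0,0.83,0,0,0],[0.5,0,0,0.83,0,0,0],[0.5,0,0,0.83,0,0,0]],
])

```text
time: 3.0
tool_pos: [0.4617, 0.3296, 0.2575]
ee_rot: [3.141, -0.001, 1.656]
wrist_force: [0.7, -0.4, 0.6]
width: 0.0472
```

Request:
move_arm([
  [[0,0,0,0,0,0,0],[0,0,0,0,0,0,0],[0,0,0,0,0,0,0],[0,0,0,0,0,0,0],[0,0,0,0,0,0,0],[0,0,0,0,0,0,0]],
])

```text
time: 3.5
tool_pos: [0.4617, 0.3296, 0.2574]
ee_rot: [3.141, -0.001, 1.656]
wrist_force: [-1.2, -0.6, 2.2]
width: 0.0175
```

Request:
move_arm([
  [[0,0,0,-0.05,0,0,0],[0,0,0,-0.12,0,0,0],[0,0,0,-0.22,0,0,0],[0,0,0,-0.35,0,0,0],[0,0,0,-0.5,0,0,0],[0,0,0,-0.6,0,0,0],[0,0,0,-0.6,0,0,0]],
])

```text
time: 4.08
tool_pos: [0.4622, 0.3299, 0.3204]
ee_rot: [3.136, -0.003, 1.656]
wrist_force: [0.2, 0.5, -2.2]
width: 0.0178
```

```bash
python3 - <<'E'
from h import *
st(); im,d,p=snap('wrist','w3')
c=getc(); c['pos'][2]+=.06; json.dump(c,open('cmd.json','w'))
E
```

```text
4.08 pos [0.4622 0.3299 0.3204] rot [ 3.1358e+00 -2.8000e-03  1.6563e+00] w 0.0178 F [ 0.2  0.5 -2.2] q [0.52  0.156 1.463 0.    1.517 0.435]
```

View pics/w3.png

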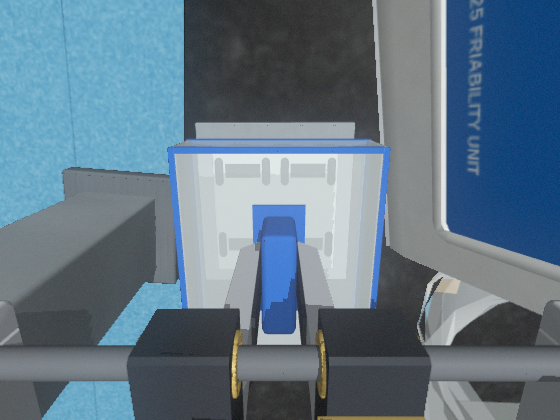

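```bash
python3 - <<'E'
from h import *
X=np.load('pics/X.npy')
for y0 in (.1,.15,.2,-.05,-.2,-.35,-.5):
    m=(X[...,1]>=y0)&(X[...,1]<y0+.03)&(abs(X[...,2])<.02)&(X[...,0]>.3)
    m2=(X[...,1]>=y0)&(X[...,1]<y0+.03)&(X[...,2]>.025)&(X[...,0]>.48)
    print(y0,np.sort(X[...,0][m])[:4].round(3), np.sort(X[...,0][m2])[:4].round(3))
go([.442,.260,.317],1.6);go([.444,.172,.317],1.5708);go([.444,.172,.257],1.5708)
E
```

```text
0.1 [0.378 0.378 0.378 0.378] [0.516 0.516 0.516 0.517]
0.15 [0.377 0.377 0.377 0.377] [0.74  0.767 0.767 0.767]
0.2 [0.376 0.379 0.379 0.379] [0.765 0.765 0.765 0.766]
-0.05 [0.378 0.378 0.378 0.378] [0.483 0.483 0.486 0.487]
-0.2 [0.378 0.378 0.378 0.379] [0.765 0.767 0.767 0.767]
-0.35 [0.378 0.378 0.378 0.379] [0.48 0.48 0.48 0.48]
-0.5 [0.378 0.378 0.378 0.378] [0.523 0.523 0.523 0.523]
inc [-0.68, -0.259, -0.0] [0, 0, 0.0358] rows>= 2 -> [0.442  0.2601 0.317 ] 1.6
inc [-0.881, -0.006, -0.0] [0, 0, 0.0186] rows>= 3 -> [0.444 0.172 0.317] 1.5708
inc [0.0, -0.0, 0.6] [0, 0, 0.0] rows>= 2 -> [0.444 0.172 0.257] 1.5708
```

Request:
move_arm([
  [[0,-0.2,-0.1,0,0,0,0.01],[0,-0.45,-0.18,0,0,0,0.02],[0,-0.68,-0.259,0,0,0,0.0358],[0,-0.68,-0.259,0,0,0,0.0358],[0,-0.68,-0.259,0,0,0,0.0358]],
])

```text
time: 4.55
tool_pos: [0.4412, 0.2587, 0.3159]
ee_rot: [-3.14, 0.0, 1.599]
wrist_force: [-0.3, -0.6, -1.6]
width: 0.0175
```

Request:
move_arm([
  [[0,-0.25,-0.006,0,0,0,0.0186],[0,-0.55,-0.006,0,0,0,0.0186],[0,-0.8,-0.006,0,0,0,0.0186],[0,-0.881,-0.006,0,0,0,0.0186],[0,-0.881,-0.006,0,0,0,0.0186]],
])

```text
time: 4.97
tool_pos: [0.4439, 0.1708, 0.3164]
ee_rot: [-3.141, -0.0, 1.569]
wrist_force: [-1.0, 0.6, -2.7]
width: 0.0175
```

Request:
move_arm([
  [[0,0,0.04,0.2,0,0,0],[0,0,0.04,0.35,0,0,0],[0,0,0.04,0.5,0,0,0],[0,0,0.04,0.58,0,0,0],[0,0,0.04,0.64,0,0,0],[0,0,0.04,0.64,0,0,0]],
])

```text
time: 5.47
tool_pos: [0.4475, 0.1724, 0.2522]
ee_rot: [-3.141, -0.001, 1.572]
wrist_force: [0.6, 0.3, -2.1]
width: 0.0183
```

Request:
move_arm([
  [[0,0,0,0.02,0,0,0],[0,0,0,0.02,0,0,0]],
])

```text
time: 5.63
tool_pos: [0.4479, 0.172, 0.2514]
ee_rot: [3.14, -0.001, 1.571]
wrist_force: [0.7, 0.5, -1.7]
width: 0.018
```

Request:
move_arm([
  [[0.5,0,0,0,0,0,0],[0.5,0,0,0,0,0,0],[0.5,0,0,0,0,0,0],[0.5,0,0,0,0,0,0]],
])

```text
time: 5.97
tool_pos: [0.4477, 0.1715, 0.2513]
ee_rot: [3.14, -0.0, 1.571]
wrist_force: [0.1, 0.9, 0.3]
width: 0.041
```

```bash
python3 - <<'E'
from h import *
json.dump(dict(pos=[.448,.172,.251],yaw=1.5708),open('cmd.json','w'))
st(); go([.43,.172,.34],1.5708);go([.39,.172,.42],1.5708); go([.36,.10,.42],1.5708);go([.36,.01,.42],1.2)
E
```

```text
5.97 pos [0.4477 0.1715 0.2513] rot [ 3.1404e+00 -4.0000e-04  1.5707e+00] w 0.041 F [0.1 0.9 0.3] q [0.247 0.014 1.758 0.    1.368 0.248]
inc [0.0, -0.18, -0.89] [0, 0, -0.0] rows>= 3 -> [0.43  0.172 0.34 ] 1.5708
inc [0.0, -0.4, -0.8] [0, 0, -0.0] rows>= 3 -> [0.39  0.172 0.42 ] 1.5708
inc [-0.72, -0.3, -0.0] [0, 0, -0.0] rows>= 2 -> [0.36 0.1  0.42] 1.5708
inc [-0.9, -0.0, -0.0] [0, 0, 0.2361] rows>= 3 -> [0.36 0.01 0.42] 1.1999
```

Request:
move_arm([
  [[0.6,0,0,-0.35,0,0,0],[1,0,-0.18,-0.7,0,0,0],[1,0,-0.18,-0.89,0,0,0],[1,0,-0.18,-0.89,0,0,0]],
])

```text
time: 6.3
tool_pos: [0.4302, 0.1718, 0.3456]
ee_rot: [3.131, -0.003, 1.571]
wrist_force: [1.3, 0.8, 0.3]
width: 0.0676
```

Request:
move_arm([
  [[1,0,-0.4,-0.8,0,0,0],[1,0,-0.4,-0.8,0,0,0],[1,0,-0.4,-0.8,0,0,0],[1,0,-0.4,-0.8,0,0,0]],
])

```text
time: 6.63
tool_pos: [0.3892, 0.1716, 0.4224]
ee_rot: [3.135, -0.002, 1.571]
wrist_force: [0.3, 0.5, -0.6]
width: 0.0929
```

Request:
move_arm([
  [[1,-0.72,-0.3,0,0,0,0],[1,-0.72,-0.3,0,0,0,0],[1,-0.72,-0.3,0,0,0,0],[1,-0.72,-0.3,0,0,0,0]],
])

```text
time: 6.97
tool_pos: [0.3596, 0.0984, 0.4175]
ee_rot: [-3.139, 0.0, 1.567]
wrist_force: [-1.2, 0.6, 0.4]
width: 0.0939
```

```bash
python3 - <<'E'
from h import *
st(); snap('wrist','w4');st(); im,d,p=snap('top','t4')
c=im[165:260,170:480,::-1]; cv2.imwrite('pics/t4c.png',cv2.resize(c,None,fx=2.58,fy=2.58,interpolation=cv2.INTER_CUBIC))
E
```

```text
6.97 pos [0.3596 0.0984 0.4175] rot [-3.1390e+00  1.0000e-04  1.5673e+00] w 0.0939 F [-1.2  0.6  0.4] q [ 0.115 -0.319  1.711  0.     1.753  0.118]
7.02 pos [0.3599 0.0991 0.4178] rot [-3.1391e+00 -3.0000e-04  1.5689e+00] w 0.0942 F [ 0.4  1.  -0.3] q [ 1.160e-01 -3.180e-01  1.709e+00  1.000e-03  1.753e+00  1.180e-01]
```

View pics/w4.png

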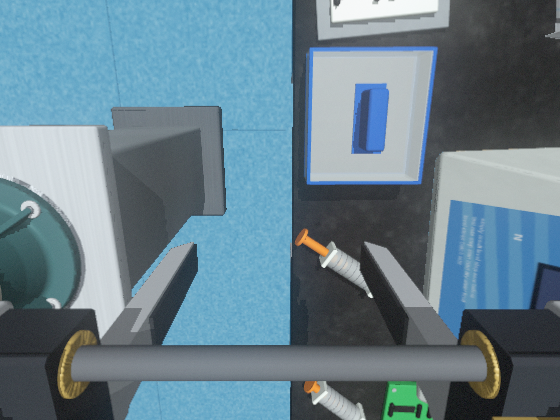

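View pics/t4c.png

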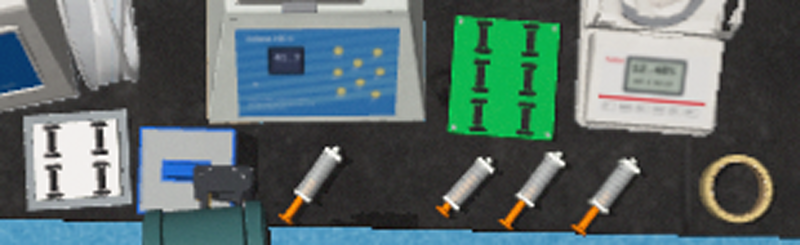

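```bash
python3 - <<'E'
from h import *
json.dump(dict(pos=[.36,.10,.42],yaw=1.5708),open('cmd.json','w'))
go([.40,.01,.42],1.5708);go([.44,-.07,.42],1.5708);go([.44,-.17,.42],1.5708)
E
```

```text
inc [-0.9, 0.4, 0.0] [0, 0, -0.0] rows>= 3 -> [0.4  0.01 0.42] 1.5708
inc [-0.8, 0.4, 0.0] [0, 0, -0.0] rows>= 3 -> [ 0.44 -0.07  0.42] 1.5708
inc [-1.0, -0.0, -0.0] [0, 0, -0.0] rows>= 3 -> [ 0.44 -0.17  0.42] 1.5708
```

Request:
move_arm([
  [[1,-0.9,0.4,0,0,0,0],[1,-0.9,0.4,0,0,0,0],[1,-0.9,0.4,0,0,0,0],[1,-0.9,0.4,0,0,0,0]],
])

```text
time: 7.4
tool_pos: [0.4014, 0.008, 0.4182]
ee_rot: [-3.139, 0.0, 1.568]
wrist_force: [-0.4, 1.0, 0.5]
width: 0.0937
```

Request:
move_arm([
  [[1,-0.8,0.4,0,0,0,0],[1,-0.8,0.4,0,0,0,0],[1,-0.8,0.4,0,0,0,0],[1,-0.8,0.4,0,0,0,0]],
])

```text
time: 7.73
tool_pos: [0.4408, -0.0709, 0.4183]
ee_rot: [-3.139, -0.002, 1.569]
wrist_force: [0.3, 0.8, -0.5]
width: 0.0943
```

Request:
move_arm([
  [[1,-1,0,0,0,0,0],[1,-1,0,0,0,0,0],[1,-1,0,0,0,0,0],[1,-1,0,0,0,0,0],[1,-1,0,0,0,0,0],[1,-1,0,0,0,0,0],[1,-1,0,0,0,0,0]],
])

```text
time: 8.32
tool_pos: [0.4397, -0.1686, 0.4198]
ee_rot: [3.141, -0.001, 1.574]
wrist_force: [0.3, -0.1, 0.4]
width: 0.0943
```

```bash
python3 - <<'E'
from h import *
st(); snap('wrist','w5');st()
E
```

```text
8.32 pos [ 0.4397 -0.1686  0.4198] rot [ 3.1413e+00 -8.0000e-04  1.5736e+00] w 0.0943 F [ 0.3 -0.1  0.4] q [-4.870e-01 -9.300e-02  1.521e+00  1.000e-03  1.714e+00 -4.900e-01]
8.37 pos [ 0.4396 -0.1688  0.4199] rot [ 3.1411e+00 -4.0000e-04  1.5734e+00] w 0.0942 F [ 0.2  0.  -0.7] q [-4.870e-01 -9.300e-02  1.520e+00  1.000e-03  1.714e+00 -4.900e-01]
```

View pics/w5.png

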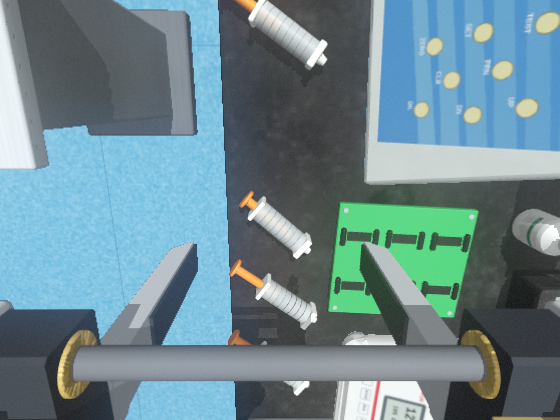

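```bash
python3 - <<'E'
from h import *
im,d,p=load('w5'); hsv=cv2.cvtColor(im,cv2.COLOR_RGB2HSV)
m=cv2.inRange(hsv,(55,120,80),(80,255,255))
cn=quad(m); h=cv2.convexHull(cn).reshape(-1,2).astype(float)
e=cv2.approxPolyDP(cv2.convexHull(cn),5,True).reshape(-1,2); print(e.tolist())
print(np.round(plane(e,.01,p),4).tolist())
print(cv2.minAreaRect(plane(h,.01,p)[:,:2].astype(np.float32)))
imt,dt,pt=load('t4'); hs=cv2.cvtColor(imt,cv2.COLOR_RGB2HSV)
mt=cv2.inRange(hs,(55,120,80),(80,255,255)); h=cv2.convexHull(quad(mt)).reshape(-1,2).astype(float)
print('top',cv2.minAreaRect(plane(h,.01,pt)[:,:2].astype(np.float32)))
# orange
mo=cv2.inRange(hsv,(5,150,120),(20,255,255)); n,l,s,c=cv2.connectedComponentsWithStats(mo)
for i in range(1,n):
    if s[i,4]>40: print(s[i].tolist(),c[i].round(1),plane([c[i]],.014,p).round(4))
c=im[185:330,225:500,::-1]; cv2.imwrite('pics/c5.png',cv2.resize(c,None,fx=2.9,fy=2.9,interpolation=cv2.INTER_CUBIC))
E
```

```text
[[340, 202], [478, 211], [452, 317], [328, 310]]
[[0.5126, -0.1953, 0.01], [0.6792, -0.2062, 0.01], [0.6698, -0.3536, 0.01], [0.5048, -0.3435, 0.01]]
((0.5915558934211731, -0.2742047607898712), (0.15124763548374176, 0.16921620070934296), 86.96085357666016)
top ((0.5930725932121277, -0.27274319529533386), (0.15041330456733704, 0.1695908010005951), 87.02430725097656)
[238, 0, 16, 10, 72] [246.1   4. ] [[0.4059 0.0129 0.014 ]]
[241, 192, 17, 17, 118] [249.7 201.5] [[ 0.4049 -0.1937  0.014 ]]
[231, 260, 33, 28, 258] [248.1 276.2] [[ 0.4008 -0.292   0.014 ]]
```

View pics/c5.png

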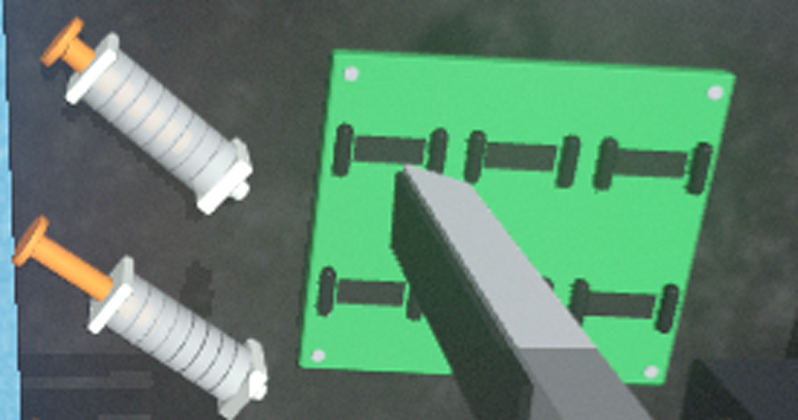

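```bash
cat >> h.py <<'E'
def syr(name,box,z=.014,dbg=None,vmin=110,smax=70):
    """box u0,v0,u1,v1; white silhouette (incl. nozzle) -> mid, axis angle(nozzle dir), length, plunger"""
    im,d,p=load(name); hsv=cv2.cvtColor(im,cv2.COLOR_RGB2HSV)
    u0,v0,u1,v1=box; sl=(slice(v0,v1),slice(u0,u1))
    w=np.zeros(hsv.shape[:2],np.uint8); w[sl]=cv2.inRange(hsv[sl],(0,0,vmin),(180,smax,255))
    w=cv2.morphologyEx(w,cv2.MORPH_CLOSE,np.ones((5,5),np.uint8))
    n,l,s,c=cv2.connectedComponentsWithStats(w); k=1+np.argmax(s[1:,4]); w=(l==k).astype(np.uint8)*255
    o=np.zeros_like(w); o[sl]=cv2.inRange(hsv[sl],(3,130,90),(22,255,255))
    n,l,s,c=cv2.connectedComponentsWithStats(o)
    P=plane(quad(w).reshape(-1,2).astype(float),z,p)[:,:2]
    O=plane(np.argwhere(o>0)[:,::-1].astype(float),z,p)[:,:2]
    r=cv2.minAreaRect(P.astype(np.float32)); cen=np.array(r[0]); (a,b)=r[1]; ang=np.radians(r[2])
    ax=np.array([np.cos(ang),np.sin(ang)]) if a>b else np.array([-np.sin(ang),np.cos(ang)])
    if ax@(O.mean(0)-cen)>0: ax=-ax   # ax = nozzle direction
    nrm=np.array([-ax[1],ax[0]])
    t=(P-cen)@ax; L=t.max()-t.min(); mid=cen+ax*(t.max()-.048); mid2=cen+ax*(t.min()+.036)
    # lateral centre from orange + rect
    pe=((O-mid2)@-ax).max()
    print(name,'rectL %.4f W %.4f'%(max(a,b),min(a,b)),'mid(nozzle)',mid.round(4),'mid(back)',mid2.round(4),'nozzle dir deg %.1f'%np.degrees(np.arctan2(ax[1],ax[0])),'plunger end %.4f'%pe,'lat orange %.4f'%(((O-cen)@nrm).mean()))
    if dbg:
        v=im[:,:,::-1].copy(); cv2.drawContours(v,[quad(w)],-1,(0,0,255),1); uv=proj(np.r_[mid2,z],p)[0]; cv2.circle(v,tuple(int(x) for x in uv),2,(255,0,255),-1)
        cv2.imwrite(f'pics/{dbg}.png',cv2.resize(v[v0:v1,u0:u1],None,fx=4,fy=4))
    return mid2,np.arctan2(ax[1],ax[0])
E
python3 - <<'E'
from h import *
syr('w5',(233,187,318,262),dbg='d2')
syr('w5',(225,256,322,332),dbg='d3')
E
```

```text
w5 rectL 0.0906 W 0.0349 mid(nozzle) [ 0.441  -0.2268] mid(back) [ 0.4361 -0.2224] nozzle dir deg -41.6 plunger end 0.0501 lat orange -0.0017
w5 rectL 0.0930 W 0.0401 mid(nozzle) [ 0.4502 -0.3291] mid(back) [ 0.4429 -0.3237] nozzle dir deg -36.2 plunger end 0.0753 lat orange 0.0009
```

View pics/d2.png

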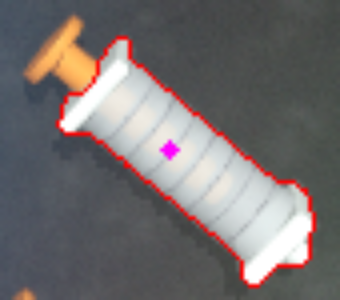

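View pics/d3.png

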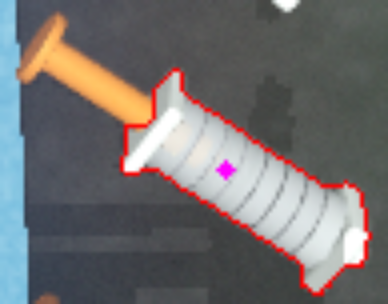

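```bash
cat >> h.py <<'E'
def bars(name,box,vmin=None,z=.028,dbg=None):
    im,d,p=load(name); hsv=cv2.cvtColor(im,cv2.COLOR_RGB2HSV); u0,v0,u1,v1=box; sl=(slice(v0,v1),slice(u0,u1))
    V=hsv[sl][...,2]; S=hsv[sl][...,1]
    for vm in ([vmin] if vmin else (235,228,220,212)):
        m=((V>vm)&(S<40)).astype(np.uint8)*255; m=cv2.morphologyEx(m,cv2.MORPH_CLOSE,np.ones((3,3),np.uint8))
        n,l,s,c=cv2.connectedComponentsWithStats(m); k=[i for i in np.argsort(-s[:,4]) if i>0][:3]
        out=[]
        for i in k:
            pts=np.argwhere(l==i)[:,::-1].astype(float)+[u0,v0]
            if len(pts)<12: continue
            P=plane(cv2.convexHull(pts.astype(np.float32)).reshape(-1,2),z,p)[:,:2]; r=cv2.minAreaRect(P.astype(np.float32)); out.append((np.array(r[0]),r[1],len(pts)))
        print(vm,[(o[0].round(4).tolist(),np.round(o[1],3).tolist(),o[2]) for o in out])
        if len(out)>=2:
            dd=out[0][0]-out[1][0]; print('   mid',((out[0][0]+out[1][0])/2).round(4),'len %.4f ang %.1f'%(np.linalg.norm(dd),np.degrees(np.arctan2(dd[1],dd[0]))))
E
python3 - <<'E'
from h import *
bars('w5',(233,187,318,262))
bars('w5',(225,256,322,332))
E
```

```text
235 [([0.4237, -0.2114], [0.027, 0.034], 173), ([0.4676, -0.2487], [0.026, 0.017], 164), ([0.445, -0.2231], [0.004, 0.005], 14)]
   mid [ 0.4456 -0.23  ] len 0.0576 ang 139.7
228 [([0.4292, -0.2168], [0.027, 0.05], 333), ([0.4675, -0.2481], [0.027, 0.018], 209)]
   mid [ 0.4484 -0.2324] len 0.0495 ang 140.7
220 [([0.4424, -0.2263], [0.027, 0.082], 750)]
212 [([0.4432, -0.2238], [0.032, 0.085], 939)]
235 [([0.4219, -0.3067], [0.026, 0.011], 96), ([0.4791, -0.3413], [0.012, 0.016], 72), ([0.4344, -0.3083], [0.004, 0.004], 12)]
   mid [ 0.4505 -0.324 ] len 0.0668 ang 148.7
228 [([0.4249, -0.3092], [0.027, 0.02], 155), ([0.469, -0.3351], [0.012, 0.042], 139)]
   mid [ 0.4469 -0.3221] len 0.0511 ang 149.6
220 [([0.4508, -0.3268], [0.027, 0.081], 571)]
212 [([0.4548, -0.3172], [0.038, 0.084], 785)]
```

```bash
python3 - <<'E'
from h import *
go([.445,-.25,.40],2.05);go([.447,-.3255,.34],2.53)
E
```

```text
inc [-0.8, 0.05, 0.2] [0, 0, -0.3051] rows>= 4 -> [ 0.445 -0.25   0.4  ] 2.05
inc [-0.679, -0.33, 0.6] [0, 0, -0.3055] rows>= 4 -> [ 0.447  -0.3255  0.34  ] 2.5299
```

Request:
move_arm([
  [[1,-0.8,0.05,0.2,0,0,-0.3051],[1,-0.8,0.05,0.2,0,0,-0.3051],[1,-0.8,0.05,0.2,0,0,-0.3051],[1,-0.8,0.05,0.2,0,0,-0.3051],[1,-0.8,0.05,0.2,0,0,-0.3051]],
])

```text
time: 8.78
tool_pos: [0.4447, -0.2502, 0.3992]
ee_rot: [-3.142, -0.001, 2.052]
wrist_force: [-0.9, 0.7, 0.2]
width: 0.0938
```

Request:
move_arm([
  [[1,-0.679,-0.33,0.6,0,0,-0.3055],[1,-0.679,-0.33,0.6,0,0,-0.3055],[1,-0.679,-0.33,0.6,0,0,-0.3055],[1,-0.679,-0.33,0.6,0,0,-0.3055],[1,-0.679,-0.33,0.6,0,0,-0.3055],[1,-0.679,-0.33,0.6,0,0,-0.3055],[1,-0.679,-0.33,0.6,0,0,-0.3055],[1,-0.679,-0.33,0.6,0,0,-0.3055]],
])

```text
time: 9.45
tool_pos: [0.4469, -0.3252, 0.3407]
ee_rot: [-3.142, 0.002, 2.529]
wrist_force: [0.0, 0.7, 0.9]
width: 0.094
```

```bash
python3 - <<'E'
from h import *
st(); snap('wrist','w6');st()
E
```

```text
9.45 pos [ 0.4469 -0.3252  0.3407] rot [-3.1416e+00  1.9000e-03  2.5289e+00] w 0.094 F [0.  0.7 0.9] q [-0.732  0.114  1.469  0.     1.557 -1.69 ]
9.5 pos [ 0.4468 -0.3253  0.3407] rot [-3.1416e+00  1.8000e-03  2.5293e+00] w 0.094 F [0.6 0.4 0.5] q [-0.732  0.114  1.469  0.     1.557 -1.69 ]
```

View pics/w6.png

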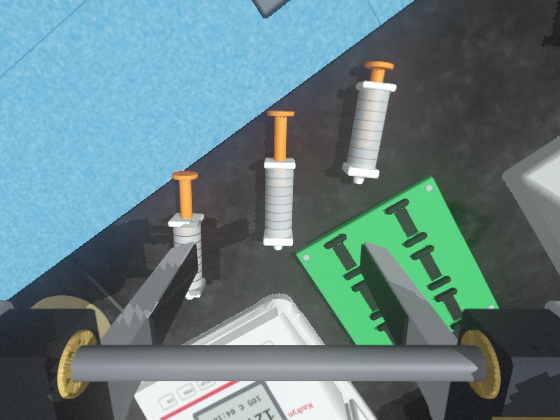

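```bash
python3 - <<'E'
from h import *
im,d,p=load('w6')
c=im[95:260,225:335,::-1]; cv2.imwrite('pics/c6.png',cv2.resize(c,None,fx=4.5,fy=3.6*1,interpolation=cv2.INTER_CUBIC) if 0 else cv2.resize(c,None,fx=3.6,fy=3.6,interpolation=cv2.INTER_CUBIC))
bars('w6',(255,150,305,255)); syr('w6',(255,100,305,255))
syr('w6',(338,55,405,190)); bars('w6',(338,70,405,190))
E
```

```text
235 [([0.4791, -0.3488], [0.026, 0.011], 208), ([0.4198, -0.3055], [0.025, 0.004], 153)]
   mid [ 0.4494 -0.3271] len 0.0734 ang -36.2
228 [([0.4774, -0.3477], [0.026, 0.017], 267), ([0.422, -0.307], [0.025, 0.01], 174)]
   mid [ 0.4497 -0.3273] len 0.0687 ang -36.3
220 [([0.4713, -0.3368], [0.025, 0.041], 417), ([0.4267, -0.3107], [0.025, 0.023], 277)]
   mid [ 0.449  -0.3237] len 0.0516 ang -30.3
212 [([0.4504, -0.3281], [0.026, 0.082], 1249)]
w6 rectL 0.0909 W 0.0285 mid(nozzle) [ 0.4506 -0.3282] mid(back) [ 0.445  -0.3241] nozzle dir deg -36.5 plunger end 0.0769 lat orange -0.0001
w6 rectL 0.0899 W 0.0348 mid(nozzle) [ 0.4418 -0.2254] mid(back) [ 0.4374 -0.2215] nozzle dir deg -41.4 plunger end 0.0519 lat orange -0.0003
235 [([0.4694, -0.2505], [0.026, 0.013], 259), ([0.4129, -0.2014], [0.026, 0.004], 170)]
   mid [ 0.4412 -0.2259] len 0.0749 ang -41.0
228 [([0.4685, -0.2496], [0.025, 0.015], 297), ([0.416, -0.2041], [0.026, 0.013], 220), ([0.4252, -0.2117], [0.002, 0.005], 14)]
   mid [ 0.4422 -0.2269] len 0.0694 ang -40.9
220 [([0.4322, -0.2123], [0.025, 0.052], 583), ([0.468, -0.2493], [0.025, 0.016], 336)]
   mid [ 0.4501 -0.2308] len 0.0515 ang 134.1
212 [([0.4427, -0.2277], [0.027, 0.084], 1481)]
```

View pics/c6.png

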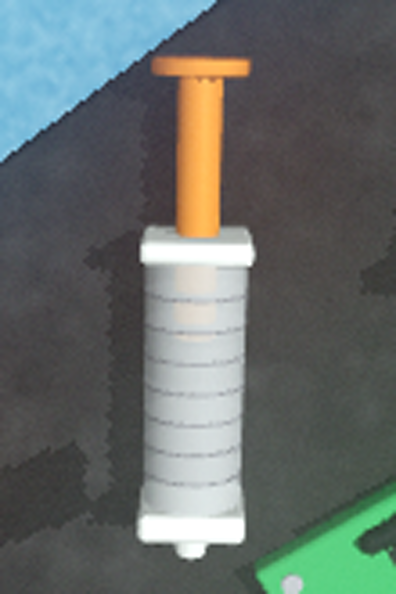

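```bash
python3 - <<'E'
from h import *
im,d,p=load('w6')
q=np.array([[198,238],[191,541]])/3.6+[225,95]
P=plane(q,.028,p)[:,:2]; dd=P[1]-P[0]; print(P.round(4),P.mean(0).round(4),np.linalg.norm(dd),np.degrees(np.arctan2(dd[1],dd[0])))
print('pl end',plane(np.array([[201,62]])/3.6+[225,95],.018,p).round(4))
# pixel profile along central col
print(im[155:172,272].tolist()); print(im[232:250,272].tolist())
E
```

```text
[[ 0.4169 -0.3029]
 [ 0.4805 -0.3498]] [ 0.4487 -0.3264] 0.07898318142236439 -36.36724365311545
pl end [[ 0.3841 -0.279   0.018 ]]
[[67, 58, 60], [68, 58, 60], [80, 79, 79], [145, 148, 146], [146, 151, 147], [172, 177, 175], [177, 183, 179], [211, 218, 214], [251, 255, 254], [255, 255, 255], [255, 255, 255], [252, 255, 254], [233, 241, 237], [191, 197, 193], [176, 183, 182], [176, 182, 183], [174, 181, 181]]
[[199, 206, 205], [199, 206, 206], [197, 206, 205], [199, 205, 206], [197, 206, 205], [199, 208, 206], [222, 230, 226], [252, 255, 255], [255, 255, 255], [255, 255, 255], [255, 255, 255], [254, 255, 255], [250, 255, 253], [188, 195, 191], [81, 87, 84], [82, 87, 86], [85, 88, 85], [82, 85, 83]]
```

```bash
python3 - <<'E'
from h import *
go([.449,-.3267,.25],2.507);go([.449,-.3267,.203],2.507)
E
```

```text
inc [-0.023, 0.001, 0.9] [0, 0, 0.0146] rows>= 3 -> [ 0.449  -0.3267  0.25  ] 2.507
inc [-0.0, 0.0, 0.47] [0, 0, -0.0] rows>= 2 -> [ 0.449  -0.3267  0.203 ] 2.507
```

Request:
move_arm([
  [[0.55,-0.023,0.001,0.5,0,0,0.0146],[0.55,-0.023,0.001,0.9,0,0,0.0146],[0.55,-0.023,0.001,0.9,0,0,0.0146],[0.55,-0.023,0.001,0.9,0,0,0.0146]],
])

```text
time: 9.83
tool_pos: [0.4476, -0.326, 0.2464]
ee_rot: [3.141, -0.008, 2.507]
wrist_force: [0.1, -0.1, 0.2]
width: 0.0705
```

Request:
move_arm([
  [[0.55,0,0,0.2,0,0,0],[0.55,0,0,0.38,0,0,0],[0.55,0,0,0.47,0,0,0],[0.55,0,0,0.47,0,0,0],[0.55,0,0,0.47,0,0,0]],
])

```text
time: 10.25
tool_pos: [0.449, -0.3276, 0.2044]
ee_rot: [-3.141, 0.002, 2.507]
wrist_force: [0.8, -0.2, -0.1]
width: 0.0518
```

Request:
move_arm([
  [[0,0,0,0,0,0,0],[0,0,0,0,0,0,0],[0,0,0,0,0,0,0],[0,0,0,0,0,0,0],[0,0,0,0,0,0,0]],
])

```text
time: 10.67
tool_pos: [0.4487, -0.3273, 0.2034]
ee_rot: [3.141, 0.001, 2.507]
wrist_force: [0.3, -0.3, 2.3]
width: 0.0252
```

```bash
python3 - <<'E'
from h import *
go([.449,-.3267,.29],2.507);go([.50,-.305,.33],2.0);go([.57,-.285,.33],1.518);go([.6481,-.2765,.32],1.518);
E
```

```text
inc [-0.0, 0.0, -0.87] [0, 0, -0.0] rows>= 3 -> [ 0.449  -0.3267  0.29  ] 2.507
inc [-0.282, 0.477, -0.4] [0, 0, 0.3228] rows>= 5 -> [ 0.5   -0.305  0.33 ] 1.9999
inc [-0.109, 0.72, -0.0] [0, 0, 0.3068] rows>= 4 -> [ 0.57  -0.285  0.33 ] 1.518
inc [0.126, 0.776, 0.1] [0, 0, 0.0] rows>= 2 -> [ 0.6481 -0.2765  0.32  ] 1.518
```

Request:
move_arm([
  [[0,0,0,-0.1,0,0,0],[0,0,0,-0.3,0,0,0],[0,0,0,-0.6,0,0,0],[0,0,0,-0.87,0,0,0],[0,0,0,-0.87,0,0,0]],
])

```text
time: 11.08
tool_pos: [0.4497, -0.3283, 0.297]
ee_rot: [-3.14, 0.012, 2.507]
wrist_force: [1.2, -1.0, -0.7]
width: 0.0253
```

Request:
move_arm([
  [[0,-0.06,0.1,-0.1,0,0,0.07],[0,-0.12,0.2,-0.2,0,0,0.14],[0,-0.18,0.3,-0.3,0,0,0.21],[0,-0.24,0.4,-0.4,0,0,0.28],[0,-0.282,0.477,-0.4,0,0,0.3228],[0,-0.282,0.477,-0.4,0,0,0.3228]],
])

```text
time: 11.58
tool_pos: [0.5006, -0.3048, 0.3299]
ee_rot: [3.14, 0.0, 2.001]
wrist_force: [-0.0, -0.7, -1.3]
width: 0.0253
```

Request:
move_arm([
  [[0,-0.025,0.15,0,0,0,0.07],[0,-0.05,0.3,0,0,0,0.14],[0,-0.075,0.5,0,0,0,0.21],[0,-0.1,0.65,0,0,0,0.28],[0,-0.109,0.72,0,0,0,0.3068],[0,-0.109,0.72,0,0,0,0.3068],[0,-0.109,0.72,0,0,0,0.3068]],
])

```text
time: 12.17
tool_pos: [0.5691, -0.2855, 0.3285]
ee_rot: [-3.139, -0.001, 1.521]
wrist_force: [-0.5, 0.4, 0.0]
width: 0.0255
```

```bash
python3 - <<'E'
from h import *
st(); snap('wrist','w7');st()
E
```

```text
12.17 pos [ 0.5691 -0.2855  0.3285] rot [-3.1393e+00 -8.0000e-04  1.5208e+00] w 0.0255 F [-0.5  0.4  0. ] q [-0.554  0.305  1.266 -0.     1.573 -0.504]
12.22 pos [ 0.5689 -0.2857  0.3288] rot [-3.1396e+00 -6.0000e-04  1.5199e+00] w 0.0252 F [-1.1  0.7  0.4] q [-0.554  0.304  1.266 -0.     1.573 -0.503]
```

View pics/w7.png

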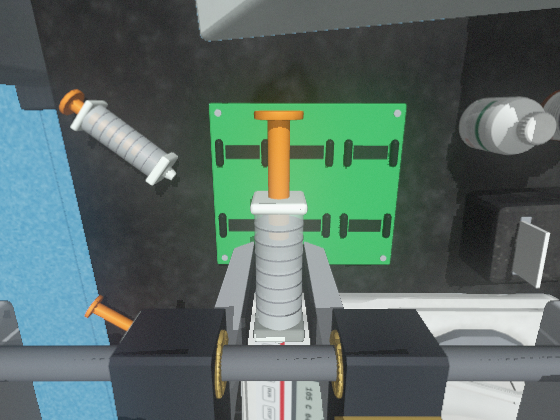

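```bash
python3 - <<'E'
from h import *
im,d,p=load('w7'); hsv=cv2.cvtColor(im,cv2.COLOR_RGB2HSV)
m=cv2.inRange(hsv,(55,120,80),(80,255,255)); h=cv2.convexHull(quad(m))
e=cv2.approxPolyDP(h,5,True).reshape(-1,2); print(e.tolist(),np.round(plane(e,.01,p),4).tolist())
print(cv2.minAreaRect(plane(h.reshape(-1,2).astype(float),.01,p)[:,:2].astype(np.float32)))
print(im[190:216,266].max(1).tolist()); print(im[322:346,266].max(1).tolist())
for z in(.02,.05,.1): print(z,plane([[462,125],[468,190],[466,235],[515,225]],z,p).round(3).tolist())
print('depth',dep([[500,130],[466,125],[475,220],[520,240],[300,300]],d,p).round(3).tolist())
E
```

```text
[[406, 104], [388, 264], [218, 263], [210, 103]] [[0.6791, -0.2061, 0.01], [0.6702, -0.3539, 0.01], [0.5059, -0.3448, 0.01], [0.5142, -0.1969, 0.01]]
((0.5923210978507996, -0.27542972564697266), (0.14907552301883698, 0.1674676239490509), 87.05604553222656)
[195, 195, 197, 196, 196, 197, 198, 197, 197, 199, 199, 200, 197, 167, 239, 250, 249, 250, 249, 249, 246, 239, 229, 202, 171, 183]
[192, 194, 194, 193, 193, 180, 138, 149, 161, 176, 174, 175, 177, 177, 177, 246, 243, 243, 241, 198, 224, 206, 199, 85]
0.02 [[0.723, -0.225, 0.02], [0.734, -0.281, 0.02], [0.736, -0.323, 0.02], [0.779, -0.316, 0.02]]
0.05 [[0.707, -0.223, 0.05], [0.717, -0.273, 0.05], [0.719, -0.311, 0.05], [0.758, -0.304, 0.05]]
0.1 [[0.681, -0.218, 0.1], [0.689, -0.259, 0.1], [0.691, -0.29, 0.1], [0.722, -0.284, 0.1]]
depth [[0.733, -0.227, 0.054], [0.727, -0.225, 0.018], [0.738, -0.306, 0.028], [0.758, -0.314, 0.057], [0.579, -0.304, 0.145]]
```

```bash
python3 - <<'E'
from h import *
im,d,p=load('w7')
c=im[180:350,230:330,::-1]; cv2.imwrite('pics/c7.png',cv2.resize(c,None,fx=3.5,fy=3.5,interpolation=cv2.INTER_CUBIC))
H,W=d.shape; vv,uu=np.mgrid[60:290,420:560]; uv=np.c_[uu.ravel(),vv.ravel()]
o,r=rays(uv,p); Q=o+r*d[60:290,420:560].ravel()[:,None]
for x0 in np.arange(.66,.84,.02):
    mm=(Q[:,0]>=x0)&(Q[:,0]<x0+.02)&(d[60:290,420:560].ravel()>0)
    print(round(x0,2),mm.sum(), Q[mm][:,2].max().round(3) if mm.any() else None)
E
```

```text
0.66 0 None
0.68 692 0.003
0.7 4687 0.003
0.72 9354 0.074
0.74 8503 0.084
0.76 2964 0.082
0.78 3672 0.057
0.8 1764 0.036
0.82 359 0.01
```

View pics/c7.png

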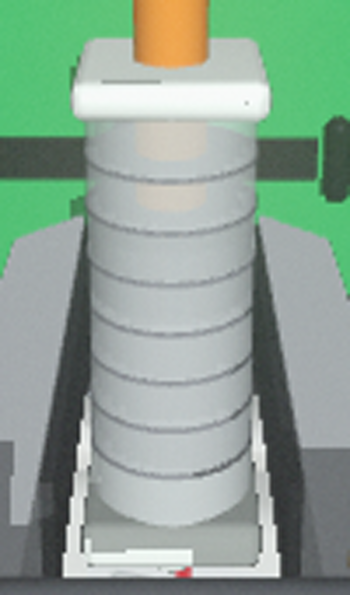

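```bash
python3 - <<'E'
from h import *
im,d,p=load('w7')
T=np.array([.5690,-.2856]); R=Rt(1.5204)[:2,:2]
q=np.array([[172,82],[172,118],[172,548],[172,562],[165,340]])/3.5+[230,180]
for z in(.1525,.1545): print(z,((plane(q,z,p)[:,:2]-T)@Rt(1.5204)[:2,:2]).round(4).tolist())
E
```

```text
0.1525 [[0.0389, -0.0008], [0.0337, -0.0008], [-0.0363, -0.0008], [-0.0389, -0.0008], [-0.0004, -0.0018]]
0.1545 [[0.0395, -0.0008], [0.0344, -0.0008], [-0.0348, -0.0008], [-0.0373, -0.0008], [0.0006, -0.0018]]
```

Request:
move_arm([
  [[0,0.03,0.2,0.02,0,0,0],[0,0.06,0.45,0.05,0,0,0],[0,0.1,0.65,0.1,0,0,0],[0,0.126,0.776,0.1,0,0,0],[0,0.126,0.776,0.1,0,0,0],[0,0.126,0.776,0.1,0,0,0],[0,0.126,0.776,0.1,0,0,0]],
])

```text
time: 12.8
tool_pos: [0.6467, -0.2775, 0.3197]
ee_rot: [-3.141, 0.0, 1.518]
wrist_force: [0.1, -0.4, 0.1]
width: 0.0254
```

```bash
python3 - <<'E'
from h import *
o=st(); snap('wrist','w8'); st(); go([.6487,-.2774,.24],1.5183);go([.6487,-.2774,.214],1.5183)
E
```

```text
12.8 pos [ 0.6467 -0.2775  0.3197] rot [-3.1408e+00  1.0000e-04  1.5179e+00] w 0.0254 F [ 0.1 -0.4  0.1] q [-0.486  0.458  1.079 -0.     1.605 -0.433]
12.85 pos [ 0.6466 -0.2775  0.32  ] rot [-3.1413e+00  3.0000e-04  1.5176e+00] w 0.0253 F [ 0.8  0.  -1.1] q [-0.486  0.458  1.079 -0.     1.605 -0.433]
inc [-0.009, 0.006, 0.8] [0, 0, -0.0002] rows>= 2 -> [ 0.6487 -0.2774  0.24  ] 1.5183
inc [0.0, 0.0, 0.26] [0, 0, 0.0] rows>= 1 -> [ 0.6487 -0.2774  0.214 ] 1.5183
```

View pics/w8.png

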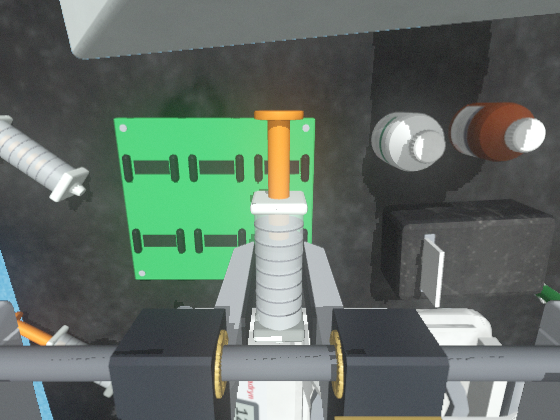

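Request:
move_arm([
  [[0,-0.009,0.014,0.3,0,0,0],[0,-0.009,0.014,0.6,0,0,0],[0,-0.009,0.014,0.8,0,0,0],[0,-0.009,0.014,0.8,0,0,0],[0,-0.009,0.014,0.8,0,0,0],[0,-0.009,0.014,0.8,0,0,0]],
])

```text
time: 13.35
tool_pos: [0.649, -0.2784, 0.2419]
ee_rot: [3.139, 0.001, 1.518]
wrist_force: [-0.9, 0.4, -0.4]
width: 0.0251
```

Request:
move_arm([
  [[0,0.008,-0.006,0.1,0,0,0],[0,0.008,-0.006,0.2,0,0,0],[0,0.008,-0.006,0.26,0,0,0],[0,0.008,-0.006,0.27,0,0,0],[0,0.008,-0.006,0.27,0,0,0]],
])

```text
time: 13.77
tool_pos: [0.6484, -0.277, 0.2123]
ee_rot: [-3.141, -0.0, 1.518]
wrist_force: [-0.3, 0.0, -1.7]
width: 0.0251
```

Request:
move_arm([
  [[0.45,0,0,0,0,0,0],[0.45,0,0,0,0,0,0],[0.45,0,0,0,0,0,0],[0.45,0,0,0,0,0,0]],
])

```text
time: 14.1
tool_pos: [0.6485, -0.2771, 0.2128]
ee_rot: [3.141, 0.0, 1.518]
wrist_force: [0.4, 0.4, -0.3]
width: 0.0418
```

Request:
move_arm([
  [[0.45,0,0,-0.1,0,0,0],[0.45,0,0,-0.4,0,0,0],[0.45,0,0,-0.8,0,0,0],[0.45,0,0,-1,0,0,0],[0.45,0,0,-1,0,0,0],[0.45,0,0,-1,0,0,0]],
])

```text
time: 14.6
tool_pos: [0.6487, -0.2772, 0.3159]
ee_rot: [3.137, 0.002, 1.518]
wrist_force: [-0.9, -0.8, -0.4]
width: 0.0421
```

```bash
python3 - <<'E'
from h import *
o=st(); snap('wrist','w9'); st(); json.dump(dict(pos=[.6489,-.2772,.313],yaw=1.5183),open('cmd.json','w'))
E
```

```text
14.6 pos [ 0.6487 -0.2772  0.3159] rot [3.1366e+00 2.2000e-03 1.5180e+00] w 0.0421 F [-0.9 -0.8 -0.4] q [-0.484  0.462  1.082  0.     1.592 -0.431]
14.65 pos [ 0.6483 -0.277   0.313 ] rot [3.141e+00 2.000e-04 1.518e+00] w 0.0424 F [ 0.1 -0.4 -0.8] q [-0.484  0.464  1.085  0.     1.592 -0.431]
```

View pics/w9.png

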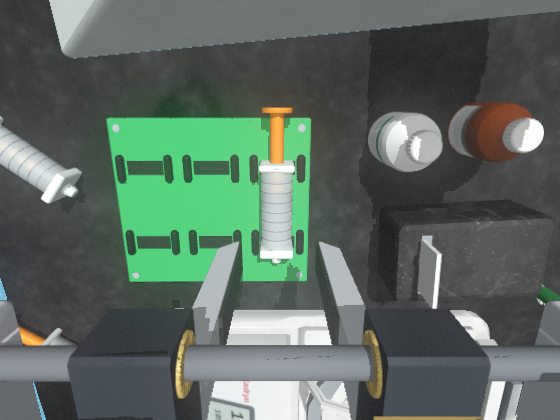

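```bash
python3 - <<'E'
from h import *
im,d,p=load('w9')
c=im[95:285,230:330,::-1]; cv2.imwrite('pics/c9.png',cv2.resize(c,None,fx=3.1,fy=3.1,interpolation=cv2.INTER_CUBIC))
print(im[155:180,266].max(1).tolist()); print(im[242:266,266].max(1).tolist())
E
```

```text
[214, 213, 214, 213, 215, 214, 214, 216, 216, 215, 227, 255, 255, 255, 255, 255, 233, 188, 191, 192, 204, 206, 200, 197, 196]
[204, 205, 205, 203, 202, 204, 218, 219, 235, 255, 255, 255, 255, 255, 255, 255, 220, 149, 151, 160, 211, 211, 210, 210]
```

View pics/c9.png

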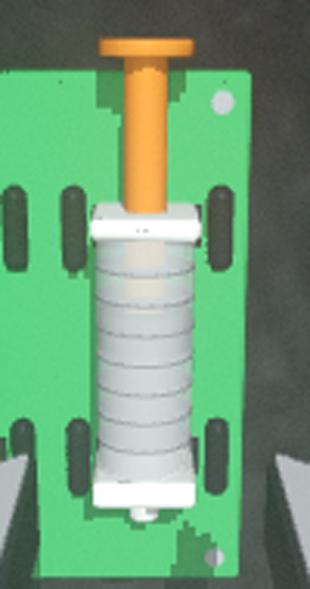

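```bash
python3 - <<'E'
from h import *
im,d,p=load('w9')
N=np.array([.6482,-.2774]); R=Rt(1.5183)[:2,:2]
q=np.array([[276,165],[276,258.5]]); P=plane(q,.038,p)[:,:2]; print('outer edges',((P-N)@R).round(4).tolist())
# ribs (crop): left upper (73,185)-(73,270), right upper (220,185)-(220,270), lower left (78,420)-(78,495), lower right(216,420)-(216,493)
q=np.array([[73,185],[73,270],[220,185],[220,270],[78,420],[78,495],[216,420],[216,493]])/3.1+[230,95]
P=(plane(q,.0155,p)[:,:2]-N)@R; print(P.round(4).tolist(),P.mean(0).round(4))
# lateral centre of endpieces tops
q=np.array([[92,226],[200,226],[93,500],[196,500]])/3.1+[230,95]
P=(plane(q,.038,p)[:,:2]-N)@R; print('endp',P.round(4).tolist(),P.mean(0))
E
```

```text
outer edges [[0.0395, -0.0008], [-0.039, -0.0011]]
[[0.0442, -0.0194], [0.0211, -0.0199], [0.0441, 0.0197], [0.021, 0.0202], [-0.0226, -0.0195], [-0.0459, -0.0199], [-0.0227, 0.0199], [-0.0454, 0.0202]] [-0.0008  0.0002]
endp [[0.0373, -0.0134], [0.0372, 0.0134], [-0.0369, -0.0144], [-0.037, 0.0133]] [ 0.00012397 -0.00027332]
```

```bash
python3 - <<'E'
from h import *
im,d,p=load('w6')
P=plane([[186,219],[196,295]],.02,p)[:,:2]; print(P.round(4)); dd=P[1]-P[0]; print(np.degrees(np.arctan2(dd[1],dd[0])),P.mean(0), np.linalg.norm(dd))
ax=dd/np.linalg.norm(dd); print(P[0]+ax*.036)
syr('top0',(390,225,422,258),z=.014); 
go([.60,-.285,.36],1.75); go([.52,-.33,.38],2.1); go([.48,-.38,.36],2.45)
E
```

```text
[[ 0.4119 -0.407 ]
 [ 0.4801 -0.4503]]
-32.47754635197083 [ 0.44600959 -0.42864631] 0.08078073939314595
[ 0.44230586 -0.42628882]
top0 rectL 0.0881 W 0.0311 mid(nozzle) [ 0.4441 -0.4295] mid(back) [ 0.4408 -0.4271] nozzle dir deg -36.2 plunger end 0.0783 lat orange 0.0023
inc [-0.104, -0.484, -0.47] [0, 0, -0.1475] rows>= 2 -> [ 0.6   -0.285  0.36 ] 1.75
inc [-0.3, -0.868, -0.2] [0, 0, -0.2228] rows>= 3 -> [ 0.52 -0.33  0.38] 2.1
inc [-0.23, -0.597, 0.2] [0, 0, -0.2228] rows>= 3 -> [ 0.48 -0.38  0.36] 2.4499
```

Request:
move_arm([
  [[0.45,-0.104,-0.484,-0.47,0,0,-0.1475],[0.45,-0.104,-0.484,-0.47,0,0,-0.1475],[0.45,-0.104,-0.484,-0.47,0,0,-0.1475]],
])

```text
time: 14.9
tool_pos: [0.5977, -0.2859, 0.3619]
ee_rot: [3.141, 0.002, 1.75]
wrist_force: [0.4, -0.1, 2.1]
width: 0.0423
```

Request:
move_arm([
  [[0.8,-0.3,-0.868,-0.2,0,0,-0.2228],[0.8,-0.3,-0.868,-0.2,0,0,-0.2228],[0.8,-0.3,-0.868,-0.2,0,0,-0.2228],[0.8,-0.3,-0.868,-0.2,0,0,-0.2228]],
])

```text
time: 15.23
tool_pos: [0.5177, -0.3313, 0.3784]
ee_rot: [-3.14, -0.002, 2.096]
wrist_force: [0.5, -1.4, -0.0]
width: 0.0656
```

Request:
move_arm([
  [[0.8,-0.23,-0.597,0.2,0,0,-0.2228],[0.8,-0.23,-0.597,0.2,0,0,-0.2228],[0.8,-0.23,-0.597,0.2,0,0,-0.2228],[0.8,-0.23,-0.597,0.2,0,0,-0.2228]],
])

```text
time: 15.57
tool_pos: [0.4797, -0.3802, 0.356]
ee_rot: [3.14, -0.005, 2.447]
wrist_force: [-0.6, 0.5, 0.6]
width: 0.0751
```

```bash
python3 - <<'E'
from h import *
o=st(); go([.443,-.427,.34],2.53)
E
```

```text
15.57 pos [ 0.4797 -0.3802  0.356 ] rot [ 3.1402 -0.0055  2.4466] w 0.0751 F [-0.6  0.5  0.6] q [-7.630e-01  2.410e-01  1.291e+00  1.000e-03  1.615e+00 -1.639e+00]
inc [-0.014, -0.598, 0.2] [0, 0, -0.051] rows>= 2 -> [ 0.443 -0.427  0.34 ] 2.53
```

Request:
move_arm([
  [[0.8,-0.014,-0.598,0.2,0,0,-0.051],[0.8,-0.014,-0.598,0.2,0,0,-0.051],[0.8,-0.014,-0.598,0.2,0,0,-0.051],[0.8,-0.014,-0.598,0.2,0,0,-0.051],[0.8,-0.014,-0.598,0.2,0,0,-0.051],[0.8,-0.014,-0.598,0.2,0,0,-0.051]],
])

```text
time: 16.07
tool_pos: [0.4439, -0.4257, 0.3399]
ee_rot: [3.141, 0.001, 2.53]
wrist_force: [0.6, 0.3, 0.6]
width: 0.075
```

```bash
cat >> h.py <<'E'
def midfrom(uv,name,z=.028):
    im,d,p=load(name); P=plane(uv,z,p)[:,:2]; dd=P[1]-P[0]; a=np.arctan2(dd[1],dd[0])
    print('mid',P.mean(0).round(4),'len %.4f'%np.linalg.norm(dd),'nozzle dir deg %.1f'%np.degrees(a),'yaw %.4f'%((a+np.pi)%(2*np.pi))); return P.mean(0),a
E
python3 - <<'E'
from h import *
o=st(); im,d,p=snap('wrist','w10'); st()
u0,v0=235,85; c=im[v0:v0+180,u0:u0+100,::-1]; cv2.imwrite('pics/c10.png',cv2.resize(c,None,fx=3.2,fy=3.2,interpolation=cv2.INTER_CUBIC))
bars('w10',(250,140,310,260),235); syr('w10',(250,90,312,260))
E
```

```text
16.07 pos [ 0.4439 -0.4257  0.3399] rot [3.1407e+00 7.0000e-04 2.5302e+00] w 0.075 F [0.6 0.3 0.6] q [-8.570e-01  2.510e-01  1.310e+00  1.000e-03  1.579e+00 -1.816e+00]
16.12 pos [ 0.4437 -0.4258  0.3401] rot [3.1411e+00 1.0000e-03 2.5305e+00] w 0.0752 F [-0.1 -0.4 -0.2] q [-8.570e-01  2.510e-01  1.310e+00  1.000e-03  1.579e+00 -1.817e+00]
235 [([0.4722, -0.4538], [0.025, 0.011], 195), ([0.4133, -0.4087], [0.025, 0.004], 135)]
   mid [ 0.4428 -0.4312] len 0.0742 ang -37.5
w10 rectL 0.0909 W 0.0292 mid(nozzle) [ 0.4438 -0.4327] mid(back) [ 0.4383 -0.4286] nozzle dir deg -37.4 plunger end 0.0769 lat orange 0.0001
```

View pics/w10.png

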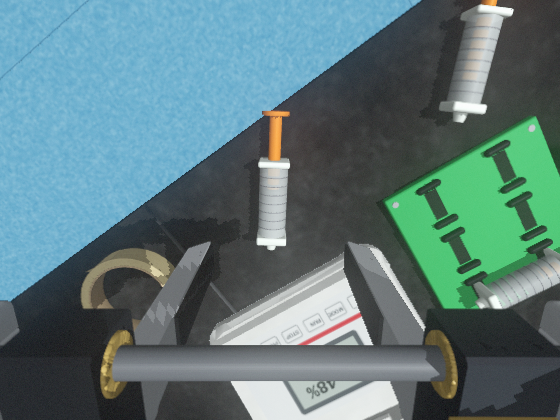

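View pics/c10.png

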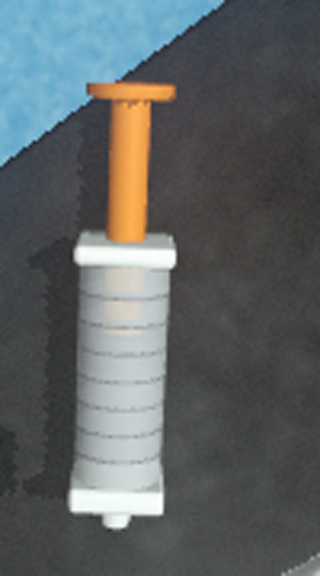

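```bash
python3 - <<'E'
from h import *
midfrom(np.array([[125,247],[116,514]])/3.2+[235,85],'w10')
go([.4425,-.4308,.25],2.488);go([.4425,-.4308,.203],2.488)
E
```

```text
mid [ 0.4425 -0.4314] len 0.0782 nozzle dir deg -37.2 yaw 2.4925
inc [-0.018, -0.034, 0.9] [0, 0, 0.0268] rows>= 3 -> [ 0.4425 -0.4308  0.25  ] 2.488
inc [-0.0, 0.0, 0.47] [0, 0, -0.0] rows>= 2 -> [ 0.4425 -0.4308  0.203 ] 2.488
```

Request:
move_arm([
  [[0.55,-0.02,-0.046,0.5,0,0,0.0268],[0.55,-0.02,-0.046,0.9,0,0,0.0268],[0.55,-0.02,-0.046,0.9,0,0,0.0268],[0.55,-0.02,-0.046,0.9,0,0,0.0268]],
])

```text
time: 16.45
tool_pos: [0.4412, -0.4301, 0.2458]
ee_rot: [3.139, -0.008, 2.488]
wrist_force: [-0.4, 0.6, 0.1]
width: 0.0534
```

Request:
move_arm([
  [[0.55,0,0,0.2,0,0,0],[0.55,0,0,0.38,0,0,0],[0.55,0,0,0.47,0,0,0],[0.55,0,0,0.47,0,0,0],[0.55,0,0,0.47,0,0,0]],
])

```text
time: 16.87
tool_pos: [0.4421, -0.432, 0.2044]
ee_rot: [-3.141, 0.002, 2.488]
wrist_force: [0.9, -0.5, 1.0]
width: 0.0522
```

Request:
move_arm([
  [[0,0,0,0,0,0,0],[0,0,0,0,0,0,0],[0,0,0,0,0,0,0],[0,0,0,0,0,0,0],[0,0,0,0,0,0,0]],
])

```text
time: 17.28
tool_pos: [0.4417, -0.4319, 0.2035]
ee_rot: [3.142, 0.001, 2.488]
wrist_force: [-0.5, -0.0, 2.1]
width: 0.0253
```

```bash
python3 - <<'E'
from h import *
c=getc(); c['pos']=[.4418,-.4318,.203]; json.dump(c,open('cmd.json','w'))
go([.4418,-.4318,.29],2.488); go([.50,-.37,.33],2.1);go([.56,-.30,.33],1.7);go([.5928,-.2747,.32],1.5183)
E
```

```text
inc [-0.0, 0.0, -0.87] [0, 0, -0.0] rows>= 3 -> [ 0.4418 -0.4318  0.29  ] 2.488
inc [-0.086, 0.845, -0.4] [0, 0, 0.247] rows>= 4 -> [ 0.5    -0.3699  0.33  ] 2.1
inc [0.301, 0.871, 0.0] [0, 0, 0.2546] rows>= 4 -> [ 0.56 -0.3   0.33] 1.7
inc [0.209, 0.358, 0.1] [0, 0, 0.1157] rows>= 2 -> [ 0.5928 -0.2747  0.32  ] 1.5183
```

Request:
move_arm([
  [[0,0,0,-0.1,0,0,0],[0,0,0,-0.3,0,0,0],[0,0,0,-0.6,0,0,0],[0,0,0,-0.87,0,0,0],[0,0,0,-0.87,0,0,0]],
])

```text
time: 17.7
tool_pos: [0.4425, -0.4329, 0.2976]
ee_rot: [-3.139, 0.012, 2.488]
wrist_force: [0.9, -0.9, 0.5]
width: 0.0253
```

Request:
move_arm([
  [[0,-0.017,0.17,-0.1,0,0,0.05],[0,-0.034,0.34,-0.2,0,0,0.1],[0,-0.052,0.51,-0.3,0,0,0.15],[0,-0.07,0.68,-0.4,0,0,0.2],[0,-0.086,0.845,-0.4,0,0,0.247],[0,-0.086,0.845,-0.4,0,0,0.247]],
])

```text
time: 18.2
tool_pos: [0.5013, -0.3679, 0.3302]
ee_rot: [3.14, 0.0, 2.102]
wrist_force: [-0.8, 0.3, -0.6]
width: 0.0252
```

Request:
move_arm([
  [[0,0.06,0.17,0,0,0,0.05],[0,0.12,0.34,0,0,0,0.1],[0,0.18,0.52,0,0,0,0.15],[0,0.24,0.7,0,0,0,0.2],[0,0.301,0.871,0,0,0,0.2546],[0,0.301,0.871,0,0,0,0.2546]],
])

```text
time: 18.7
tool_pos: [0.5608, -0.2981, 0.3285]
ee_rot: [-3.141, -0.002, 1.702]
wrist_force: [0.4, 0.6, -1.1]
width: 0.0252
```

Request:
move_arm([
  [[0,0.1,0.18,0.05,0,0,0.06],[0,0.209,0.358,0.1,0,0,0.1157],[0,0.209,0.358,0.1,0,0,0.1157],[0,0.209,0.358,0.1,0,0,0.1157],[0,0.209,0.358,0.1,0,0,0.1157],[0,0.209,0.358,0.1,0,0,0.1157]],
])

```text
time: 19.2
tool_pos: [0.5917, -0.2758, 0.3197]
ee_rot: [-3.141, 0.001, 1.518]
wrist_force: [-0.1, -0.1, -1.0]
width: 0.0255
```

```bash
python3 - <<'E'
from h import *
o=st(); im,d,p=snap('wrist','w11'); st()
E
```

```text
19.2 pos [ 0.5917 -0.2758  0.3197] rot [-3.1411e+00  5.0000e-04  1.5182e+00] w 0.0255 F [-0.1 -0.1 -1. ] q [-5.230e-01  3.440e-01  1.234e+00 -1.000e-03  1.564e+00 -4.700e-01]
19.25 pos [ 0.5918 -0.2757  0.3199] rot [-3.1416e+00  5.0000e-04  1.5179e+00] w 0.0253 F [-0.2  0.5 -1.1] q [-0.523  0.344  1.234 -0.     1.564 -0.47 ]
```

View pics/w11.png

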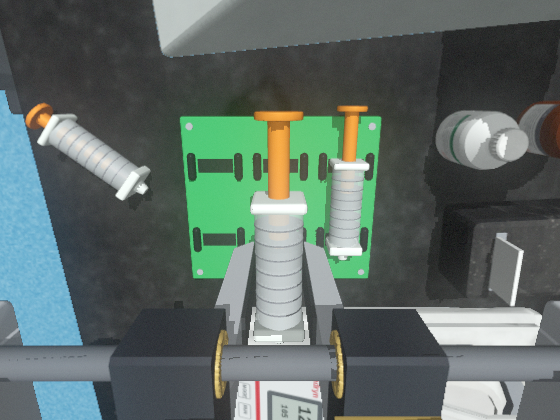

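Request:
move_arm([
  [[0,0,0,0.3,0,0,0],[0,0,0,0.6,0,0,0],[0,0,0,0.8,0,0,0],[0,0,0,0.8,0,0,0],[0,0,0,0.8,0,0,0],[0,0,0,0.8,0,0,0]],
])

```text
time: 19.75
tool_pos: [0.5928, -0.2753, 0.2416]
ee_rot: [3.139, 0.001, 1.518]
wrist_force: [-0.2, -0.6, 0.5]
width: 0.0251
```

Request:
move_arm([
  [[0,0,0,0.1,0,0,0],[0,0,0,0.2,0,0,0],[0,0,0,0.26,0,0,0],[0,0,0,0.27,0,0,0],[0,0,0,0.27,0,0,0]],
])

```text
time: 20.17
tool_pos: [0.5925, -0.2745, 0.2123]
ee_rot: [-3.141, -0.0, 1.518]
wrist_force: [-0.2, -0.1, -0.5]
width: 0.0251
```

Request:
move_arm([
  [[0.45,0,0,0,0,0,0],[0.45,0,0,0,0,0,0],[0.45,0,0,0,0,0,0],[0.45,0,0,0,0,0,0]],
])

```text
time: 20.5
tool_pos: [0.5926, -0.2746, 0.2128]
ee_rot: [3.141, 0.0, 1.518]
wrist_force: [0.3, 0.3, 0.0]
width: 0.0421
```

Request:
move_arm([
  [[0.45,0,0,-0.1,0,0,0],[0.45,0,0,-0.4,0,0,0],[0.45,0,0,-0.8,0,0,0],[0.45,0,0,-1,0,0,0],[0.45,0,0,-1,0,0,0],[0.45,0,0,-1,0,0,0]],
])

```text
time: 21.0
tool_pos: [0.5928, -0.2748, 0.3156]
ee_rot: [3.137, 0.002, 1.518]
wrist_force: [-0.3, -0.3, -0.5]
width: 0.0424
```

```bash
python3 - <<'E'
from h import *
o=st(); im,d,p=snap('wrist','w12'); st(); json.dump(dict(pos=[.5928,-.2747,.313],yaw=1.5183),open('cmd.json','w'))
c=im[95:285,200:360,::-1]; cv2.imwrite('pics/c12.png',cv2.resize(c,None,fx=3.1,fy=3.1,interpolation=cv2.INTER_CUBIC))
E
```

```text
21.0 pos [ 0.5928 -0.2748  0.3156] rot [3.1370e+00 2.2000e-03 1.5181e+00] w 0.0424 F [-0.3 -0.3 -0.5] q [-0.521  0.345  1.241  0.     1.551 -0.468]
21.05 pos [ 0.5924 -0.2746  0.3129] rot [3.1411e+00 2.0000e-04 1.5180e+00] w 0.0422 F [ 0.   0.6 -0.5] q [-0.521  0.347  1.243  0.     1.551 -0.468]
```

View pics/c12.png

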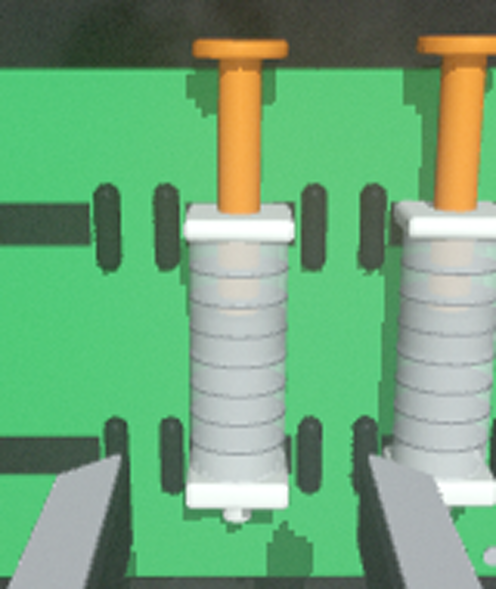

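```bash
python3 - <<'E'
from h import *
syr('top0',(272,215,308,256)); syr('t4',(272,215,308,256)); syr('top0',(332,220,366,252))
go([.53,-.22,.38],1.75); go([.47,-.13,.38],2.0);go([.45,-.06,.36],2.25);go([.44,-.015,.34],2.25)
E
```

```text
top0 rectL 0.0871 W 0.0262 mid(nozzle) [ 0.4496 -0.012 ] mid(back) [ 0.447  -0.0102] nozzle dir deg -34.8 plunger end 0.0766 lat orange -0.0003
t4 rectL 0.0871 W 0.0262 mid(nozzle) [ 0.4496 -0.012 ] mid(back) [ 0.447  -0.0102] nozzle dir deg -34.8 plunger end 0.0766 lat orange -0.0003
top0 rectL 0.0858 W 0.0265 mid(nozzle) [ 0.4406 -0.223 ] mid(back) [ 0.4393 -0.2218] nozzle dir deg -40.1 plunger end 0.0514 lat orange -0.0128
inc [0.513, -0.656, -0.67] [0, 0, -0.1475] rows>= 3 -> [ 0.53 -0.22  0.38] 1.75
inc [0.993, -0.43, -0.0] [0, 0, -0.1592] rows>= 3 -> [ 0.47 -0.13  0.38] 2.0001
inc [0.719, 0.11, 0.2] [0, 0, -0.1591] rows>= 3 -> [ 0.45 -0.06  0.36] 2.25
inc [0.413, 0.205, 0.2] [0, 0, -0.0] rows>= 2 -> [ 0.4401 -0.015   0.34  ] 2.25
```

Request:
move_arm([
  [[0.45,0.2,-0.2,-0.6,0,0,-0.05],[0.45,0.513,-0.656,-0.67,0,0,-0.1475],[0.45,0.513,-0.656,-0.67,0,0,-0.1475],[0.45,0.513,-0.656,-0.67,0,0,-0.1475],[0.45,0.513,-0.656,-0.67,0,0,-0.1475]],
])

```text
time: 21.47
tool_pos: [0.5291, -0.2193, 0.3789]
ee_rot: [-3.141, -0.001, 1.75]
wrist_force: [0.5, 0.2, 0.1]
width: 0.0422
```

Request:
move_arm([
  [[0.8,0.993,-0.43,0,0,0,-0.1592],[0.8,0.993,-0.43,0,0,0,-0.1592],[0.8,0.993,-0.43,0,0,0,-0.1592],[0.8,0.993,-0.43,0,0,0,-0.1592],[0.8,0.993,-0.43,0,0,0,-0.1592]],
])

```text
time: 21.88
tool_pos: [0.4698, -0.1296, 0.3776]
ee_rot: [-3.139, -0.002, 2.0]
wrist_force: [0.0, -0.4, 0.4]
width: 0.0723
```

Request:
move_arm([
  [[0.8,0.719,0.11,0.2,0,0,-0.1591],[0.8,0.719,0.11,0.2,0,0,-0.1591],[0.8,0.719,0.11,0.2,0,0,-0.1591],[0.8,0.719,0.11,0.2,0,0,-0.1591]],
])

```text
time: 22.22
tool_pos: [0.4504, -0.0599, 0.3579]
ee_rot: [-3.139, -0.002, 2.25]
wrist_force: [-0.2, -0.0, -0.3]
width: 0.0753
```

```bash
python3 - <<'E'
from h import *
st(); json.dump(dict(pos=[.45,-.06,.36],yaw=2.25),open('cmd.json','w'))
go([.447,-.0115,.34],2.53)
E
```

```text
22.22 pos [ 0.4504 -0.0599  0.3579] rot [-3.1394e+00 -1.9000e-03  2.2497e+00] w 0.0753 F [-0.2 -0.  -0.3] q [-2.570e-01 -1.130e-01  1.661e+00 -1.000e-03  1.596e+00 -9.360e-01]
inc [0.396, 0.281, 0.2] [0, 0, -0.1783] rows>= 3 -> [ 0.447  -0.0115  0.34  ] 2.5301
```

Request:
move_arm([
  [[0.8,0.396,0.281,0.2,0,0,-0.1783],[0.8,0.396,0.281,0.2,0,0,-0.1783],[0.8,0.396,0.281,0.2,0,0,-0.1783],[0.8,0.396,0.281,0.2,0,0,-0.1783],[0.8,0.396,0.281,0.2,0,0,-0.1783],[0.8,0.396,0.281,0.2,0,0,-0.1783]],
])

```text
time: 22.72
tool_pos: [0.4477, -0.0126, 0.3398]
ee_rot: [-3.141, 0.001, 2.527]
wrist_force: [-0.2, 0.1, 0.3]
width: 0.0752
```

```bash
python3 - <<'E'
from h import *
o=st(); im,d,p=snap('wrist','w13'); st()
u0,v0=235,85; c=im[v0:v0+180,u0:u0+100,::-1]; cv2.imwrite('pics/c13.png',cv2.resize(c,None,fx=3.2,fy=3.2,interpolation=cv2.INTER_CUBIC))
bars('w13',(250,140,310,260),235); syr('w13',(250,90,312,260))
E
```

```text
22.72 pos [ 0.4477 -0.0126  0.3398] rot [-3.1415e+00  6.0000e-04  2.5267e+00] w 0.0752 F [-0.2  0.1  0.3] q [-0.155 -0.121  1.705 -0.     1.558 -1.111]
22.77 pos [ 0.4475 -0.0125  0.3398] rot [3.1416e+00 5.0000e-04 2.5270e+00] w 0.0753 F [-0.1 -0.4  0.3] q [-0.155 -0.122  1.705 -0.     1.558 -1.111]
235 [([0.4785, -0.0349], [0.025, 0.011], 195), ([0.4177, 0.007], [0.025, 0.004], 149)]
   mid [ 0.4481 -0.0139] len 0.0738 ang -34.6
w13 rectL 0.0909 W 0.0283 mid(nozzle) [ 0.4494 -0.0149] mid(back) [ 0.4437 -0.011 ] nozzle dir deg -34.6 plunger end 0.0735 lat orange -0.0000
```

View pics/w13.png

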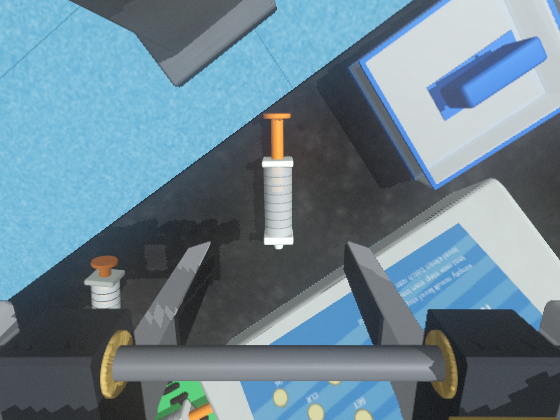

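View pics/c13.png

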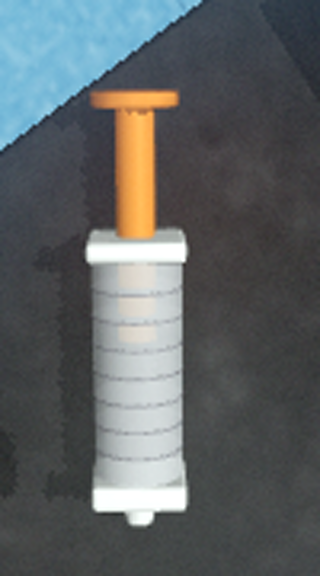

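```bash
python3 - <<'E'
from h import *
X=np.load('pics/X.npy')
for x0 in np.arange(.505,.56,.006):
    m=(X[...,0]>=x0)&(X[...,0]<x0+.006)&(X[...,1]>.0)&(X[...,1]<.09); z=X[...,2][m]
    im,d,p=load('w13'); 
    print(round(x0,3),m.sum(),np.round([np.median(z),z.max()],3))
H,W=d.shape; vv,uu=np.mgrid[180:340,240:560]; D=d[180:340,240:560].ravel(); o,r=rays(np.c_[uu.ravel(),vv.ravel()],p); Q=(o+r*D[:,None])[D>.1]
for x0 in np.arange(.505,.56,.006):
    m=(Q[:,0]>=x0)&(Q[:,0]<x0+.006)&(Q[:,1]>.0)&(Q[:,1]<.09)&(Q[:,2]<.2); z=Q[m][:,2]
    if m.any(): print('w',round(x0,3),m.sum(),np.round([np.median(z),z.max()],3))
E
```

```text
0.505 33 [-0.002  0.007]
0.511 46 [-0.001  0.009]
0.517 61 [0.065 0.08 ]
0.523 66 [0.078 0.092]
0.529 48 [0.092 0.1  ]
0.535 47 [0.097 0.106]
0.541 48 [0.104 0.117]
0.547 47 [0.108 0.117]
0.553 46 [0.115 0.129]
0.559 49 [0.119 0.13 ]
w 0.505 530 [0.    0.002]
w 0.511 857 [0.001 0.075]
w 0.517 1691 [0.073 0.089]
w 0.523 2002 [0.081 0.094]
w 0.529 1590 [0.093 0.101]
w 0.535 1483 [0.099 0.107]
w 0.541 1304 [0.106 0.112]
w 0.547 1161 [0.112 0.118]
w 0.553 791 [0.118 0.125]
w 0.559 415 [0.124 0.13 ]
```

```bash
python3 - <<'E'
from h import *
midfrom(np.array([[136,244],[140,511]])/3.2+[235,85],'w13')
go([.4427,-.0100,.255],2.538);go([.4427,-.0100,.205],2.538);go([.4427,-.0100,.295],2.538)
go([.44,-.05,.36],2.3)
E
```

```text
mid [ 0.4482 -0.0139] len 0.0780 nozzle dir deg -34.4 yaw 2.5404
inc [0.044, -0.012, 0.85] [0, 0, -0.005] rows>= 3 -> [ 0.4427 -0.01    0.255 ] 2.5379
inc [-0.0, -0.0, 0.5] [0, 0, -0.0] rows>= 2 -> [ 0.4427 -0.01    0.205 ] 2.5379
inc [-0.0, -0.0, -0.9] [0, 0, -0.0] rows>= 3 -> [ 0.4427 -0.01    0.295 ] 2.5379
inc [-0.205, -0.345, -0.65] [0, 0, 0.1515] rows>= 2 -> [ 0.44 -0.05  0.36] 2.3
```

Request:
move_arm([
  [[0.55,0.044,-0.012,0.5,0,0,-0.005],[0.55,0.044,-0.012,0.85,0,0,-0.005],[0.55,0.044,-0.012,0.85,0,0,-0.005],[0.55,0.044,-0.012,0.85,0,0,-0.005],[0.55,0.044,-0.012,0.85,0,0,-0.005]],
])

```text
time: 23.18
tool_pos: [0.4435, -0.0104, 0.2566]
ee_rot: [3.14, 0.002, 2.537]
wrist_force: [0.9, 0.2, -0.5]
width: 0.0522
```

Request:
move_arm([
  [[0.55,0,0,0.2,0,0,0],[0.55,0,0,0.4,0,0,0],[0.55,0,0,0.5,0,0,0],[0.55,0,0,0.5,0,0,0],[0.55,0,0,0.5,0,0,0]],
])

```text
time: 23.6
tool_pos: [0.4435, -0.0101, 0.2064]
ee_rot: [3.14, 0.002, 2.537]
wrist_force: [0.4, -0.0, -0.0]
width: 0.0516
```

Request:
move_arm([
  [[0,0,0,0,0,0,0],[0,0,0,0,0,0,0],[0,0,0,0,0,0,0],[0,0,0,0,0,0,0],[0,0,0,0,0,0,0]],
])

```text
time: 24.02
tool_pos: [0.4428, -0.01, 0.2054]
ee_rot: [3.141, 0.001, 2.538]
wrist_force: [-0.2, 0.3, 1.8]
width: 0.0252
```

Request:
move_arm([
  [[0,0,0,-0.1,0,0,0],[0,0,0,-0.3,0,0,0],[0,0,0,-0.6,0,0,0],[0,0,0,-0.9,0,0,0],[0,0,0,-0.9,0,0,0]],
])

```text
time: 24.43
tool_pos: [0.4443, -0.0101, 0.3018]
ee_rot: [3.136, 0.011, 2.538]
wrist_force: [0.2, -0.7, 0.2]
width: 0.0253
```

```bash
python3 - <<'E'
from h import *
o=st();
json.dump(dict(pos=[.4427,-.01,.295],yaw=2.5379),open('cmd.json','w'))
go([.44,-.07,.33],2.3);go([.44,-.15,.34],2.0);go([.48,-.22,.34],1.7);go([.5366,-.2657,.322],1.5183)
E
```

```text
24.43 pos [ 0.4443 -0.0101  0.3018] rot [3.136  0.0112 2.5377] w 0.0253 F [ 0.2 -0.7  0.2] q [-0.151 -0.111  1.773  0.     1.467 -1.118]
inc [-0.318, -0.509, -0.35] [0, 0, 0.1515] rows>= 2 -> [ 0.44 -0.07  0.33] 2.2999
inc [-0.597, -0.533, -0.1] [0, 0, 0.1909] rows>= 3 -> [ 0.44 -0.15  0.34] 2.0001
inc [-0.803, 0.072, -0.0] [0, 0, 0.191] rows>= 3 -> [ 0.48 -0.22  0.34] 1.7
inc [-0.526, 0.503, 0.18] [0, 0, 0.1157] rows>= 2 -> [ 0.5366 -0.2657  0.322 ] 1.5183
```

Request:
move_arm([
  [[0,-0.1,-0.15,-0.15,0,0,0.05],[0,-0.21,-0.33,-0.25,0,0,0.1],[0,-0.318,-0.509,-0.35,0,0,0.1515],[0,-0.318,-0.509,-0.35,0,0,0.1515]],
])

```text
time: 24.77
tool_pos: [0.44, -0.0722, 0.3318]
ee_rot: [3.141, 0.004, 2.295]
wrist_force: [-0.1, 1.0, -0.2]
width: 0.0249
```

Request:
move_arm([
  [[0,-0.2,-0.18,-0.05,0,0,0.06],[0,-0.4,-0.36,-0.1,0,0,0.12],[0,-0.597,-0.533,-0.1,0,0,0.1909],[0,-0.597,-0.533,-0.1,0,0,0.1909]],
])

```text
time: 25.1
tool_pos: [0.4397, -0.1526, 0.3392]
ee_rot: [-3.14, 0.001, 1.994]
wrist_force: [0.6, -0.4, -0.5]
width: 0.0254
```

Request:
move_arm([
  [[0,-0.25,0.02,0,0,0,0.06],[0,-0.5,0.05,0,0,0,0.12],[0,-0.803,0.072,0,0,0,0.191],[0,-0.803,0.072,0,0,0,0.191]],
])

```text
time: 25.43
tool_pos: [0.4813, -0.2223, 0.3381]
ee_rot: [-3.141, 0.0, 1.696]
wrist_force: [0.7, 0.1, -0.7]
width: 0.0247
```

Request:
move_arm([
  [[0,-0.18,0.18,0.06,0,0,0.04],[0,-0.36,0.35,0.12,0,0,0.08],[0,-0.526,0.503,0.18,0,0,0.1157],[0,-0.526,0.503,0.18,0,0,0.1157],[0,-0.526,0.503,0.18,0,0,0.1157],[0,-0.526,0.503,0.18,0,0,0.1157]],
])

```text
time: 25.93
tool_pos: [0.5362, -0.2644, 0.3211]
ee_rot: [-3.14, -0.002, 1.521]
wrist_force: [0.1, -0.3, -0.7]
width: 0.0253
```

```bash
python3 - <<'E'
from h import *
o=st(); im,d,p=snap('wrist','w14'); st()
E
```

```text
25.93 pos [ 0.5362 -0.2644  0.3211] rot [-3.1399e+00 -1.7000e-03  1.5207e+00] w 0.0253 F [ 0.1 -0.3 -0.7] q [-5.530e-01  2.230e-01  1.382e+00  1.000e-03  1.538e+00 -5.030e-01]
25.98 pos [ 0.536  -0.2645  0.3217] rot [-3.1410e+00 -9.0000e-04  1.5203e+00] w 0.0254 F [-0.7 -0.4 -0.5] q [-0.553  0.222  1.382  0.     1.538 -0.503]
```

View pics/w14.png

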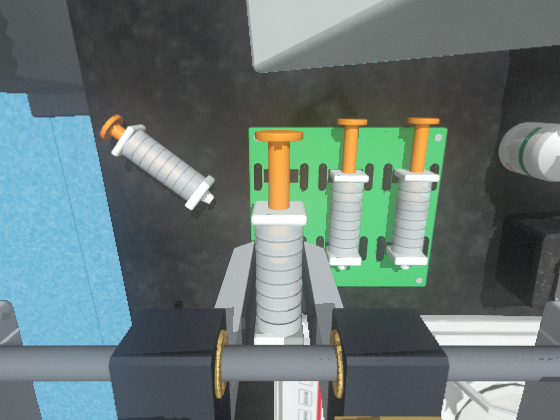

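```bash
python3 - <<'E'
from h import *
im,d,p=load('w14')
print(im[196:230,265].max(1).tolist(), im[196:230,290].max(1).tolist())
c=im[190:350,230:330,::-1]; cv2.imwrite('pics/c14.png',cv2.resize(c,None,fx=3.5,fy=3.5,interpolation=cv2.INTER_CUBIC))
T=np.array([.5361,-.26445]); R=Rt(1.5205)[:2,:2]
for v in(213,214,223,224): print(v,((plane([[279,v]],.1442,p)[:,:2]-T)@R).round(4).tolist())
E
```

```text
[210, 209, 211, 210, 210, 209, 209, 210, 212, 213, 213, 212, 212, 212, 213, 214, 214, 213, 212, 248, 255, 255, 255, 255, 255, 255, 255, 245, 216, 189, 200, 200, 200, 198] [210, 210, 210, 210, 210, 209, 210, 210, 210, 210, 210, 213, 213, 214, 213, 214, 214, 216, 224, 252, 255, 255, 255, 255, 255, 255, 255, 250, 230, 209, 209, 210, 208, 209]
213 [[0.0339, -0.0008]]
214 [[0.0334, -0.0008]]
223 [[0.0287, -0.0008]]
224 [[0.0282, -0.0008]]
```

View pics/c14.png

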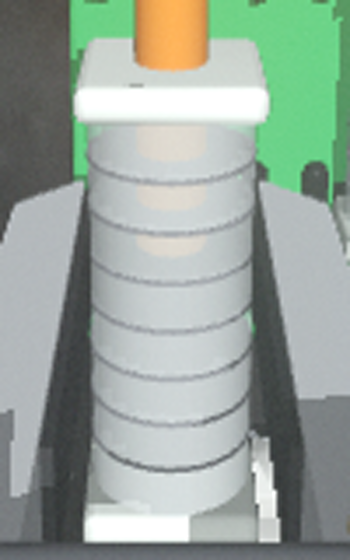

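Request:
move_arm([
  [[0,-0.004,0,0.3,0,0,0],[0,-0.004,0,0.6,0,0,0],[0,-0.004,0,0.8,0,0,0],[0,-0.004,0,0.8,0,0,0],[0,-0.004,0,0.8,0,0,0],[0,-0.004,0,0.8,0,0,0]],
])

```text
time: 26.48
tool_pos: [0.5367, -0.2658, 0.2439]
ee_rot: [3.139, 0.001, 1.519]
wrist_force: [1.0, 0.2, 0.6]
width: 0.0252
```

Request:
move_arm([
  [[0,0,0,0.1,0,0,0],[0,0,0,0.2,0,0,0],[0,0,0,0.26,0,0,0],[0,0,0,0.27,0,0,0],[0,0,0,0.27,0,0,0]],
])

```text
time: 26.9
tool_pos: [0.5364, -0.266, 0.2143]
ee_rot: [-3.141, -0.0, 1.518]
wrist_force: [0.0, -0.1, -0.7]
width: 0.025
```

Request:
move_arm([
  [[0.45,0,0,0,0,0,0],[0.45,0,0,0,0,0,0],[0.45,0,0,0,0,0,0],[0.45,0,0,0,0,0,0]],
])

```text
time: 27.23
tool_pos: [0.5364, -0.2661, 0.2148]
ee_rot: [3.141, -0.0, 1.518]
wrist_force: [0.1, -0.2, -0.4]
width: 0.0423
```

Request:
move_arm([
  [[0.45,0,0,-0.1,0,0,0],[0.45,0,0,-0.4,0,0,0],[0.45,0,0,-0.8,0,0,0],[0.45,0,0,-1,0,0,0],[0.45,0,0,-1,0,0,0],[0.45,0,0,-1,0,0,0]],
])

```text
time: 27.73
tool_pos: [0.5367, -0.2662, 0.3175]
ee_rot: [3.137, 0.002, 1.518]
wrist_force: [0.7, 0.4, -0.3]
width: 0.0422
```

```bash
python3 - <<'E'
from h import *
o=st(); im,d,p=snap('wrist','w15'); st(); json.dump(dict(pos=[.5366,-.2661,.315],yaw=1.5183),open('cmd.json','w'))
go([.49,-.25,.36],1.9);go([.45,-.228,.35],2.3);go([.4415,-.226,.34],2.425)
E
```

```text
27.73 pos [ 0.5367 -0.2662  0.3175] rot [3.1372e+00 2.3000e-03 1.5180e+00] w 0.0422 F [ 0.7  0.4 -0.3] q [-0.555  0.226  1.387  0.     1.524 -0.502]
27.78 pos [ 0.5363 -0.2659  0.3151] rot [3.141e+00 2.000e-04 1.518e+00] w 0.0422 F [-0.2  0.1 -0.9] q [-0.555  0.227  1.389  0.     1.524 -0.502]
inc [0.136, -0.474, -0.45] [0, 0, -0.243] rows>= 4 -> [ 0.49 -0.25  0.36] 1.9
inc [0.338, -0.307, 0.1] [0, 0, -0.2546] rows>= 4 -> [ 0.45  -0.228  0.35 ] 2.2999
inc [0.071, -0.05, 0.1] [0, 0, -0.0796] rows>= 2 -> [ 0.4415 -0.226   0.34  ] 2.425
```

View pics/w15.png

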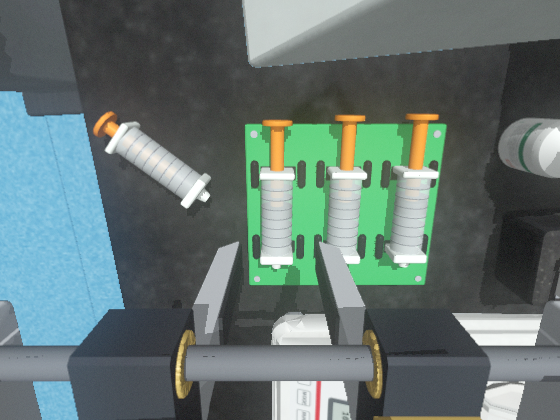

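Request:
move_arm([
  [[0.45,0.02,-0.1,-0.35,0,0,-0.07],[0.45,0.07,-0.25,-0.45,0,0,-0.14],[0.8,0.136,-0.474,-0.45,0,0,-0.243],[0.8,0.136,-0.474,-0.45,0,0,-0.243],[0.8,0.136,-0.474,-0.45,0,0,-0.243]],
])

```text
time: 28.2
tool_pos: [0.4887, -0.2495, 0.3577]
ee_rot: [-3.139, -0.003, 1.9]
wrist_force: [-0.4, 0.1, -0.3]
width: 0.0587
```

Request:
move_arm([
  [[0.8,0.338,-0.307,0.1,0,0,-0.2546],[0.8,0.338,-0.307,0.1,0,0,-0.2546],[0.8,0.338,-0.307,0.1,0,0,-0.2546],[0.8,0.338,-0.307,0.1,0,0,-0.2546],[0.8,0.338,-0.307,0.1,0,0,-0.2546]],
])

```text
time: 28.62
tool_pos: [0.45, -0.2279, 0.3484]
ee_rot: [-3.141, -0.002, 2.297]
wrist_force: [-1.3, -0.3, 0.1]
width: 0.0748
```

Request:
move_arm([
  [[0.8,0.071,-0.05,0.1,0,0,-0.0796],[0.8,0.071,-0.05,0.1,0,0,-0.0796],[0.8,0.071,-0.05,0.1,0,0,-0.0796],[0.8,0.071,-0.05,0.1,0,0,-0.0796],[0.8,0.071,-0.05,0.1,0,0,-0.0796]],
])

```text
time: 29.03
tool_pos: [0.4418, -0.2262, 0.3401]
ee_rot: [3.141, 0.001, 2.422]
wrist_force: [-0.3, 0.3, 0.4]
width: 0.075
```

```bash
python3 - <<'E'
from h import *
o=st(); im,d,p=snap('wrist','w16'); st()
u0,v0=235,85; c=im[v0:v0+180,u0:u0+100,::-1]; cv2.imwrite('pics/c16.png',cv2.resize(c,None,fx=3.2,fy=3.2,interpolation=cv2.INTER_CUBIC))
bars('w16',(250,140,312,260),235); syr('w16',(250,90,312,260))
E
```

```text
29.03 pos [ 0.4418 -0.2262  0.3401] rot [3.1413e+00 8.0000e-04 2.4222e+00] w 0.075 F [-0.3  0.3  0.4] q [-0.587 -0.011  1.6    0.     1.551 -1.439]
29.08 pos [ 0.4418 -0.2261  0.3401] rot [3.1413e+00 9.0000e-04 2.4229e+00] w 0.0752 F [0.1 0.1 0.5] q [-0.587 -0.011  1.6    0.     1.551 -1.439]
235 [([0.4681, -0.2497], [0.025, 0.011], 222), ([0.4129, -0.2012], [0.025, 0.004], 168)]
   mid [ 0.4405 -0.2254] len 0.0735 ang -41.2
w16 rectL 0.0897 W 0.0282 mid(nozzle) [ 0.4415 -0.2263] mid(back) [ 0.4372 -0.2225] nozzle dir deg -41.2 plunger end 0.0511 lat orange 0.0002
```

View pics/w16.png

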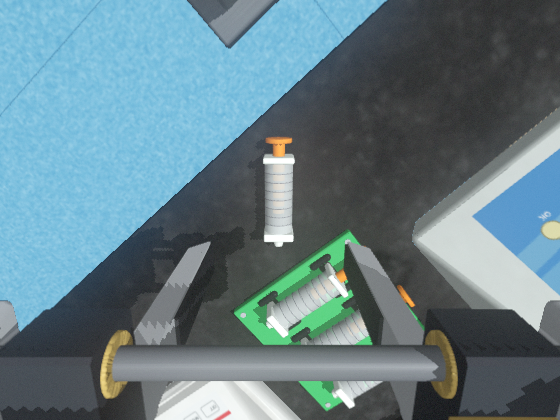

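View pics/c16.png

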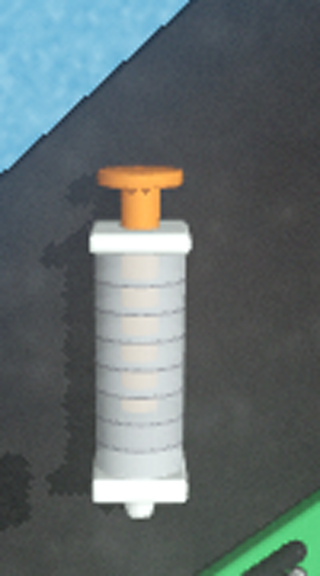

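```bash
python3 - <<'E'
from h import *
midfrom(np.array([[140,236],[140,502]])/3.2+[235,85],'w16')
go([.4372,-.2226,.25],2.4225);go([.4372,-.2226,.204],2.4225);go([.4372,-.2226,.295],2.4225)
go([.425,-.15,.36],2.3);go([.425,-.06,.38],2.2);go([.425,.03,.38],2.0);go([.425,.12,.38],1.85);go([.43,.20,.38],1.75);
E
```

```text
mid [ 0.4409 -0.2255] len 0.0774 nozzle dir deg -41.2 yaw 2.4222
inc [0.055, -0.003, 0.9] [0, 0, 0.0016] rows>= 3 -> [ 0.4372 -0.2226  0.25  ] 2.4225
inc [0.0, 0.0, 0.46] [0, 0, -0.0] rows>= 2 -> [ 0.4372 -0.2226  0.204 ] 2.4225
inc [0.0, 0.0, -0.91] [0, 0, -0.0] rows>= 3 -> [ 0.4372 -0.2226  0.295 ] 2.4225
inc [0.57, 0.466, -0.65] [0, 0, 0.078] rows>= 3 -> [ 0.425 -0.15   0.36 ] 2.2999
inc [0.671, 0.6, -0.2] [0, 0, 0.0636] rows>= 3 -> [ 0.4251 -0.06    0.38  ] 2.2
inc [0.728, 0.529, -0.0] [0, 0, 0.1273] rows>= 3 -> [0.425 0.03  0.38 ] 2.0001
inc [0.818, 0.375, -0.0] [0, 0, 0.0955] rows>= 3 -> [0.425 0.12  0.38 ] 1.8501
inc [0.756, 0.268, -0.0] [0, 0, 0.0637] rows>= 2 -> [0.43 0.2  0.38] 1.75
```

Request:
move_arm([
  [[0.55,0.055,-0.003,0.5,0,0,0.0016],[0.55,0.055,-0.003,0.9,0,0,0.0016],[0.55,0.055,-0.003,0.9,0,0,0.0016],[0.55,0.055,-0.003,0.9,0,0,0.0016],[0.55,0.055,-0.003,0.9,0,0,0.0016]],
])

```text
time: 29.5
tool_pos: [0.4376, -0.2229, 0.2508]
ee_rot: [3.141, 0.001, 2.422]
wrist_force: [-0.3, -0.4, -0.5]
width: 0.0516
```

Request:
move_arm([
  [[0.55,0,0,0.2,0,0,0],[0.55,0,0,0.38,0,0,0],[0.55,0,0,0.46,0,0,0],[0.55,0,0,0.46,0,0,0],[0.55,0,0,0.46,0,0,0]],
])

```text
time: 29.92
tool_pos: [0.4378, -0.223, 0.2054]
ee_rot: [3.141, 0.003, 2.422]
wrist_force: [-0.0, 0.5, 0.5]
width: 0.052
```

Request:
move_arm([
  [[0,0,0,0,0,0,0],[0,0,0,0,0,0,0],[0,0,0,0,0,0,0],[0,0,0,0,0,0,0],[0,0,0,0,0,0,0]],
])

```text
time: 30.33
tool_pos: [0.4372, -0.2226, 0.2043]
ee_rot: [3.141, 0.001, 2.422]
wrist_force: [-0.2, 0.4, 1.1]
width: 0.0252
```

Request:
move_arm([
  [[0,0,0,-0.1,0,0,0],[0,0,0,-0.3,0,0,0],[0,0,0,-0.6,0,0,0],[0,0,0,-0.91,0,0,0],[0,0,0,-0.91,0,0,0]],
])

```text
time: 30.75
tool_pos: [0.4385, -0.2234, 0.3022]
ee_rot: [3.14, 0.013, 2.422]
wrist_force: [1.0, -0.2, 0.2]
width: 0.0252
```

Request:
move_arm([
  [[0,0.19,0.15,-0.22,0,0,0.026],[0,0.38,0.3,-0.44,0,0,0.052],[0,0.57,0.466,-0.65,0,0,0.078],[0,0.57,0.466,-0.65,0,0,0.078]],
])

```text
time: 31.08
tool_pos: [0.4249, -0.1474, 0.3647]
ee_rot: [3.137, 0.006, 2.302]
wrist_force: [0.7, -0.2, 0.0]
width: 0.0252
```

Request:
move_arm([
  [[0,0.22,0.2,-0.07,0,0,0.02],[0,0.44,0.4,-0.14,0,0,0.04],[0,0.671,0.6,-0.2,0,0,0.0636],[0,0.671,0.6,-0.2,0,0,0.0636]],
])

```text
time: 31.42
tool_pos: [0.4247, -0.0567, 0.3806]
ee_rot: [3.139, -0.001, 2.204]
wrist_force: [0.1, 0.1, -0.6]
width: 0.025
```

Request:
move_arm([
  [[0,0.24,0.18,0,0,0,0.04],[0,0.48,0.35,0,0,0,0.08],[0,0.728,0.529,0,0,0,0.1273],[0,0.728,0.529,0,0,0,0.1273]],
])

```text
time: 31.75
tool_pos: [0.4246, 0.0329, 0.3789]
ee_rot: [3.142, -0.003, 2.003]
wrist_force: [-0.4, -0.6, -1.9]
width: 0.0251
```

Request:
move_arm([
  [[0,0.27,0.12,0,0,0,0.03],[0,0.54,0.25,0,0,0,0.06],[0,0.818,0.375,0,0,0,0.0955],[0,0.818,0.375,0,0,0,0.0955]],
])

```text
time: 32.08
tool_pos: [0.425, 0.1225, 0.3789]
ee_rot: [-3.141, -0.002, 1.854]
wrist_force: [-0.9, 0.6, -0.7]
width: 0.0253
```

Request:
move_arm([
  [[0,0.25,0.09,0,0,0,0.02],[0,0.5,0.18,0,0,0,0.04],[0,0.756,0.268,0,0,0,0.0637],[0,0.756,0.268,0,0,0,0.0637],[0,0.756,0.268,0,0,0,0.0637]],
])

```text
time: 32.5
tool_pos: [0.4304, 0.1997, 0.3788]
ee_rot: [-3.14, 0.002, 1.752]
wrist_force: [-0.3, -0.8, -0.8]
width: 0.0253
```

```bash
python3 - <<'E'
from h import *
o=st(); im,d,p=snap('wrist','w17'); st()
E
```

```text
32.5 pos [0.4304 0.1997 0.3788] rot [-3.1401e+00  1.5000e-03  1.7525e+00] w 0.0253 F [-0.3 -0.8 -0.8] q [ 3.150e-01 -7.500e-02  1.585e+00 -1.000e-03  1.633e+00  1.330e-01]
32.55 pos [0.4303 0.1991 0.379 ] rot [-3.1403e+00  1.6000e-03  1.7509e+00] w 0.0254 F [-0.1 -0.3 -0.3] q [ 3.140e-01 -7.600e-02  1.585e+00 -1.000e-03  1.634e+00  1.340e-01]
```

View pics/w17.png

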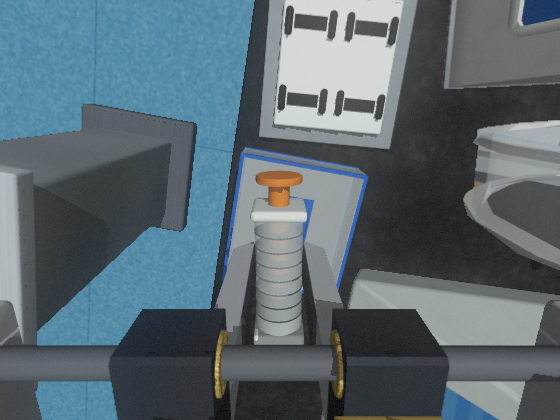

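```bash
python3 - <<'E'
from h import *
json.dump(dict(pos=[.43,.20,.38],yaw=1.75),open('cmd.json','w'))
go([.4325,.29,.37],1.6563);go([.4327,.3282,.34],1.6563)
E
```

```text
inc [0.881, 0.185, 0.1] [0, 0, 0.0597] rows>= 3 -> [0.4325 0.29   0.37  ] 1.6562
inc [0.381, 0.035, 0.3] [0, 0, -0.0] rows>= 2 -> [0.4327 0.3282 0.34  ] 1.6562
```

Request:
move_arm([
  [[0,0.3,0.06,0.03,0,0,0.02],[0,0.6,0.12,0.06,0,0,0.04],[0,0.881,0.185,0.1,0,0,0.0597],[0,0.881,0.185,0.1,0,0,0.0597],[0,0.881,0.185,0.1,0,0,0.0597],[0,0.881,0.185,0.1,0,0,0.0597]],
])

```text
time: 33.05
tool_pos: [0.4328, 0.2886, 0.3695]
ee_rot: [-3.141, 0.001, 1.655]
wrist_force: [0.9, 0.2, -0.7]
width: 0.025
```

```bash
python3 - <<'E'
from h import *
o=st(); im,d,p=snap('wrist','w18'); st()
c=im[60:350,200:400,::-1]; cv2.imwrite('pics/c18.png',cv2.resize(c,None,fx=2,fy=2,interpolation=cv2.INTER_CUBIC))
E
```

```text
33.05 pos [0.4328 0.2886 0.3695] rot [-3.1413e+00  1.3000e-03  1.6553e+00] w 0.025 F [ 0.9  0.2 -0.7] q [ 4.790e-01  3.100e-02  1.500e+00 -1.000e-03  1.612e+00  3.950e-01]
33.1 pos [0.4328 0.2885 0.3698] rot [3.1414e+00 9.0000e-04 1.6546e+00] w 0.0253 F [-0.3 -0.2 -0.5] q [ 4.790e-01  3.000e-02  1.500e+00 -1.000e-03  1.612e+00  3.950e-01]
```

View pics/w18.png

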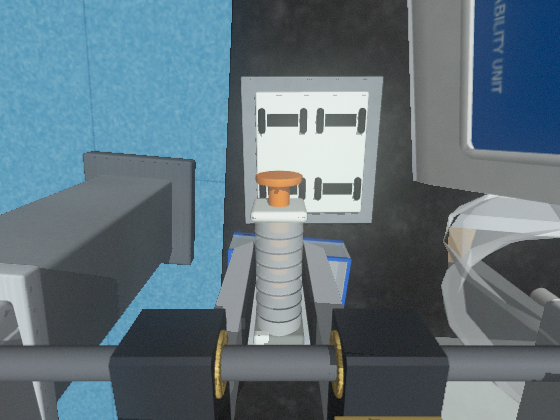

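View pics/c18.png

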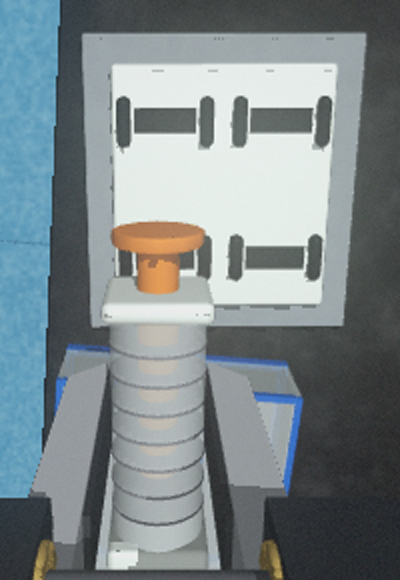

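```bash
python3 - <<'E'
from h import *
im,d,p=load('w18')
f=lambda a: np.array(a)/2+[200,60]
P=plane(f([[83,33],[367,33],[345,326],[92,326]]),.006,p)[:,:2]; print('foot',P.mean(0).round(4),cv2.minAreaRect(P.astype(np.float32)))
C=np.array([.461,.3263]); R=Rt(1.6563)[:2,:2]
q=f([[240,96],[240,148],[324,96],[324,148],[235,234],[235,281],[314,234],[314,281]]); P=plane(q,.0175,p)[:,:2]; print('far nest',P.mean(0).round(4),((P-C)@R).round(4).tolist())
q=f([[123,97],[123,147],[206,97],[206,149]]); P=plane(q,.0175,p)[:,:2]; print('near upper',((P-C)@R).round(4).tolist())
T=np.array([.4328,.28855]); R=Rt(1.655)[:2,:2]
print(im[195:225,265].max(1).tolist())
for v in(210,211,212,219,220): print(v,((plane([[279,v]],.1936,p)[:,:2]-T)@R).round(4).tolist())
E
```

```text
foot [0.4615 0.3269] ((0.46176856756210327, 0.3269193768501282), (0.13582968711853027, 0.1474127173423767), 4.893083572387695)
far nest [0.488  0.3291] [[0.0456, 0.007], [0.0216, 0.0078], [0.0455, 0.0465], [0.0216, 0.0482], [-0.0204, 0.0068], [-0.0447, 0.0075], [-0.0205, 0.0461], [-0.0448, 0.0477]]
near upper [[0.0452, -0.048], [0.0222, -0.0484], [0.0452, -0.009], [0.0212, -0.0085]]
[83, 78, 91, 138, 180, 181, 184, 180, 182, 183, 183, 184, 183, 184, 186, 186, 200, 224, 235, 235, 234, 234, 235, 230, 224, 212, 182, 168, 171, 170]
210 [[0.0354, -0.0006]]
211 [[0.0349, -0.0006]]
212 [[0.0344, -0.0006]]
219 [[0.0308, -0.0005]]
220 [[0.0303, -0.0005]]
```

Request:
move_arm([
  [[0,0.2,0.02,0.15,0,0,0],[0,0.383,0.035,0.3,0,0,0],[0,0.383,0.035,0.5,0,0,0],[0,0.383,0.035,0.7,0,0,0],[0,0.383,0.035,0.7,0,0,0],[0,0.383,0.035,0.7,0,0,0]],
])

```text
time: 33.6
tool_pos: [0.4327, 0.3272, 0.299]
ee_rot: [-3.139, 0.001, 1.655]
wrist_force: [0.2, 0.2, -0.5]
width: 0.025
```

Request:
move_arm([
  [[0,0,0,0.3,0,0,0],[0,0,0,0.55,0,0,0],[0,0,0,0.55,0,0,0],[0,0,0,0.55,0,0,0],[0,0,0,0.55,0,0,0]],
])

```text
time: 34.02
tool_pos: [0.4335, 0.3286, 0.2473]
ee_rot: [3.138, -0.002, 1.655]
wrist_force: [0.0, -0.5, -0.2]
width: 0.0254
```

Request:
move_arm([
  [[0,0,0,0.1,0,0,0],[0,0,0,0.2,0,0,0],[0,0,0,0.28,0,0,0],[0,0,0,0.295,0,0,0],[0,0,0,0.295,0,0,0]],
])

```text
time: 34.43
tool_pos: [0.4326, 0.3286, 0.2148]
ee_rot: [-3.141, 0.0, 1.656]
wrist_force: [-0.4, -1.2, -0.9]
width: 0.0253
```

Request:
move_arm([
  [[0.45,0,0,0,0,0,0],[0.45,0,0,0,0,0,0],[0.45,0,0,0,0,0,0],[0.45,0,0,0,0,0,0]],
])

```text
time: 34.77
tool_pos: [0.4326, 0.3286, 0.2153]
ee_rot: [3.142, -0.0, 1.656]
wrist_force: [0.0, -1.5, 0.3]
width: 0.0421
```

Request:
move_arm([
  [[0.45,0,0,-0.1,0,0,0],[0.45,0,0,-0.4,0,0,0],[0.45,0,0,-0.8,0,0,0],[0.45,0,0,-1,0,0,0],[0.45,0,0,-1,0,0,0],[0.45,0,0,-1,0,0,0]],
])

```text
time: 35.27
tool_pos: [0.4329, 0.3288, 0.3178]
ee_rot: [3.137, -0.002, 1.656]
wrist_force: [-0.8, -0.3, 0.1]
width: 0.0422
```

```bash
python3 - <<'E'
from h import *
o=st(); im,d,p=snap('wrist','w19'); st()
c=im[80:290,200:380,::-1]; cv2.imwrite('pics/c19.png',cv2.resize(c,None,fx=2.8,fy=2.8,interpolation=cv2.INTER_CUBIC))
E
```

```text
35.27 pos [0.4329 0.3288 0.3178] rot [ 3.1372e+00 -2.2000e-03  1.6560e+00] w 0.0422 F [-0.8 -0.3  0.1] q [0.545 0.105 1.525 0.    1.507 0.46 ]
35.32 pos [0.4325 0.3285 0.3156] rot [ 3.141e+00 -3.000e-04  1.656e+00] w 0.0425 F [ 0.  -0.1 -0.4] q [0.545 0.106 1.528 0.    1.507 0.46 ]
```

View pics/c19.png

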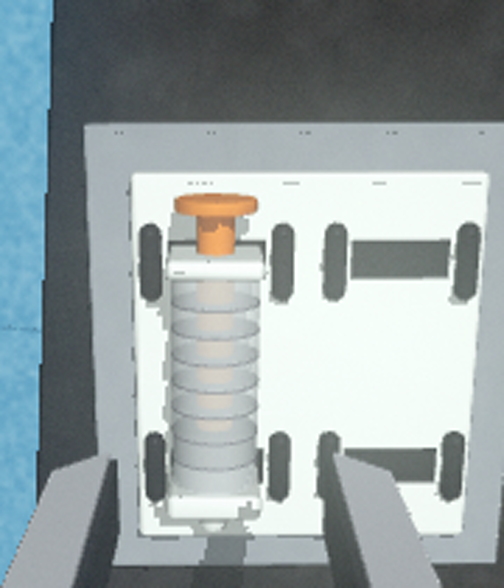

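```bash
python3 - <<'E'
from h import *
im,d,p=load('w19'); f=lambda a: np.array(a)/2.8+[200,80]
N=np.array([.4331,.3239]); R=Rt(1.6563)[:2,:2]
for z,q in((.040,[[215,260],[215,515],[168,268],[264,268],[168,505],[260,505]]),(.0175,[[150,222],[150,300],[282,222],[282,300],[155,432],[155,502],[280,432],[280,502]])):
    P=(plane(f(q),z,p)[:,:2]-N)@R; print(P.round(4).tolist(), P.mean(0).round(4))
# look at others: top camera
im,d,p=snap('top','t19'); c=im[165:260,170:480,::-1]; cv2.imwrite('pics/t19c.png',cv2.resize(c,None,fx=2.58,fy=2.58,interpolation=cv2.INTER_CUBIC))
snap('scene','s19')
E
```

```text
[[0.0394, -0.0007], [-0.0378, -0.0008], [0.0371, -0.0137], [0.0371, 0.0129], [-0.0345, -0.0148], [-0.0346, 0.0126]] [ 0.0011 -0.0008]
[[0.0465, -0.0199], [0.0228, -0.0204], [0.0464, 0.0192], [0.0227, 0.0196], [-0.02, -0.0198], [-0.0442, -0.0203], [-0.0201, 0.0197], [-0.0443, 0.0202]] [ 0.0012 -0.0002]
```

View pics/t19c.png

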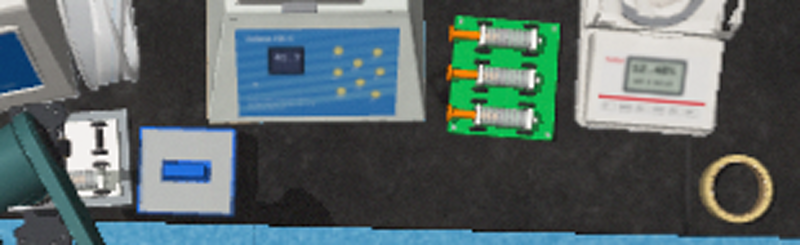

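View pics/s19.png

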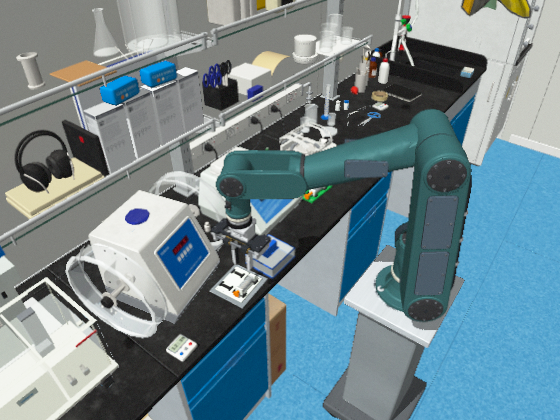

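```bash
python3 - <<'E'
from h import *
json.dump(dict(pos=[.4327,.3284,.3155],yaw=1.6562),open('cmd.json','w'))
go([.438,.25,.35],1.61);go([.448,.172,.34],1.5708)
E
```

```text
inc [-0.786, -0.014, -0.345] [0, 0, 0.0294] rows>= 3 -> [0.438 0.25  0.35 ] 1.61
inc [-0.783, 0.069, 0.1] [0, 0, 0.025] rows>= 2 -> [0.448 0.172 0.34 ] 1.5707
```

Request:
move_arm([
  [[0.5,-0.786,-0.014,-0.345,0,0,0.0294],[0.5,-0.786,-0.014,-0.345,0,0,0.0294],[0.5,-0.786,-0.014,-0.345,0,0,0.0294],[0.5,-0.786,-0.014,-0.345,0,0,0.0294]],
])

```text
time: 35.75
tool_pos: [0.4382, 0.2488, 0.3494]
ee_rot: [-3.141, -0.0, 1.607]
wrist_force: [-0.1, 0.4, -0.8]
width: 0.0466
```

Request:
move_arm([
  [[0.5,-0.783,0.069,0.1,0,0,0.025],[0.5,-0.783,0.069,0.1,0,0,0.025],[0.5,-0.783,0.069,0.1,0,0,0.025],[0.5,-0.783,0.069,0.1,0,0,0.025],[0.5,-0.783,0.069,0.1,0,0,0.025],[0.5,-0.783,0.069,0.1,0,0,0.025],[0.5,-0.783,0.069,0.1,0,0,0.025]],
])

```text
time: 36.33
tool_pos: [0.4477, 0.1735, 0.3394]
ee_rot: [-3.141, -0.0, 1.573]
wrist_force: [-0.4, 0.1, 0.4]
width: 0.047
```

```bash
python3 - <<'E'
from h import *
o=st(); im,d,p=snap('wrist','w20'); st()
hsv=cv2.cvtColor(im,cv2.COLOR_RGB2HSV)
m=cv2.inRange(hsv,(105,120,60),(125,255,255)); mm=np.zeros_like(m); mm[120:300,190:370]=m[120:300,190:370]
h=cv2.convexHull(quad(mm)).reshape(-1,2).astype(float); print(cv2.minAreaRect(plane(h,.047,p)[:,:2].astype(np.float32)))
print(proj([[.4477,.168,.081],[.4477,.196,.081],[.4477,.14,.081]],p).round(1).tolist())
E
```

```text
36.33 pos [0.4477 0.1735 0.3394] rot [-3.1411e+00 -5.0000e-04  1.5728e+00] w 0.047 F [-0.4  0.1  0.4] q [ 2.510e-01 -4.700e-02  1.637e+00  1.000e-03  1.552e+00  2.490e-01]
36.38 pos [0.4477 0.1734 0.3395] rot [-3.1413e+00 -4.0000e-04  1.5726e+00] w 0.0468 F [ 0.  -0.8 -0.4] q [ 0.251 -0.047  1.637  0.     1.552  0.249]
((0.44755396246910095, 0.16395266354084015), (0.07644283771514893, 0.02971518225967884), 89.38225555419922)
[[279.8, 229.7], [279.9, 193.5], [279.7, 263.6]]
```

View pics/w20.png

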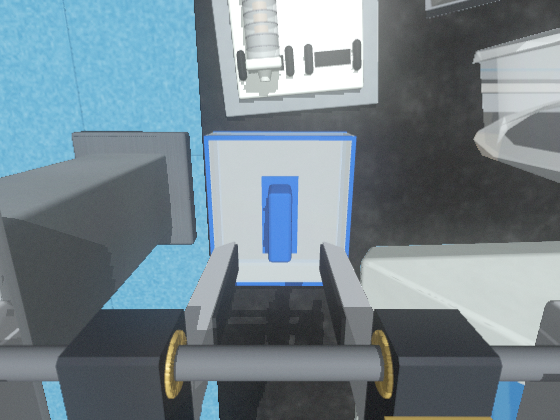

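```bash
python3 - <<'E'
from h import *
for nm,zt,zc,pos,yaw in(('w2',.087,.053,[.4613,.32965],1.6565),('w20',.081,.047,[.4477,.17345],1.5727)):
    im,d,p=load(nm); hsv=cv2.cvtColor(im,cv2.COLOR_RGB2HSV); m=cv2.inRange(hsv,(105,120,60),(125,255,255))
    R=Rt(yaw)[:2,:2]
    for c0 in(230,300,330):
        r=np.nonzero(m[110:170,c0])[0]+110; v=r.min(); w=r.max()
        print(nm,'rim',c0,v,w,((plane([[c0,v-.5],[c0,w+.5]],zc,p)[:,:2]-pos)@R).round(4).tolist())
    for c0 in(272,278,284):
        r=np.nonzero(m[170:280,c0])[0]+170; print(nm,'grip',c0,r.min(),r.max(),((plane([[c0,r.max()+.5]],zt,p)[:,:2]-pos)@R).round(4).tolist())
    for r0 in(215,235,250):
        c=np.nonzero(m[r0,262:300])[0]+262; V=hsv[r0,c.min():c.max()+1,2]; print(nm,'row',r0,c.min(),c.max(),((plane([[c.max()+.5,r0]],zt,p)[:,:2]-pos)@R).round(4).tolist())
    for r0 in(180,200,220):
        c=np.nonzero(m[r0,195:230])[0]+195; e=np.nonzero(m[r0,330:370])[0]+330
        print(nm,'sides',r0,c.min(),e.max(),((plane([[c.min()-.5,r0],[e.max()+.5,r0]],zc,p)[:,:2]-pos)@R).round(4).tolist())
E
```

```text
w2 rim 230 131 138 [[0.0656, -0.0374], [0.0595, -0.0376]]
w2 rim 300 131 138 [[0.0656, 0.017], [0.0595, 0.0172]]
w2 rim 330 131 138 [[0.0656, 0.0404], [0.0594, 0.0407]]
w2 grip 272 176 261 [[-0.0297, -0.0048]]
w2 grip 278 176 261 [[-0.0297, -0.0002]]
w2 grip 284 176 261 [[-0.0297, 0.0043]]
w2 row 215 262 295 [[0.0075, 0.0126]]
w2 row 235 262 294 [[-0.0081, 0.0121]]
w2 row 250 262 294 [[-0.0202, 0.0122]]
w2 sides 180 203 351 [[0.0264, -0.0613], [0.0263, 0.0596]]
w2 sides 200 204 350 [[0.0096, -0.0615], [0.0094, 0.0598]]
w2 sides 220 206 349 [[-0.0078, -0.0609], [-0.008, 0.06]]
w20 rim 230 131 139 [[0.0649, -0.0391], [0.058, -0.0394]]
w20 rim 300 136 139 [[0.0611, 0.016], [0.0579, 0.0161]]
w20 rim 330 136 139 [[0.061, 0.0397], [0.0579, 0.0399]]
w20 grip 272 176 261 [[-0.0316, -0.006]]
w20 grip 278 176 261 [[-0.0316, -0.0013]]
w20 grip 284 176 261 [[-0.0316, 0.0033]]
w20 row 215 262 297 [[0.0061, 0.0131]]
w20 row 235 262 296 [[-0.0097, 0.0126]]
w20 row 250 263 296 [[-0.022, 0.0128]]
w20 sides 180 206 353 [[0.0252, -0.0608], [0.0252, 0.0605]]
w20 sides 200 207 351 [[0.0082, -0.0611], [0.0082, 0.0599]]
w20 sides 220 209 350 [[-0.0094, -0.0604], [-0.0095, 0.0602]]
```

Request:
move_arm([
  [[0.5,0,0,0.3,0,0,0],[0.5,0,0,0.55,0,0,0],[0.5,0,0,0.75,0,0,0],[0.5,0,0,0.89,0,0,0],[0.5,0,0,0.89,0,0,0],[0.5,0,0,0.89,0,0,0]],
])

```text
time: 36.88
tool_pos: [0.4477, 0.1728, 0.2505]
ee_rot: [-3.14, 0.0, 1.572]
wrist_force: [-0.2, 0.3, -0.2]
width: 0.0471
```

Request:
move_arm([
  [[0,0,0,0,0,0,0],[0,0,0,0,0,0,0],[0,0,0,0,0,0,0],[0,0,0,0,0,0,0],[0,0,0,0,0,0,0],[0,0,0,0,0,0,0]],
])

```text
time: 37.38
tool_pos: [0.448, 0.1722, 0.2513]
ee_rot: [3.141, -0.0, 1.57]
wrist_force: [0.4, -0.9, 1.7]
width: 0.0181
```

```bash
python3 - <<'E'
from h import *
st(); json.dump(dict(pos=[.448,.172,.251],yaw=1.5707),open('cmd.json','w'))
go([.448,.172,.331],1.5707);go([.448,.25,.331],1.61);go([.462,.330,.331],1.6563);go([.462,.330,.28],1.6563);go([.462,.330,.257],1.6563)
E
```

```text
37.38 pos [0.448  0.1722 0.2513] rot [ 3.1405e+00 -4.0000e-04  1.5704e+00] w 0.0181 F [ 0.4 -0.9  1.7] q [0.249 0.016 1.757 0.    1.368 0.249]
inc [0.0, 0.0, -0.8] [0, 0, -0.0] rows>= 2 -> [0.448 0.172 0.331] 1.5707
inc [0.78, -0.0, -0.0] [0, 0, -0.025] rows>= 2 -> [0.448 0.25  0.331] 1.61
inc [0.794, 0.171, 0.0] [0, 0, -0.0295] rows>= 2 -> [0.462 0.33  0.331] 1.6563
inc [-0.0, 0.0, 0.51] [0, 0, 0.0] rows>= 2 -> [0.462 0.33  0.28 ] 1.6563
inc [-0.0, 0.0, 0.23] [0, 0, 0.0] rows>= 1 -> [0.462 0.33  0.257] 1.6563
```

Request:
move_arm([
  [[0,0,0,-0.05,0,0,0],[0,0,0,-0.15,0,0,0],[0,0,0,-0.3,0,0,0],[0,0,0,-0.5,0,0,0],[0,0,0,-0.68,0,0,0],[0,0,0,-0.8,0,0,0],[0,0,0,-0.8,0,0,0]],
])

```text
time: 37.97
tool_pos: [0.4485, 0.1724, 0.3343]
ee_rot: [3.135, -0.002, 1.571]
wrist_force: [0.1, 0.3, -2.1]
width: 0.0177
```

Request:
move_arm([
  [[0,0.15,0,0,0,0,-0.005],[0,0.35,0,0,0,0,-0.01],[0,0.58,0,0,0,0,-0.018],[0,0.78,0,0,0,0,-0.025],[0,0.78,0,0,0,0,-0.025]],
])

```text
time: 38.38
tool_pos: [0.4474, 0.2526, 0.3293]
ee_rot: [-3.139, -0.002, 1.613]
wrist_force: [-0.3, 0.5, -2.5]
width: 0.0175
```

Request:
move_arm([
  [[0,0.18,0.04,0,0,0,-0.006],[0,0.38,0.08,0,0,0,-0.014],[0,0.58,0.13,0,0,0,-0.022],[0,0.74,0.16,0,0,0,-0.0295],[0,0.794,0.171,0,0,0,-0.0295],[0,0.794,0.171,0,0,0,-0.0295],[0,0.794,0.171,0,0,0,-0.0295]],
])

```text
time: 38.97
tool_pos: [0.4618, 0.3295, 0.3299]
ee_rot: [-3.14, 0.002, 1.656]
wrist_force: [-1.2, 0.8, -2.6]
width: 0.0172
```

```bash
python3 - <<'E'
from h import *
st(); im,d,p=snap('wrist','w21'); st()
c=im[100:345,150:400,::-1]; cv2.imwrite('pics/c21.png',cv2.resize(c,None,fx=2.4,fy=2.4,interpolation=cv2.INTER_CUBIC))
E
```

```text
38.97 pos [0.4618 0.3295 0.3299] rot [-3.1401e+00  1.6000e-03  1.6558e+00] w 0.0172 F [-1.2  0.8 -2.6] q [ 5.200e-01  1.520e-01  1.447e+00 -1.000e-03  1.544e+00  4.350e-01]
39.02 pos [0.4618 0.3293 0.3301] rot [-3.1405e+00  1.3000e-03  1.6553e+00] w 0.018 F [ 0.9  0.3 -1.9] q [ 5.200e-01  1.520e-01  1.448e+00 -1.000e-03  1.544e+00  4.350e-01]
```

View pics/w21.png

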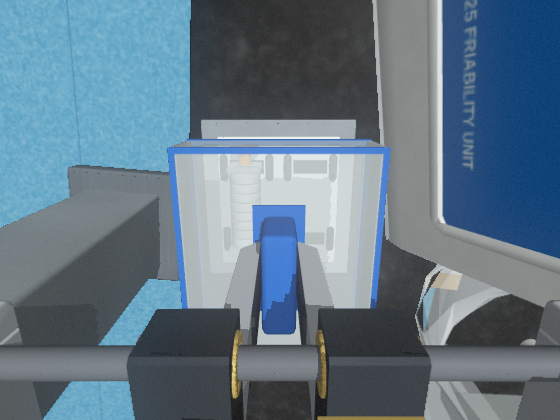

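```bash
python3 - <<'E'
from h import *
im,d,p=snap('top','t21'); a,_,_=load('t19')
print(np.abs(im[160:225,335:395].astype(int)-a[160:225,335:395]).max(), np.abs(im[160:260,240:480].astype(int)-a[160:260,240:480]).max())
E
```

```text
234 234
```

Request:
move_arm([
  [[0,0,0,0.12,0,0,0],[0,0,0,0.28,0,0,0],[0,0,0,0.42,0,0,0],[0,0,0,0.51,0,0,0],[0,0,0,0.51,0,0,0],[0,0,0,0.51,0,0,0],[0,0,0,0.51,0,0,0]],
])

```text
time: 39.65
tool_pos: [0.4621, 0.3301, 0.2804]
ee_rot: [3.14, -0.001, 1.656]
wrist_force: [-0.6, 1.1, -2.9]
width: 0.0176
```

```bash
python3 - <<'E'
from h import *
im,d,p=load('t21'); c=im[165:260,170:480,::-1]; cv2.imwrite('pics/t21c.png',cv2.resize(c,None,fx=2.58,fy=2.58,interpolation=cv2.INTER_CUBIC))
E
```

```text
(no output)
```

View pics/t21c.png

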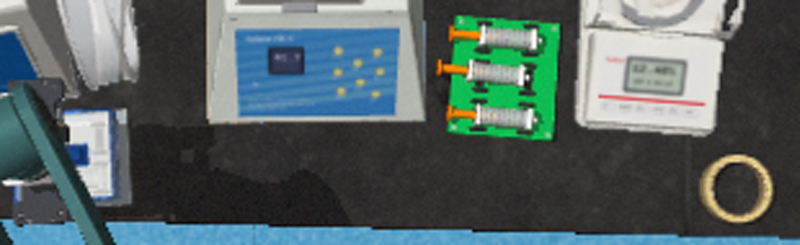

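```bash
python3 - <<'E'
from h import *
json.dump(dict(pos=[.462,.330,.28],yaw=1.6563),open('cmd.json','w'))
go([.462,.330,.335],1.6563);go([.448,.25,.335],1.61);go([.448,.172,.335],1.5708);go([.448,.172,.251],1.5708)
E
```

```text
inc [0.0, 0.0, -0.55] [0, 0, -0.0] rows>= 2 -> [0.462 0.33  0.335] 1.6563
inc [-0.785, -0.208, -0.0] [0, 0, 0.0295] rows>= 2 -> [0.448 0.25  0.335] 1.61
inc [-0.78, -0.03, -0.0] [0, 0, 0.0249] rows>= 2 -> [0.448 0.172 0.335] 1.5708
inc [0.0, -0.0, 0.84] [0, 0, 0.0] rows>= 3 -> [0.448 0.172 0.251] 1.5708
```

Request:
move_arm([
  [[0,0,0,-0.1,0,0,0],[0,0,0,-0.25,0,0,0],[0,0,0,-0.42,0,0,0],[0,0,0,-0.55,0,0,0],[0,0,0,-0.55,0,0,0]],
])

```text
time: 40.07
tool_pos: [0.4626, 0.3307, 0.3406]
ee_rot: [3.132, -0.004, 1.656]
wrist_force: [-0.5, 0.8, -1.5]
width: 0.0177
```

Request:
move_arm([
  [[0,-0.15,-0.04,0,0,0,0.006],[0,-0.35,-0.09,0,0,0,0.014],[0,-0.58,-0.15,0,0,0,0.022],[0,-0.785,-0.208,0,0,0,0.0295],[0,-0.785,-0.208,0,0,0,0.0295]],
])

```text
time: 40.48
tool_pos: [0.4473, 0.2476, 0.335]
ee_rot: [3.141, 0.002, 1.607]
wrist_force: [0.0, 0.7, -2.6]
width: 0.0176
```

Request:
move_arm([
  [[0,-0.15,-0.01,0,0,0,0.005],[0,-0.35,-0.02,0,0,0,0.012],[0,-0.58,-0.02,0,0,0,0.02],[0,-0.78,-0.03,0,0,0,0.0249],[0,-0.78,-0.03,0,0,0,0.0249],[0,-0.78,-0.03,0,0,0,0.0249]],
])

```text
time: 40.98
tool_pos: [0.4481, 0.1719, 0.3351]
ee_rot: [3.141, -0.001, 1.569]
wrist_force: [0.1, 0.8, -2.7]
width: 0.0173
```

Request:
move_arm([
  [[0,0,0,0.2,0,0,0],[0,0,0,0.42,0,0,0],[0,0,0,0.62,0,0,0],[0,0,0,0.76,0,0,0],[0,0,0,0.81,0,0,0],[0,0,0,0.84,0,0,0],[0,0,0,0.84,0,0,0]],
])

```text
time: 41.57
tool_pos: [0.448, 0.1731, 0.2516]
ee_rot: [3.141, -0.001, 1.572]
wrist_force: [-0.5, -0.1, -0.9]
width: 0.018
```

Request:
move_arm([
  [[0.5,0,0,0,0,0,0],[0.5,0,0,0,0,0,0],[0.5,0,0,0,0,0,0],[0.5,0,0,0,0,0,0]],
])

```text
time: 41.9
tool_pos: [0.4482, 0.1724, 0.2514]
ee_rot: [3.14, -0.001, 1.571]
wrist_force: [0.5, -0.1, -0.0]
width: 0.0409
```

Request:
move_arm([
  [[0.5,0,0,-0.3,0,0,0],[0.5,0,0,-0.65,0,0,0],[0.5,0,0,-1,0,0,0],[0.5,0,0,-1,0,0,0],[0.5,0,0,-1,0,0,0]],
])

```text
time: 42.32
tool_pos: [0.4485, 0.1723, 0.3538]
ee_rot: [3.135, -0.002, 1.571]
wrist_force: [-0.3, -0.6, 0.0]
width: 0.0471
```

```bash
python3 - <<'E'
from h import *
st(); im,d,p=snap('top','t22'); c=im[165:260,170:480,::-1]; cv2.imwrite('pics/t22c.png',cv2.resize(c,None,fx=2.58,fy=2.58,interpolation=cv2.INTER_CUBIC))
json.dump(dict(pos=[.448,.172,.351],yaw=1.5708),open('cmd.json','w'))
go([.448,.075,.38],1.5708);go([.448,-.02,.38],1.5708);go([.448,-.11,.38],1.55);go([.52,-.19,.38],1.53);go([.57,-.26,.36],1.518)
E
```

```text
42.32 pos [0.4485 0.1723 0.3538] rot [ 3.1349e+00 -1.9000e-03  1.5706e+00] w 0.0471 F [-0.3 -0.6  0. ] q [ 0.249 -0.055  1.616  0.     1.574  0.249]
inc [-0.97, -0.0, -0.29] [0, 0, -0.0] rows>= 3 -> [0.448 0.075 0.38 ] 1.5708
inc [-0.95, -0.0, -0.0] [0, 0, -0.0] rows>= 3 -> [ 0.448 -0.02   0.38 ] 1.5708
inc [-0.9, -0.0, -0.0] [0, 0, 0.0132] rows>= 3 -> [ 0.448 -0.11   0.38 ] 1.5501
inc [-0.785, 0.736, -0.0] [0, 0, 0.0128] rows>= 3 -> [ 0.52 -0.19  0.38] 1.53
inc [-0.679, 0.529, 0.2] [0, 0, 0.0076] rows>= 3 -> [ 0.57 -0.26  0.36] 1.518
```

View pics/t22c.png

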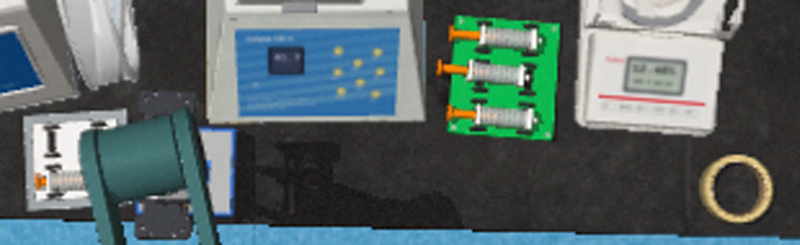

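Request:
move_arm([
  [[0.5,-0.97,0,-0.29,0,0,0],[0.5,-0.97,0,-0.29,0,0,0],[0.5,-0.97,0,-0.29,0,0,0],[0.5,-0.97,0,-0.29,0,0,0]],
])

```text
time: 42.7
tool_pos: [0.4478, 0.0726, 0.3791]
ee_rot: [-3.141, 0.001, 1.566]
wrist_force: [0.2, 1.4, 0.7]
width: 0.047
```

Request:
move_arm([
  [[0.5,-0.95,0,0,0,0,0],[0.5,-0.95,0,0,0,0,0],[0.5,-0.95,0,0,0,0,0],[0.5,-0.95,0,0,0,0,0]],
])

```text
time: 43.03
tool_pos: [0.4477, -0.0215, 0.3774]
ee_rot: [-3.138, -0.001, 1.567]
wrist_force: [-0.2, 0.5, 0.1]
width: 0.0469
```

Request:
move_arm([
  [[0.5,-0.9,0,0,0,0,0.0132],[0.5,-0.9,0,0,0,0,0.0132],[0.5,-0.9,0,0,0,0,0.0132],[0.5,-0.9,0,0,0,0,0.0132]],
])

```text
time: 43.37
tool_pos: [0.448, -0.1104, 0.378]
ee_rot: [-3.139, -0.002, 1.547]
wrist_force: [-0.8, 0.6, -0.3]
width: 0.0467
```

Request:
move_arm([
  [[0.5,-0.785,0.736,0,0,0,0.0128],[0.5,-0.785,0.736,0,0,0,0.0128],[0.5,-0.785,0.736,0,0,0,0.0128],[0.5,-0.785,0.736,0,0,0,0.0128]],
])

```text
time: 43.7
tool_pos: [0.5224, -0.1904, 0.3773]
ee_rot: [-3.14, -0.001, 1.53]
wrist_force: [-0.6, -0.1, -0.8]
width: 0.047
```

Request:
move_arm([
  [[0.5,-0.679,0.529,0.2,0,0,0.0076],[0.5,-0.679,0.529,0.2,0,0,0.0076],[0.5,-0.679,0.529,0.2,0,0,0.0076],[0.5,-0.679,0.529,0.2,0,0,0.0076],[0.5,-0.679,0.529,0.2,0,0,0.0076],[0.5,-0.679,0.529,0.2,0,0,0.0076]],
])

```text
time: 44.2
tool_pos: [0.5697, -0.2576, 0.3606]
ee_rot: [3.141, -0.001, 1.52]
wrist_force: [-0.6, 0.9, 0.6]
width: 0.0468
```

```bash
python3 - <<'E'
from h import *
st(); im,d,p=snap('wrist','w22'); st()
c=im[90:300,180:380,::-1]; cv2.imwrite('pics/c22.png',cv2.resize(c,None,fx=2.8,fy=2.8,interpolation=cv2.INTER_CUBIC))
E
```

```text
44.2 pos [ 0.5697 -0.2576  0.3606] rot [ 3.1409e+00 -7.0000e-04  1.5200e+00] w 0.0468 F [-0.6  0.9  0.6] q [-5.160e-01  2.660e-01  1.251e+00  1.000e-03  1.624e+00 -4.650e-01]
44.25 pos [ 0.5696 -0.2578  0.3611] rot [3.14   0.     1.5199] w 0.0469 F [-0.2  0.5  0.1] q [-5.160e-01  2.660e-01  1.251e+00  1.000e-03  1.624e+00 -4.650e-01]
```

View pics/c22.png

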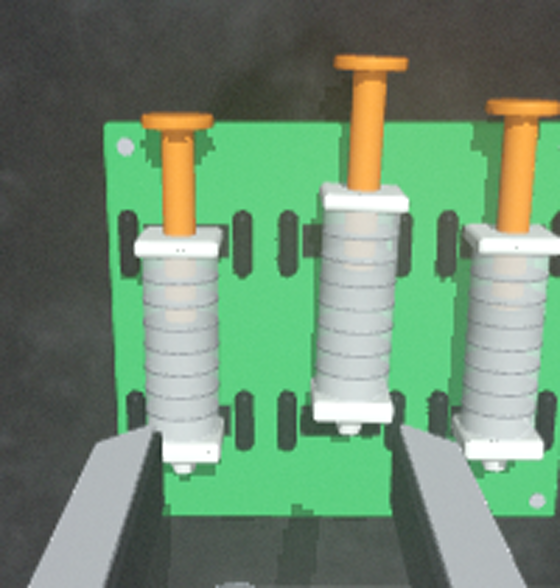

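```bash
python3 - <<'E'
from h import *
im,d,p=load('w22'); f=lambda a: np.array(a)/2.8+[180,90]
def pt(lbl,uv):
    u,v=[int(round(x)) for x in f(uv)]; 
    Q=np.array([dep([[a,b]],d,p)[0] for a in range(u-1,u+2) for b in range(v-1,v+2)]); print(lbl,np.median(Q,0).round(4))
for l,uv in(('L rear l',(150,246)),('L rear r',(212,246)),('L front l',(170,453)),('L front r',(212,453)),('M rear l',(333,202)),('M rear r',(395,202)),('M front l',(323,410)),('M front r',(382,408)),('M barrel',(355,300)),('L barrel',(182,340)),('R rear',(520,242)),('R front',(500,448))): pt(l,uv)
# mid from outer top edges rear y~193?, front ~418
N=np.array([.5923,-.2748]); R=Rt(1.5183)[:2,:2]
for z in(.038,.042): print(z,((plane(f([[327,193],[405,193],[315,416],[391,416]]),z,p)[:,:2]-N)@R).round(4).tolist())
for q in ([[140,237],[222,237],[163,460],[222,460]],[[470,237],[555,237],[457,455],[541,455]]): P=plane(f(q),.038,p)[:,:2]; print(P.mean(0).round(4),((P-N)@R).round(4).tolist())
E
```

```text
L rear l [ 0.5299 -0.2349  0.0386]
L rear r [ 0.5499 -0.2359  0.0382]
L front l [ 0.5301 -0.3083  0.0381]
L front r [ 0.5447 -0.3088  0.0385]
M rear l [ 0.5893 -0.2233  0.0381]
M rear r [ 0.609  -0.2245  0.0386]
M front l [ 0.5831 -0.2943  0.038 ]
M front r [ 0.6032 -0.2951  0.0379]
M barrel [ 0.5956 -0.2563  0.0375]
L barrel [ 0.5372 -0.267   0.0376]
R rear [ 0.6495 -0.2394  0.0375]
R front [ 0.6443 -0.3116  0.0387]
0.038 [[0.0539, -0.0077], [0.0539, 0.0173], [-0.0226, -0.0105], [-0.0226, 0.0155]]
0.042 [[0.0545, -0.0079], [0.0545, 0.0167], [-0.021, -0.0107], [-0.021, 0.015]]
[ 0.5386 -0.2717] [[0.0396, -0.068], [0.0396, -0.0414], [-0.0391, -0.0631], [-0.0391, -0.0426]]
[ 0.6454 -0.2763] [[0.0397, 0.0389], [0.0397, 0.0664], [-0.0371, 0.039], [-0.0371, 0.0681]]
```

```bash
python3 - <<'E'
from h import *
json.dump(dict(pos=[.57,-.26,.36],yaw=1.518),open('cmd.json','w'))
go([.5957,-.2713,.30],1.492);go([.5957,-.2713,.214],1.492);go([.5957,-.2713,.244],1.492);go([.5922,-.2868,.244],1.5183);go([.5922,-.2868,.214],1.5183)
E
```

```text
inc [-0.099, 0.263, 0.6] [0, 0, 0.0166] rows>= 2 -> [ 0.5957 -0.2713  0.3   ] 1.4919
inc [-0.0, -0.0, 0.86] [0, 0, -0.0] rows>= 3 -> [ 0.5957 -0.2713  0.214 ] 1.4919
inc [-0.0, -0.0, -0.3] [0, 0, -0.0] rows>= 1 -> [ 0.5957 -0.2713  0.244 ] 1.4919
inc [-0.158, -0.023, -0.0] [0, 0, -0.0168] rows>= 1 -> [ 0.5922 -0.2868  0.244 ] 1.5183
inc [0.0, -0.0, 0.3] [0, 0, 0.0] rows>= 1 -> [ 0.5922 -0.2868  0.214 ] 1.5183
```

Request:
move_arm([
  [[0.45,-0.099,0.263,0.3,0,0,0.0166],[0.45,-0.099,0.263,0.6,0,0,0.0166],[0.45,-0.099,0.263,0.6,0,0,0.0166],[0.45,-0.099,0.263,0.6,0,0,0.0166],[0.45,-0.099,0.263,0.6,0,0,0.0166],[0.45,-0.099,0.263,0.6,0,0,0.0166]],
])

```text
time: 44.75
tool_pos: [0.5957, -0.2709, 0.3033]
ee_rot: [3.137, 0.002, 1.492]
wrist_force: [0.8, 0.6, 0.8]
width: 0.0425
```

```bash
python3 - <<'E'
from h import *
st(); im,d,p=snap('wrist','w23'); st()
c=im[90:330,180:380,::-1]; cv2.imwrite('pics/c23.png',cv2.resize(c,None,fx=2.4,fy=2.4,interpolation=cv2.INTER_CUBIC))
E
```

```text
44.75 pos [ 0.5957 -0.2709  0.3033] rot [3.1368e+00 2.0000e-03 1.4922e+00] w 0.0425 F [0.8 0.6 0.8] q [-0.513  0.353  1.254  0.     1.529 -0.435]
44.8 pos [ 0.5957 -0.271   0.3033] rot [3.1366e+00 2.1000e-03 1.4921e+00] w 0.0422 F [-0.8 -0.4  0.2] q [-0.514  0.354  1.254  0.     1.528 -0.435]
```

View pics/c23.png

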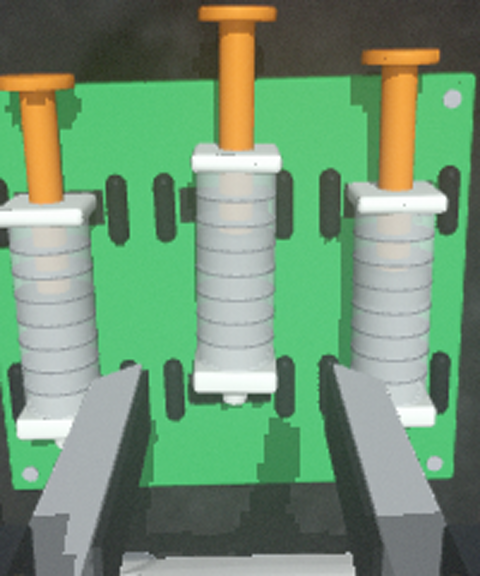

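Request:
move_arm([
  [[0.45,0,0,0.3,0,0,0],[0.45,0,0,0.55,0,0,0],[0.45,0,0,0.75,0,0,0],[0.45,0,0,0.86,0,0,0],[0.45,0,0,0.86,0,0,0],[0.45,0,0,0.86,0,0,0]],
])

```text
time: 45.3
tool_pos: [0.5958, -0.2713, 0.2148]
ee_rot: [3.14, 0.0, 1.492]
wrist_force: [-0.2, -0.0, 0.2]
width: 0.042
```

Request:
move_arm([
  [[0,0,0,0,0,0,0],[0,0,0,0,0,0,0],[0,0,0,0,0,0,0],[0,0,0,0,0,0,0],[0,0,0,0,0,0,0]],
])

```text
time: 45.72
tool_pos: [0.5961, -0.2715, 0.2157]
ee_rot: [3.138, 0.001, 1.492]
wrist_force: [0.1, -0.5, 5.7]
width: 0.0251
```

Request:
move_arm([
  [[0,0,0,-0.1,0,0,0],[0,0,0,-0.2,0,0,0],[0,0,0,-0.3,0,0,0],[0,0,0,-0.3,0,0,0],[0,0,0,-0.3,0,0,0]],
])

```text
time: 46.13
tool_pos: [0.5959, -0.2713, 0.245]
ee_rot: [3.139, 0.001, 1.492]
wrist_force: [0.2, -0.7, 0.2]
width: 0.0252
```

```bash
python3 - <<'E'
from h import *
st(); im,d,p=snap('wrist','w24'); st()
c=im[90:350,180:380,::-1]; cv2.imwrite('pics/c24.png',cv2.resize(c,None,fx=2.3,fy=2.3,interpolation=cv2.INTER_CUBIC))
E
```

```text
46.13 pos [ 0.5959 -0.2713  0.245 ] rot [3.1394e+00 9.0000e-04 1.4918e+00] w 0.0252 F [ 0.2 -0.7  0.2] q [-0.514  0.392  1.322  0.     1.425 -0.435]
46.18 pos [ 0.5956 -0.2712  0.2441] rot [3.1410e+00 2.0000e-04 1.4918e+00] w 0.0252 F [ 0.7  0.4 -1.6] q [-0.514  0.393  1.323  0.     1.425 -0.435]
```

View pics/c24.png

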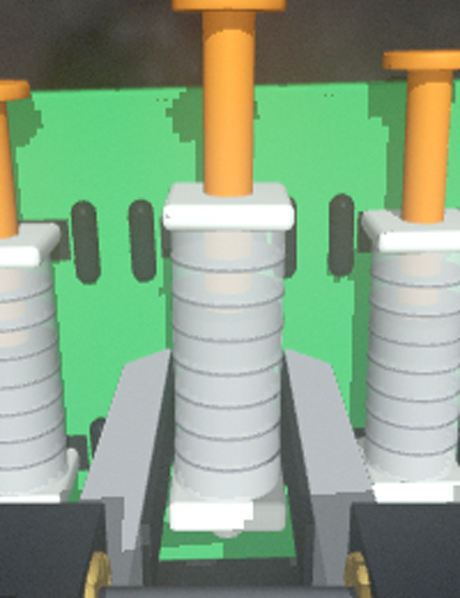

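```bash
python3 - <<'E'
from h import *
im,d,p=load('w24'); f=lambda a: np.array(a)/2.3+[180,90]
print(im[168:192,265].max(1).tolist(),im[300:326,265].max(1).tolist())
T=np.array([.5957,-.27125]); R=Rt(1.4918)[:2,:2]
print(((plane(f([[228,207],[228,530]]),.0675,p)[:,:2]-T)@R).round(4).tolist())
E
```

```text
[158, 190, 214, 216, 216, 218, 217, 218, 216, 219, 223, 250, 255, 255, 255, 255, 255, 255, 255, 252, 231, 202, 177, 200] [212, 212, 211, 212, 225, 224, 220, 218, 241, 255, 255, 255, 255, 255, 255, 255, 255, 255, 255, 255, 220, 147, 148, 149, 149, 148]
[[0.0496, 0.0001], [-0.0278, 0.0001]]
```

```bash
python3 - <<'E'
from h import *
json.dump(dict(pos=[.5957,-.2713,.244],yaw=1.4919),open('cmd.json','w'))
go([.592,-.2860,.244],1.5183)
E
```

```text
inc [-0.149, -0.025, -0.0] [0, 0, -0.0168] rows>= 1 -> [ 0.592 -0.286  0.244] 1.5183
```

Request:
move_arm([
  [[0,-0.05,-0.01,0,0,0,-0.008],[0,-0.1,-0.02,0,0,0,-0.0168],[0,-0.149,-0.025,0,0,0,-0.0168],[0,-0.149,-0.025,0,0,0,-0.0168],[0,-0.149,-0.025,0,0,0,-0.0168],[0,-0.149,-0.025,0,0,0,-0.0168]],
])

```text
time: 46.68
tool_pos: [0.5918, -0.286, 0.2434]
ee_rot: [-3.141, -0.0, 1.518]
wrist_force: [0.1, -0.6, -1.0]
width: 0.0255
```

Request:
move_arm([
  [[0,0,0,0.1,0,0,0],[0,0,0,0.2,0,0,0],[0,0,0,0.28,0,0,0],[0,0,0,0.3,0,0,0],[0,0,0,0.3,0,0,0]],
])

```text
time: 47.1
tool_pos: [0.5917, -0.2854, 0.214]
ee_rot: [-3.14, -0.001, 1.519]
wrist_force: [-1.6, 0.9, 5.4]
width: 0.0248
```

Request:
move_arm([
  [[0.45,0,0,0,0,0,0],[0.45,0,0,0,0,0,0],[0.45,0,0,0,0,0,0],[0.45,0,0,0,0,0,0]],
])

```text
time: 47.43
tool_pos: [0.5918, -0.2857, 0.2128]
ee_rot: [-3.141, -0.001, 1.518]
wrist_force: [0.5, 0.1, -0.5]
width: 0.0426
```

Request:
move_arm([
  [[0.45,0,0,-0.1,0,0,0],[0.45,0,0,-0.4,0,0,0],[0.45,0,0,-0.8,0,0,0],[0.45,0,0,-1,0,0,0],[0.45,0,0,-1,0,0,0],[0.45,0,0,-1,0,0,0]],
])

```text
time: 47.93
tool_pos: [0.5922, -0.286, 0.3163]
ee_rot: [3.137, 0.002, 1.518]
wrist_force: [0.5, -1.0, -1.0]
width: 0.0426
```

```bash
python3 - <<'E'
from h import *
st(); im,d,p=snap('wrist','w25'); st()
c=im[90:330,180:380,::-1]; cv2.imwrite('pics/c25.png',cv2.resize(c,None,fx=2.4,fy=2.4,interpolation=cv2.INTER_CUBIC))
E
```

```text
47.93 pos [ 0.5922 -0.286   0.3163] rot [3.1373e+00 2.1000e-03 1.5182e+00] w 0.0426 F [ 0.5 -1.  -1. ] q [-0.536  0.354  1.227  0.     1.555 -0.483]
47.98 pos [ 0.5918 -0.2858  0.3137] rot [3.1413e+00 1.0000e-04 1.5182e+00] w 0.042 F [-0.2  0.1 -1.1] q [-0.536  0.356  1.23   0.     1.555 -0.483]
```

View pics/c25.png

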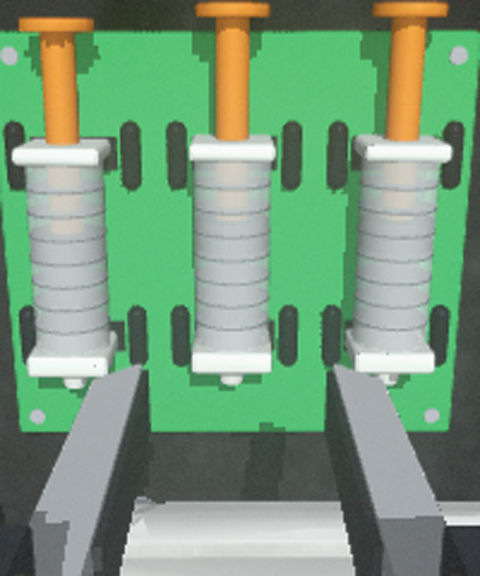

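```bash
python3 - <<'E'
from h import *
im,d,p=load('w25'); f=lambda a: np.array(a)/2.4+[180,90]
R=Rt(1.5183)[:2,:2]
N=np.array([.5923,-.2748])
for u in(58,232,402):
    a=int(round(u/2.4+180-10)); col=im[140:250,a].min(1).astype(int); s=np.nonzero(col>238)[0]+140; print(a,s.min(),s.max(), ((plane([[a,s.min()-.5],[a,s.max()+.5]],.038,p)[:,:2]-N)@R).round(4).tolist())
print(((plane(f([[175,120],[175,188],[292,120],[292,188],[180,305],[180,365],[288,305],[288,365]]),.0155,p)[:,:2]-N)@R).round(4).tolist())
json.dump(dict(pos=[.592,-.286,.314],yaw=1.5183),open('cmd.json','w'))
go([.54,-.24,.38],1.53);go([.455,-.16,.38],1.55);go([.448,-.07,.38],1.5708);go([.448,.02,.38],1.5708);go([.448,.11,.37],1.5708);go([.448,.172,.34],1.5708)
E
```

```text
194 153 243 [[0.0377, -0.0632], [-0.0369, -0.0686]]
267 151 241 [[0.0391, -0.0078], [-0.0353, -0.0086]]
338 151 241 [[0.0391, 0.046], [-0.0354, 0.0498]]
[[0.0447, -0.0199], [0.0214, -0.0204], [0.0447, 0.0199], [0.0213, 0.0204], [-0.0217, -0.0196], [-0.0452, -0.02], [-0.0217, 0.0198], [-0.0453, 0.0202]]
inc [0.432, -0.543, -0.66] [0, 0, -0.0074] rows>= 3 -> [ 0.54 -0.24  0.38] 1.5299
inc [0.765, -0.882, -0.0] [0, 0, -0.0128] rows>= 3 -> [ 0.455 -0.16   0.38 ] 1.55
inc [0.898, -0.089, -0.0] [0, 0, -0.0132] rows>= 3 -> [ 0.448 -0.07   0.38 ] 1.5708
inc [0.9, -0.0, -0.0] [0, 0, -0.0] rows>= 3 -> [0.448 0.02  0.38 ] 1.5708
inc [0.9, -0.0, 0.1] [0, 0, -0.0] rows>= 3 -> [0.448 0.11  0.37 ] 1.5708
inc [0.62, -0.0, 0.3] [0, 0, -0.0] rows>= 2 -> [0.448 0.172 0.34 ] 1.5708
```

Middle syringe is back within about 2 mm of centre. Now the cover again.

Request:
move_arm([
  [[0.45,0.1,-0.1,-0.4,0,0,0],[0.45,0.432,-0.543,-0.66,0,0,-0.0074],[0.45,0.432,-0.543,-0.66,0,0,-0.0074],[0.45,0.432,-0.543,-0.66,0,0,-0.0074],[0.45,0.432,-0.543,-0.66,0,0,-0.0074]],
])

```text
time: 48.4
tool_pos: [0.5396, -0.2395, 0.3784]
ee_rot: [-3.14, -0.001, 1.53]
wrist_force: [0.3, -0.7, 1.1]
width: 0.0425
```

Request:
move_arm([
  [[0.5,0.765,-0.882,0,0,0,-0.0128],[0.5,0.765,-0.882,0,0,0,-0.0128],[0.5,0.765,-0.882,0,0,0,-0.0128],[0.5,0.765,-0.882,0,0,0,-0.0128],[0.5,0.765,-0.882,0,0,0,-0.0128]],
])

```text
time: 48.82
tool_pos: [0.4547, -0.1595, 0.3773]
ee_rot: [-3.138, -0.001, 1.551]
wrist_force: [0.7, -0.4, -0.2]
width: 0.047
```

Request:
move_arm([
  [[0.5,0.898,-0.089,0,0,0,-0.0132],[0.5,0.898,-0.089,0,0,0,-0.0132],[0.5,0.898,-0.089,0,0,0,-0.0132],[0.5,0.898,-0.089,0,0,0,-0.0132]],
])

```text
time: 49.15
tool_pos: [0.4491, -0.0689, 0.3787]
ee_rot: [-3.141, -0.0, 1.574]
wrist_force: [0.7, -1.2, -0.5]
width: 0.0471
```

Request:
move_arm([
  [[0.5,0.9,0,0,0,0,0],[0.5,0.9,0,0,0,0,0],[0.5,0.9,0,0,0,0,0],[0.5,0.9,0,0,0,0,0]],
])

```text
time: 49.48
tool_pos: [0.4491, 0.0207, 0.379]
ee_rot: [-3.141, 0.001, 1.573]
wrist_force: [0.5, -0.8, 0.4]
width: 0.0472
```

Request:
move_arm([
  [[0.5,0.9,0,0.1,0,0,0],[0.5,0.9,0,0.1,0,0,0],[0.5,0.9,0,0.1,0,0,0],[0.5,0.9,0,0.1,0,0,0]],
])

```text
time: 49.82
tool_pos: [0.4489, 0.1103, 0.3687]
ee_rot: [-3.14, 0.001, 1.572]
wrist_force: [-0.0, 0.2, -0.2]
width: 0.0473
```

Request:
move_arm([
  [[0.5,0.62,0,0.3,0,0,0],[0.5,0.62,0,0.3,0,0,0],[0.5,0.62,0,0.3,0,0,0],[0.5,0.62,0,0.3,0,0,0],[0.5,0.62,0,0.3,0,0,0],[0.5,0.62,0,0.3,0,0,0]],
])

```text
time: 50.32
tool_pos: [0.4488, 0.1705, 0.3405]
ee_rot: [3.14, 0.001, 1.568]
wrist_force: [0.4, 0.1, 0.5]
width: 0.047
```

```bash
python3 - <<'E'
from h import *
o=st(); im,d,p=snap('wrist','w26'); o=st(); pos=o['tool_pos'][:2]; yaw=o['ee_rot'][2]
hsv=cv2.cvtColor(im,cv2.COLOR_RGB2HSV); m=cv2.inRange(hsv,(105,120,60),(125,255,255)); R=Rt(yaw)[:2,:2]
for c0 in(272,278,284):
    r=np.nonzero(m[170:280,c0])[0]+170; print('grip',c0,r.min(),r.max(),((plane([[c0,r.max()+.5]],.081,p)[:,:2]-pos)@R).round(4).tolist())
for r0 in(180,200,220):
    c=np.nonzero(m[r0,195:230])[0]+195; e=np.nonzero(m[r0,330:370])[0]+330
    print('sides',r0,c.min(),e.max(),((plane([[c.min()-.5,r0],[e.max()+.5,r0]],.047,p)[:,:2]-pos)@R).round(4).tolist())
E
```

```text
50.32 pos [0.4488 0.1705 0.3405] rot [3.1399e+00 6.0000e-04 1.5681e+00] w 0.047 F [0.4 0.1 0.5] q [ 2.450e-01 -4.800e-02  1.636e+00 -1.000e-03  1.552e+00  2.480e-01]
50.37 pos [0.4487 0.1706 0.3406] rot [3.1397e+00 3.0000e-04 1.5683e+00] w 0.0469 F [-0.1 -0.1 -0.2] q [ 2.450e-01 -4.800e-02  1.636e+00 -1.000e-03  1.552e+00  2.480e-01]
grip 272 171 279 [[-0.0483, -0.0054]]
grip 278 171 279 [[-0.0483, -0.0007]]
grip 284 171 279 [[-0.0483, 0.0041]]
sides 180 204 350 [[0.0245, -0.0619], [0.0244, 0.0592]]
sides 200 206 349 [[0.0074, -0.0613], [0.0073, 0.0593]]
sides 220 207 348 [[-0.0103, -0.0616], [-0.0104, 0.0596]]
```

View pics/w26.png

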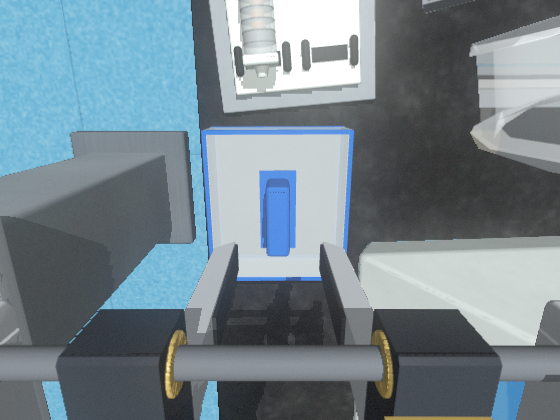

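```bash
python3 - <<'E'
from h import *
im,d,p=load('w26'); hsv=cv2.cvtColor(im,cv2.COLOR_RGB2HSV); m=cv2.inRange(hsv,(105,120,60),(125,255,255)); R=Rt(1.5682)[:2,:2]
for c0 in(270,276,282,288):
    r=np.nonzero(m[200:268,c0])[0]+200; print(r.max(),((plane([[c0,r.max()+.5]],.081,p)[:,:2]-[.44875,.17055])@R).round(4).tolist(), plane([[c0,r.max()+.5]],.081,p).round(4))
im,d,p=load('w20'); print(plane([[278,261.5]],.081,p).round(4))
for nm,c in(('w20',(240,320)),('w26',(238,318))):
    im,d,p=load(nm); hsv=cv2.cvtColor(im,cv2.COLOR_RGB2HSV); m=cv2.inRange(hsv,(105,120,60),(125,255,255))
    for c0 in c:
        r=np.nonzero(m[265:295,c0])[0]+265; print(nm,r.min(),r.max(),plane([[c0,r.max()+.5]],.047,p).round(4))
E
```

```text
255 [[-0.0275, -0.0069]] [[0.4418 0.143  0.081 ]]
255 [[-0.0275, -0.0023]] [[0.4464 0.143  0.081 ]]
255 [[-0.0275, 0.0024]] [[0.451 0.143 0.081]]
253 [[-0.0259, 0.007]] [[0.4557 0.1447 0.081 ]]
[[0.4464 0.1418 0.081 ]]
w20 282 285 [[0.4121 0.1015 0.047 ]]
w20 282 285 [[0.4843 0.1017 0.047 ]]
w26 277 280 [[0.4118 0.1028 0.047 ]]
w26 277 280 [[0.4839 0.1025 0.047 ]]
```

Request:
move_arm([
  [[0.5,0.011,0,0.3,0,0,0],[0.5,0.011,0,0.55,0,0,0],[0.5,0.011,0,0.75,0,0,0],[0.5,0.011,0,0.89,0,0,0],[0.5,0.011,0,0.89,0,0,0],[0.5,0.011,0,0.89,0,0,0],[0.5,0.011,0,0.89,0,0,0]],
])

```text
time: 50.95
tool_pos: [0.4487, 0.1729, 0.2523]
ee_rot: [3.139, -0.001, 1.57]
wrist_force: [1.4, 0.4, 0.3]
width: 0.0472
```

Request:
move_arm([
  [[0,0,0,0,0,0,0],[0,0,0,0,0,0,0],[0,0,0,0,0,0,0],[0,0,0,0,0,0,0],[0,0,0,0,0,0,0],[0,0,0,0,0,0,0]],
])

```text
time: 51.45
tool_pos: [0.4481, 0.1734, 0.2511]
ee_rot: [3.141, -0.0, 1.571]
wrist_force: [0.8, -0.5, 1.3]
width: 0.0177
```

```bash
python3 - <<'E'
from h import *
st(); json.dump(dict(pos=[.448,.1731,.251],yaw=1.5708),open('cmd.json','w'))
go([.448,.1731,.331],1.5708);go([.448,.25,.331],1.61);go([.462,.330,.331],1.6563);
E
```

```text
51.45 pos [0.4481 0.1734 0.2511] rot [ 3.1408e+00 -2.0000e-04  1.5708e+00] w 0.0177 F [ 0.8 -0.5  1.3] q [ 0.251  0.017  1.756 -0.     1.368  0.251]
inc [0.0, 0.0, -0.8] [0, 0, -0.0] rows>= 2 -> [0.448  0.1731 0.331 ] 1.5708
inc [0.769, 0.0, 0.0] [0, 0, -0.025] rows>= 2 -> [0.448 0.25  0.331] 1.6101
inc [0.794, 0.171, 0.0] [0, 0, -0.0294] rows>= 2 -> [0.462 0.33  0.331] 1.6563
```

Request:
move_arm([
  [[0,0,0,-0.05,0,0,0],[0,0,0,-0.15,0,0,0],[0,0,0,-0.3,0,0,0],[0,0,0,-0.5,0,0,0],[0,0,0,-0.68,0,0,0],[0,0,0,-0.8,0,0,0],[0,0,0,-0.8,0,0,0]],
])

```text
time: 52.03
tool_pos: [0.4487, 0.1735, 0.3343]
ee_rot: [3.135, -0.002, 1.571]
wrist_force: [0.7, -0.3, -1.4]
width: 0.0177
```

Request:
move_arm([
  [[0,0.15,0,0,0,0,-0.005],[0,0.35,0,0,0,0,-0.01],[0,0.58,0,0,0,0,-0.018],[0,0.769,0,0,0,0,-0.025],[0,0.769,0,0,0,0,-0.025]],
])

```text
time: 52.45
tool_pos: [0.4475, 0.2525, 0.3293]
ee_rot: [-3.139, -0.001, 1.613]
wrist_force: [1.1, -0.7, -3.0]
width: 0.0181
```

Request:
move_arm([
  [[0,0.18,0.04,0,0,0,-0.006],[0,0.38,0.08,0,0,0,-0.014],[0,0.58,0.13,0,0,0,-0.022],[0,0.74,0.16,0,0,0,-0.0294],[0,0.794,0.171,0,0,0,-0.0294],[0,0.794,0.171,0,0,0,-0.0294],[0,0.794,0.171,0,0,0,-0.0294]],
])

```text
time: 53.03
tool_pos: [0.4619, 0.3295, 0.3299]
ee_rot: [-3.14, 0.002, 1.656]
wrist_force: [-0.5, -0.7, -3.1]
width: 0.018
```

```bash
python3 - <<'E'
from h import *
st(); im,d,p=snap('wrist','w27'); st()
a,_,_=load('w3'); b,_,_=load('w21')
for n,I in(('w3',a),('w21',b),('w27',im)):
    hsv=cv2.cvtColor(I,cv2.COLOR_RGB2HSV); m=cv2.inRange(hsv,(105,120,60),(125,255,255))
    print(n,[ (np.nonzero(m[130:170,c])[0]+130)[[0,-1]].tolist() for c in(200,280,360)],[(np.nonzero(m[r,150:400])[0]+150)[[0,-1]].tolist() for r in(170,200,280)], (np.nonzero(m[205:345,278])[0]+205)[[0,-1]].tolist())
im,d,p=snap('top','t27'); c=im[165:260,170:480,::-1]; cv2.imwrite('pics/t27c.png',cv2.resize(c,None,fx=2.58,fy=2.58,interpolation=cv2.INTER_CUBIC))
E
```

```text
53.03 pos [0.4619 0.3295 0.3299] rot [-3.1402e+00  1.6000e-03  1.6558e+00] w 0.018 F [-0.5 -0.7 -3.1] q [ 5.200e-01  1.520e-01  1.447e+00 -1.000e-03  1.544e+00  4.350e-01]
53.08 pos [0.4619 0.3293 0.3302] rot [-3.1405e+00  1.3000e-03  1.6553e+00] w 0.0177 F [ 0.1  0.2 -2.8] q [ 5.200e-01  1.520e-01  1.447e+00 -1.000e-03  1.544e+00  4.350e-01]
w3 [[139, 152], [139, 152], [139, 153]] [[169, 388], [172, 385], [180, 377]] [205, 333]
w21 [[139, 153], [139, 153], [139, 153]] [[169, 388], [172, 385], [179, 378]] [205, 333]
w27 [[139, 153], [139, 153], [139, 153]] [[169, 388], [172, 385], [179, 378]] [205, 333]
```

View pics/w27.png

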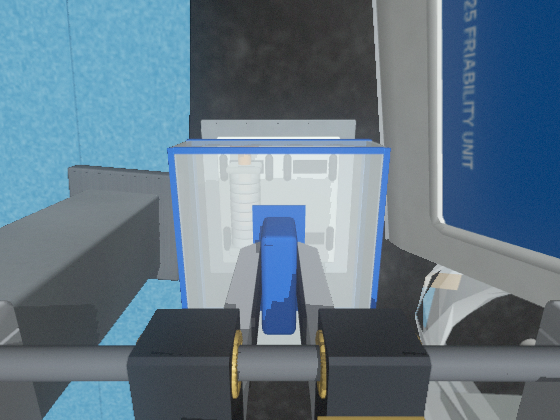

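View pics/t27c.png

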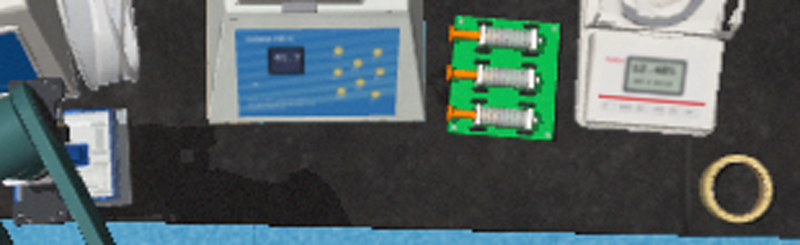

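Request:
move_arm([
  [[0,0,0,0.12,0,0,0],[0,0,0,0.28,0,0,0],[0,0,0,0.42,0,0,0],[0,0,0,0.51,0,0,0],[0,0,0,0.51,0,0,0],[0,0,0,0.51,0,0,0],[0,0,0,0.51,0,0,0]],
])

```text
time: 53.72
tool_pos: [0.4622, 0.3301, 0.2804]
ee_rot: [3.14, -0.001, 1.656]
wrist_force: [0.0, 0.1, -2.3]
width: 0.0181
```

Request:
move_arm([
  [[0,0,0,0.08,0,0,0],[0,0,0,0.15,0,0,0],[0,0,0,0.2,0,0,0],[0,0,0,0.22,0,0,0],[0,0,0,0.22,0,0,0],[0,0,0,0.22,0,0,0]],
])

```text
time: 54.22
tool_pos: [0.462, 0.3303, 0.2575]
ee_rot: [3.141, -0.0, 1.656]
wrist_force: [-0.2, -0.0, -2.3]
width: 0.018
```

Request:
move_arm([
  [[0,0,0,0.013,0,0,0],[0,0,0,0.013,0,0,0],[0,0,0,0.013,0,0,0]],
])

```text
time: 54.47
tool_pos: [0.4621, 0.3303, 0.2571]
ee_rot: [3.141, -0.001, 1.656]
wrist_force: [-0.3, 0.2, 0.8]
width: 0.0178
```

Request:
move_arm([
  [[0.5,0,0,0,0,0,0],[0.5,0,0,0,0,0,0],[0.5,0,0,0,0,0,0],[0.5,0,0,0,0,0,0],[0.5,0,0,0,0,0,0]],
])

```text
time: 54.88
tool_pos: [0.462, 0.3302, 0.2563]
ee_rot: [3.142, -0.0, 1.656]
wrist_force: [-1.0, 0.1, -0.8]
width: 0.0461
```

Request:
move_arm([
  [[0.5,0,0,-0.3,0,0,0],[0.5,0,0,-0.6,0,0,0],[0.5,0,0,-0.84,0,0,0],[0.5,0,0,-0.84,0,0,0],[0.5,0,0,-0.84,0,0,0]],
])

```text
time: 55.3
tool_pos: [0.4623, 0.3304, 0.3424]
ee_rot: [3.138, -0.002, 1.656]
wrist_force: [0.8, 0.0, -0.7]
width: 0.0469
```

Request:
move_arm([
  [[0.5,0,-0.5,-0.8,0,0,0],[0.5,0,-0.5,-0.8,0,0,0],[0.5,0,-0.5,-0.8,0,0,0],[0.5,0,-0.5,-0.8,0,0,0],[0.5,0,-0.5,-0.8,0,0,0],[0.5,0,-0.5,-0.8,0,0,0],[0.5,0,-0.5,-0.8,0,0,0]],
])

```text
time: 55.88
tool_pos: [0.4127, 0.3258, 0.4171]
ee_rot: [-3.137, 0.003, 1.656]
wrist_force: [-0.1, 0.1, -0.5]
width: 0.0473
```

```bash
python3 - <<'E'
from h import *
st(); im,d,p=snap('wrist','w28'); st()
hsv=cv2.cvtColor(im,cv2.COLOR_RGB2HSV); m=cv2.inRange(hsv,(105,140,60),(125,255,255))
mm=np.zeros_like(m); mm[60:270,230:420]=m[60:270,230:420]
n,l,s,c=cv2.connectedComponentsWithStats(mm); k=1+np.argmax(s[1:,2]*s[1:,3]); h=cv2.convexHull(quad((l==k).astype(np.uint8)*255)).reshape(-1,2).astype(float)
print(s[k]); print(cv2.minAreaRect(plane(h,.053,p)[:,:2].astype(np.float32)))
Q=dep(h[::max(1,len(h)//12)],d,p); print(Q.round(3).tolist())
snap('scene','s28'); t,_,_=snap('top','t28'); c=t[165:260,170:480,::-1]; cv2.imwrite('pics/t28c.png',cv2.resize(c,None,fx=2.58,fy=2.58,interpolation=cv2.INTER_CUBIC))
E
```

```text
55.88 pos [0.4127 0.3258 0.4171] rot [-3.1369e+00  2.6000e-03  1.6556e+00] w 0.0473 F [-0.1  0.1 -0.5] q [ 0.561  0.033  1.403 -0.     1.711  0.476]
55.93 pos [0.4127 0.3258 0.4175] rot [-3.1373e+00  2.3000e-03  1.6555e+00] w 0.047 F [-0.5 -0.8  0.4] q [ 0.56   0.033  1.403 -0.     1.711  0.476]
[ 270  127  122  124 1268]
((0.46205565333366394, 0.32612353563308716), (0.12049704790115356, 0.13236838579177856), 4.964725494384766)
[[0.515, 0.397, 0.054], [0.516, 0.39, 0.055], [0.518, 0.369, 0.054], [0.543, 0.283, 0.002], [0.545, 0.254, 0.001], [0.527, 0.266, 0.053], [0.519, 0.265, 0.054], [0.412, 0.231, -0.0], [0.408, 0.256, 0.053], [0.399, 0.361, 0.053], [0.397, 0.386, 0.054], [0.398, 0.387, 0.053]]
```

View pics/w28.png

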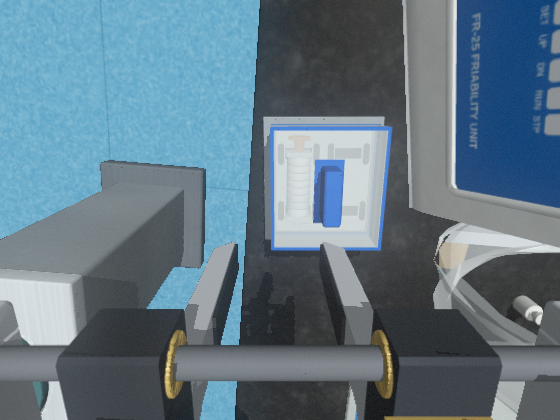

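View pics/t28c.png

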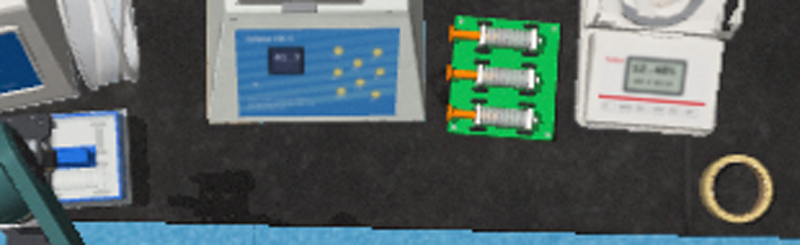

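```bash
python3 - <<'E'
from h import *
a,_,_=load('top0'); b,_,_=load('t28')
for n,s in(('timer',(slice(220,245),slice(108,132))),('tape',(slice(222,254),slice(438,472)))): print(n,np.abs(a[s].astype(int)-b[s]).max(),np.abs(a[s].astype(int)-b[s]).mean().round(2))
st(); print(robot.close_job())
E
```

```text
timer 12 1.77
tape 12 2.11
56.03 pos [0.4126 0.3259 0.4184] rot [-3.1386e+00  1.5000e-03  1.6556e+00] w 0.047 F [-0.5 -0.1  0.5] q [ 0.561  0.032  1.402 -0.     1.711  0.476]
the job is handed in; nothing more can be done
None
```

I handed the job in at 56 s with all four syringes sorted and the cover back on the case. There was no fifth syringe in view.

- **Cover off:** I lifted it off and stood it upright to the right of the case.
- **Syringes:** the three with the plunger pulled out lie in the three rack nests, and the one with the plunger pushed in lies in the near nest of the case.
- **The knock:** before I set the cover down on the case, the top camera showed that the middle rack syringe had been knocked about 15 mm. I put the cover aside again, reseated that syringe, and only then closed the case.

**Last checks:**
- **Syringe fit:** all four lie flat between their ribs. They are centred lengthwise to about 1 mm. The reseated one measured up to 2 mm off centre, in line with the other two rack syringes in the same picture.
- **Plungers:** they look unchanged in the pictures. I did not measure them again after placing.
- **Cover:** its top edge reads 53–54 mm at every point measured, against 53 mm for a cover resting flat on the foot plate. Its centre is within about 1 mm and its angle within about 0.1° of where it started.
- **Bystanders:** the timer and tape roll show no change from the first picture.

No last check failed. I never saw the grip slacken.

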